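# Hang the pot rack and nest the tapered pots in it

## Task

First hang the empty white pot rack on its stand, with its back bar lying in both hooks and the rack level. Then tidy all the tapered aluminium pots that stand about into it: the wide pots nested in one another on the wide seat and the slim pots on the slim seat, every pot upright and fully home with its shoulder flush on the rim below. Leave the tape roll, the small black box and the spacer block where they are.

Things in the scene. Friction and masses are not known exactly. Their poses are not given: they have to be found in the camera images.
- stand: Fixed grey stand, 230 mm wide: base plate, lower beam, and above it a strip (98 mm high, 14 mm behind the beam's face) with two steel hooks to the front. Beam's face is the plane x = 0, plumb to 50 mm height, then slopes back to 62 mm. Origin: bench level, beam's face, midway between hooks. -x = its front (towards robot), y left, z up.
- hook_l (a point): Left hook, 55 mm left of the stand's middle: point where the rack's bar rests, on top of the 8 mm round hook arm, 85 mm above the bench, 18 mm in front of the beam's face. In front of it the hook turns up, leaning forward; tip 22 mm above this point. A bar lowered within 5 mm of its place is guided in. Axes as the stand's.
- hook_r (a point): Right hook, 55 mm right of the stand's middle, otherwise as hook_l.
- rack: Loose rack, 0.5 kg, 123x210x102 mm: white deck 30-38 mm up on 4 feet, two seats, handle plate, 10 mm steel bar at the back (axis x +66, z +50 mm). Starts on the bench, about a quarter turn (to the left) from the stand. Origin: sole level between the seats; x to the back, y left, z up. Hung: axes as the stand's, origin 84 mm in front of the stand's, 40 mm above the bench, rear feet (back at x +84.5) leaning on the beam.
- rack_handle (a point): On the white handle plate (12 mm thick in the rack's x, 30 mm wide in y, top 102 mm above the soles): 85 mm above the soles, 12 mm behind the rack's origin. Pinch here from above, closing along the rack's x; it balances here empty.
- bar_l (a point): Underside of the rack's back bar, 55 mm left of its middle: lies on hook_l when hung centrally (25 mm sideways off does no harm). 45 mm above the soles, 66 mm behind the origin. Axes as the rack's.
- bar_r (a point): As bar_l, 55 mm right of the middle: lies on hook_r.
- seat_wide (a point): Mouth centre of the rack's left seat: 72 mm above the soles, 65 mm left of the rack's origin. Flat rim 64 mm outside; tapered bore 58 mm wide at the mouth, 49 mm at its floor 26 mm down. A wide pot's foot goes in until its shoulder rests on the rim. Axes as the rack's.
- seat_slim (a point): Mouth centre of the rack's right seat: 72 mm above the soles, 65 mm right of the rack's origin. Flat rim 48 mm outside; tapered bore 42 mm at the mouth, 33 mm at its floor 26 mm down. Takes slim pots the same way. Axes as the rack's.
- wide_1_mid (a point): Wide aluminium pot, 0.16 kg, 50 mm high, upright on the bench: collar 64 mm across, 28 mm high, over a foot tapering from 54 to 46 mm, 22 mm long. Mouth 58 mm tapering to 49 mm, 26 mm deep: the next wide pot nests in it, shoulder (collar's underside) on the rim, 28 mm higher. Point: on the axis, 25 mm above the sole; z = axis. Grip the collar. None if absent.
- wide_2_mid (a point): Wide aluminium pot, 0.16 kg, 50 mm high, upright on the bench: collar 64 mm across, 28 mm high, over a foot tapering from 54 to 46 mm, 22 mm long. Mouth 58 mm tapering to 49 mm, 26 mm deep: the next wide pot nests in it, shoulder (collar's underside) on the rim, 28 mm higher. Point: on the axis, 25 mm above the sole; z = axis. Grip the collar. None if absent.
- wide_3_mid (a point): Wide aluminium pot, 0.16 kg, 50 mm high, upright on the bench: collar 64 mm across, 28 mm high, over a foot tapering from 54 to 46 mm, 22 mm long. Mouth 58 mm tapering to 49 mm, 26 mm deep: the next wide pot nests in it, shoulder (collar's underside) on the rim, 28 mm higher. Point: on the axis, 25 mm above the sole; z = axis. Grip the collar. None if absent.
- slim_1_mid (a point): Slim aluminium pot, 0.11 kg, 50 mm high, upright on the bench: collar 48 mm across, 28 mm high, over a foot tapering from 38 to 30 mm, 22 mm long. Mouth 42 mm tapering to 33 mm, 26 mm deep: the next slim pot nests in it, shoulder (collar's underside) on the rim, 28 mm higher. Point: on the axis, 25 mm above the sole; z = axis. Grip the collar. None if absent.
- slim_2_mid (a point): Slim aluminium pot, 0.11 kg, 50 mm high, upright on the bench: collar 48 mm across, 28 mm high, over a foot tapering from 38 to 30 mm, 22 mm long. Mouth 42 mm tapering to 33 mm, 26 mm deep: the next slim pot nests in it, shoulder (collar's underside) on the rim, 28 mm higher. Point: on the axis, 25 mm above the sole; z = axis. Grip the collar. None if absent.
- slim_3_mid (a point): Slim aluminium pot, 0.11 kg, 50 mm high, upright on the bench: collar 48 mm across, 28 mm high, over a foot tapering from 38 to 30 mm, 22 mm long. Mouth 42 mm tapering to 33 mm, 26 mm deep: the next slim pot nests in it, shoulder (collar's underside) on the rim, 28 mm higher. Point: on the axis, 25 mm above the sole; z = axis. Grip the collar. None if absent.
- tape_mid (a point): Bystander: black roll of tape lying flat, 58 mm across, 19 mm high; its centre. Leave it alone.
- die_box_mid (a point): Bystander: flat black box 54 x 53 x 14 mm; its centre. Leave it alone.
- spacer_mid (a point): Bystander: steel spacer block 20 x 50 x 25 mm; its centre. Leave it alone.
- drive_front (a point): Obstacle: big fixed white and black motor drive behind the work; this point is the middle of its front foot, on the bench. It fills 135 mm to either side (y) and everything behind (+x), up to 450 mm high: carry things round its front, not through it.
- vice_base (a point): Obstacle: fixed steel vice 60 x 171 x 53 mm; middle of its base, long side along y.
- control_base (a point): Obstacle: fixed grey control box with red stop button, 150 x 243 x 88 mm; middle of its base, long side along y.
Things that resemble listed ones, but are neither listed nor needed, are in the scene too. What is shaped like the part that bears slim_3_mid but blue is not meant.

How it is judged (in metres and radians):
On the way:
1. The rack, still empty (no pot within 60 mm of a seat), hangs level with its bar in both hooks, let go (z of bar_l in the frame of hook_l between -0.005 and 0.005 m and x of bar_l in the frame of hook_l between -0.008 and 0.01 m and z of bar_r in the frame of hook_r between -0.005 and 0.005 m and x of bar_r in the frame of hook_r between -0.008 and 0.01 m and angle between rack's own z axis and vertical below 0.09 rad and distance between each of wide_1_mid, wide_2_mid, wide_3_mid, slim_1_mid, slim_2_mid, slim_3_mid and seat_wide above 0.06 m and distance between each of wide_1_mid, wide_2_mid, wide_3_mid, slim_1_mid, slim_2_mid, slim_3_mid and seat_slim above 0.06 m and contact force between rack and the fingers below 0.1 N and linear speed of rack below 0.02 m/s), for 0.3 s.
At the end, for the whole second after the job is handed in: The bar lies within 5 mm in height and 8 mm in depth of both hooks' resting points, the rack within 5 deg of level. Each pot is on the seat of its size: axis within 5 mm and 3 deg of the seat's, shoulder within 4 mm of the rim below (seat mouth, +28 or +56 mm). All at rest (z of bar_l in the frame of hook_l between -0.005 and 0.005 m and x of bar_l in the frame of hook_l between -0.008 and 0.01 m and z of bar_r in the frame of hook_r between -0.005 and 0.005 m and x of bar_r in the frame of hook_r between -0.008 and 0.01 m and angle between rack's own z axis and vertical below 0.09 rad and x of wide_1_mid in the frame of seat_wide between -0.005 and 0.005 m and y of wide_1_mid in the frame of seat_wide between -0.005 and 0.005 m and angle between the z axis of each of wide_1_mid, wide_2_mid, wide_3_mid, slim_1_mid, slim_2_mid, slim_3_mid and the z axis of rack, either way round below 0.06 rad and (z of wide_1_mid in the frame of seat_wide between -0.001 and 0.007 m or z of wide_1_mid in the frame of seat_wide between 0.027 and 0.035 m or z of wide_1_mid in the frame of seat_wide between 0.055 and 0.063 m) and x of wide_2_mid in the frame of seat_wide between -0.005 and 0.005 m and y of wide_2_mid in the frame of seat_wide between -0.005 and 0.005 m and (z of wide_2_mid in the frame of seat_wide between -0.001 and 0.007 m or z of wide_2_mid in the frame of seat_wide between 0.027 and 0.035 m or z of wide_2_mid in the frame of seat_wide between 0.055 and 0.063 m) and x of wide_3_mid in the frame of seat_wide between -0.005 and 0.005 m and y of wide_3_mid in the frame of seat_wide between -0.005 and 0.005 m and (z of wide_3_mid in the frame of seat_wide between -0.001 and 0.007 m or z of wide_3_mid in the frame of seat_wide between 0.027 and 0.035 m or z of wide_3_mid in the frame of seat_wide between 0.055 and 0.063 m) and x of slim_1_mid in the frame of seat_slim between -0.005 and 0.005 m and y of slim_1_mid in the frame of seat_slim between -0.005 and 0.005 m and (z of slim_1_mid in the frame of seat_slim between -0.001 and 0.007 m or z of slim_1_mid in the frame of seat_slim between 0.027 and 0.035 m or z of slim_1_mid in the frame of seat_slim between 0.055 and 0.063 m) and x of slim_2_mid in the frame of seat_slim between -0.005 and 0.005 m and y of slim_2_mid in the frame of seat_slim between -0.005 and 0.005 m and (z of slim_2_mid in the frame of seat_slim between -0.001 and 0.007 m or z of slim_2_mid in the frame of seat_slim between 0.027 and 0.035 m or z of slim_2_mid in the frame of seat_slim between 0.055 and 0.063 m) and x of slim_3_mid in the frame of seat_slim between -0.005 and 0.005 m and y of slim_3_mid in the frame of seat_slim between -0.005 and 0.005 m and (z of slim_3_mid in the frame of seat_slim between -0.001 and 0.007 m or z of slim_3_mid in the frame of seat_slim between 0.027 and 0.035 m or z of slim_3_mid in the frame of seat_slim between 0.055 and 0.063 m) and linear speed of each of rack, wide_1, wide_2, wide_3, slim_1, slim_2, slim_3 below 0.02 m/s); the robot touches nothing.
It fails at once if the tape roll is moved by more than 25 mm (distance of tape_mid from where it was at the start of the episode above 0.025 m).
It fails at once if the small parts box is moved by more than 25 mm (distance of die_box_mid from where it was at the start of the episode above 0.025 m).
It fails at once if the spacer block is moved by more than 25 mm (distance of spacer_mid from where it was at the start of the episode above 0.025 m).
Of wide_1, slim_1, wide_2, slim_2, wide_3, slim_3 only 4 to 6 are there at a start; the rules pass over those that are not, and their reading is None.
At some moment in a run one of wide_1, wide_2, wide_3 may be knocked a few centimetres aside while the robot is not near it.
It also fails if it takes over 210 s, if anything falls off the work surface, if the arm or the gripper's body presses on something with over 40 N, if the wrist force passes 120 N, or if a joint passes its speed limit or range.

## Robot

A 6-joint arm with a two-finger parallel gripper is mounted at the origin on a cart in front of the work surface, level with it; the furniture and walls round the work are solid. World frame = base frame: x ahead of the robot, y to its left, z up, the work surface at z = 0. Lengths are in mm, angles in degrees, forces in N, time in s.
With the tool pointing down it reaches from about 350 to 850 mm from the base axis. Payload 8.1 kg.
Tool frame: the origin (TCP) lies on the centre line of the jaws, within the pads' length; the fingertips stand 14 mm ahead of it and the grasp point (between the pads) lies 5 mm behind it (tip_extent is the distance from the TCP to the fingertips, in mm); z points along the fingers, y is the direction in which the jaws open and shut (so a half turn about z gives the same grasp; the last joint's range is limited). The gripper opens to 93 mm and grips with 3 to 60 N. Pads are 15 mm wide; open, the fingers measure 128 mm over their backs; the gripper's body (75 mm by 188 mm) begins 65 mm behind the grasp point.
Start: joints at [-73.19, 7.471, 85.268, -0, 87.261, -4.893], TCP at [221.903, -557.462, 232.635] pointing down, gripper open.
Joint ranges: [-169.43, 169.43], [-51.17, 129.36], [1.28, 143.12], [-76.62, 256.62], [0, 156.53], [-152.29, 152.29]. Speed limits (degrees/s): [136.94, 136.94, 159.86, 180, 180, 180].

## Interface

Orientations are given as [roll, pitch, yaw] about the fixed x, y, z axes, in that order (R = Rz(yaw) Ry(pitch) Rx(roll)).
In Python, from workcell import * gives the robot as it stands. The module is installed in compiled form; this text tells all that it offers.
- The arm moves only by the tool send_rows, never from a script. Its argument "moves" is a list of rows, each an object with "dp": the shift along the tool's x, y, z in mm, a list of three; "turn": the turn, a rotation vector about the tool's x, y, z in degrees, a list of three; "jaw": the gripper command: -1 is shut, 1 is fully open, values between are in proportion. In form: [{"dp": [x, y, z], "turn": [rx, ry, rz], "jaw": jaw}, ...]. A call has 1 to 12 rows; each row shifts and turns the commanded pose from where the row before left it, along the tool's axes as they then stand; what a row does not reach is not made up. A row lasts 1/12 s, in which the tool goes at most 41.7 mm and 7.16 degrees, less where a joint would pass 70% of its speed; a pose out of reach is approached as far as the arm can. A call with a gripper value outside its range is refused whole. The fingers move at their own pace and stop on an object; "force" is the grip in N (left out, the last holds). Time passes only in rows, so rows that do not move let the fingers close. It gives the time, the measured TCP pose, the force and the opening at its end, in the units of the state.
- read_state(): the state, without advancing time (a new reading comes with each control period).
- snapshot(name): name is "scene" or "top" or "wrist"; returns the picture (480x640x3 uint8, red, green, blue); there is no depth.
- calibration(name): a dict with "mtx" (3x3 intrinsics, pixels), "eye" and "orientation" of the camera in the world. Camera axes: x right, y up, looking along -z (the intrinsics and any distortion apply to the point x, -y, -z); pixel columns grow to the right and rows downward; lengths in mm; the calibration is good to about 2 mm. A picture is of the moment at which its call begins: read the wrist's pose just before it. calibration takes no time and is no camera call; for the wrist camera it gives the pose at the moment of the call.
- sign_off(): hands the job in, once; it reports no verdict.
The state is a dict: "time_s": time; "joint_pos": joint angles; "qd": joint speeds; "tau": joint torques, N m; "position": TCP position; "eef_rot": TCP orientation; "force": force on the tool from outside, world axes, zero at the start; "ft_torque": the same for the moment, N m; "opening": finger opening in mm.
Only numpy, scipy, OpenCV 4.12 (cv2) and the standard library are available. Lean on these libraries where they do the work, as an engineer would, in place of code of your own. Each camera call takes 0.05 s, during which the arm holds its last target.

## Working session

There is one attempt and no reset: what is moved stays moved. The work goes in short steps, Python scripts to look and compute and a tool call to move; the robot and the scene stay as the last step left them, time stands still between calls to the robot, and variables do not carry over. Pictures are saved under pics/ and viewed, and the job is handed in when it is done.

Besides the shell and the picture viewer there is one more tool, called after "Call:" as name(argument=value, ...) on one line, values as JSON. send_rows: Moves the arm, as the interface text tells. Its arguments: {"type":"object","properties":{"moves":{"type":"array","items":{"type":"object","properties":{"dp":{"type":"array","items":{"type":"number"}},"turn":{"type":"array","items":{"type":"number"}},"jaw":{"type":"number"}}}},"force":{"type":"number"}},"required":["moves"]}

```bash
mkdir -p pics; ls; python3 - <<'E'
from workcell import *
import cv2
print(read_state())
for n in ["scene","top","wrist"]:
    c=calibration(n); print(n,c)
    im=snapshot(n); cv2.imwrite(f"pics/{n}0.png",im[:,:,::-1])
E
```

```text
pics
{'time_s': 0.0, 'joint_pos': array([-7.31892706e+01,  7.51208297e+00,  8.53263023e+01, -9.88259078e-04,
        8.72616776e+01, -4.89390950e+00]), 'qd': array([ 0.02939254, -0.05100398, -0.02344325, -0.09245991, -0.04703513,
        0.00188288]), 'tau': array([-2.39853245e-03, -5.59855771e+01, -4.91748548e+01,  7.66043644e-02,
        3.57360870e-02, -8.83898565e-05]), 'position': array([ 221.74897019, -556.95956889,  231.64749267]), 'eef_rot': array([-1.79900218e+02, -7.55301271e-03,  2.17046804e+01]), 'force': array([-0.20573461, -0.0557576 , -0.66594095]), 'ft_torque': array([ 0.05119869, -0.08555139,  0.00754367]), 'opening': 92.99073179712019}
scene {'mtx': array([[537.44089367,   0.        , 319.9246246 ],
       [  0.        , 537.44089367, 239.52067582],
       [  0.        ,   0.        ,   1.        ]]), 'eye': array([  33.6436546 ,  850.11747703, 1018.19154879]), 'orientation': array([  43.85005126,   -0.56703385, -147.78144805])}
top {'mtx': array([[518.2542386 ,   0.        , 317.14725397],
       [  0.        , 518.2542386 , 246.25377182],
       [  0.        ,   0.        ,   1.        ]]), 'eye': array([ 465.08763235,  100.08646648, 1245.23899413]), 'orientation': array([  3.29979299,   0.69669303, -89.38363362])}
wrist {'mtx': array([[349.40549065,   0.        , 321.98034061],
       [  0.        , 349.40549065, 235.30085394],
       [  0.        ,   0.        ,   1.        ]]), 'eye': array([ 289.49823373, -529.41492623,  384.10121988]), 'orientation': array([-15.40915252,   0.13368729, -68.33627283])}
```

View pics/scene0.png

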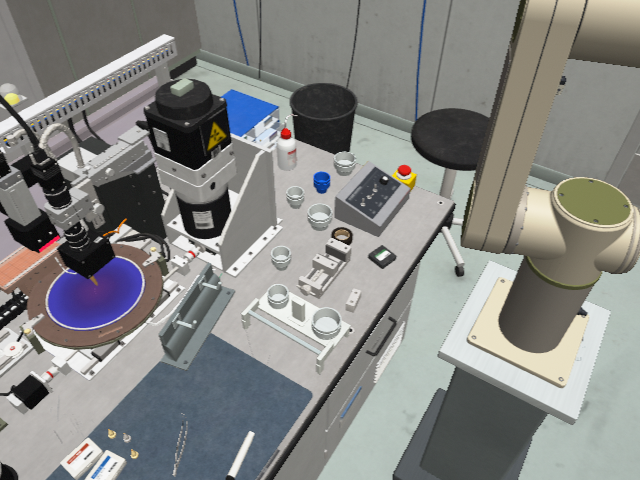

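View pics/top0.png

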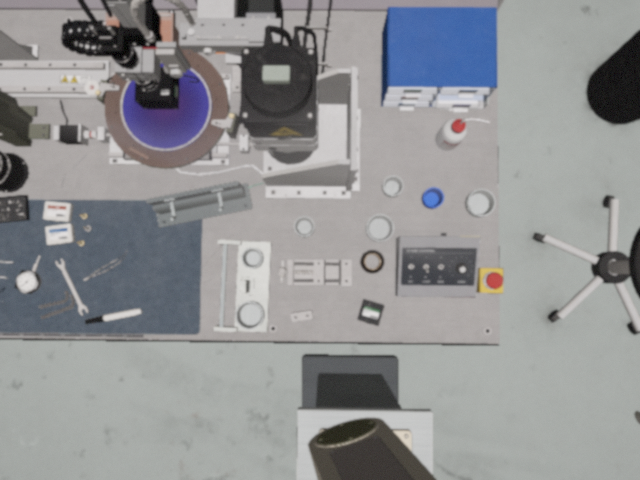

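View pics/wrist0.png

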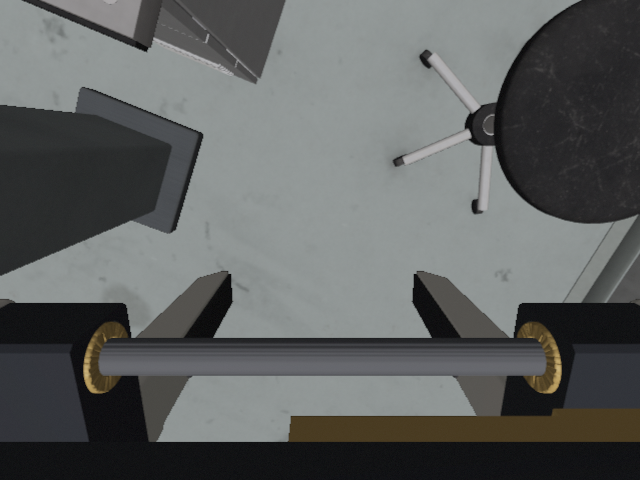

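The top view shows the rack at (240,285), the stand at (200,203), slim pots at (303,227) and (392,187), and wide pots at (378,228) and (480,203). The blue decoy is at (432,198). Next I'll set up the geometry helpers and take close crops.

```bash
cat > h.py <<'E'
from workcell import *
import cv2, numpy as np
from scipy.spatial.transform import Rotation as R
def ray(n,uv,c=None):
    c=c or calibration(n); M=c['mtx']
    d=np.linalg.inv(M)@np.array([uv[0],uv[1],1.0]); d=np.array([d[0],-d[1],-d[2]])
    return np.array(c['eye']), R.from_euler('xyz',c['orientation'],degrees=True).as_matrix()@d
def onz(n,uv,z,c=None):
    e,d=ray(n,uv,c); return e+d*(z-e[2])/d[2]
def proj(n,P,c=None):
    c=c or calibration(n)
    q=R.from_euler('xyz',c['orientation'],degrees=True).as_matrix().T@(np.array(P,float)-c['eye'])
    M=c['mtx']; return np.array([M[0,0]*q[0]/-q[2]+M[0,2], M[1,1]*(-q[1])/-q[2]+M[1,2]])
def crop(im,x0,y0,x1,y1,s,name):
    cv2.imwrite(name,cv2.resize(im[y0:y1,x0:x1,::-1],None,fx=s,fy=s,interpolation=cv2.INTER_CUBIC))
def tri(n1,uv1,n2,uv2):
    a,d=ray(n1,uv1); b,e=ray(n2,uv2); A=np.stack([d,-e],1); t=np.linalg.lstsq(A,b-a,rcond=None)[0]
    p,q=a+t[0]*d,b+t[1]*e; return (p+q)/2,np.linalg.norm(p-q)
E
python3 - <<'E'
from h import *
t=cv2.imread('pics/top0.png')[:,:,::-1]; s=cv2.imread('pics/scene0.png')[:,:,::-1]
crop(t,140,170,290,340,4.7/1.35,'pics/t_a.png')
crop(t,270,170,510,330,3.3,'pics/t_b.png')
crop(s,140,250,370,390,3.4,'pics/s_a.png')
crop(s,220,140,430,290,3.7,'pics/s_b.png')
E
```

```text
(no output)
```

View pics/t_a.png

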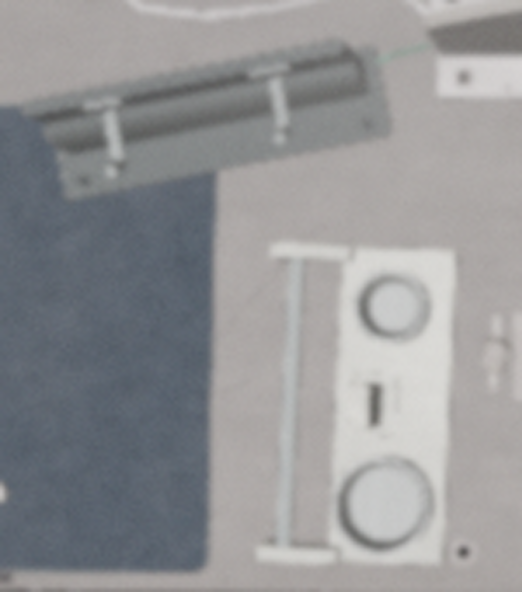

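View pics/s_a.png

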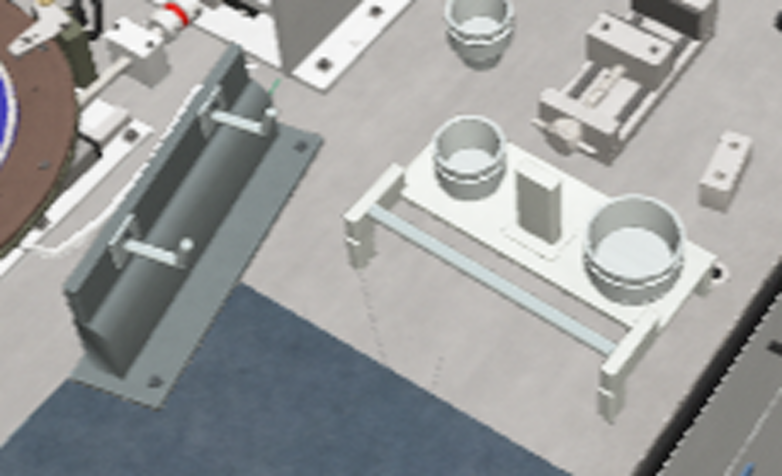

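View pics/t_b.png

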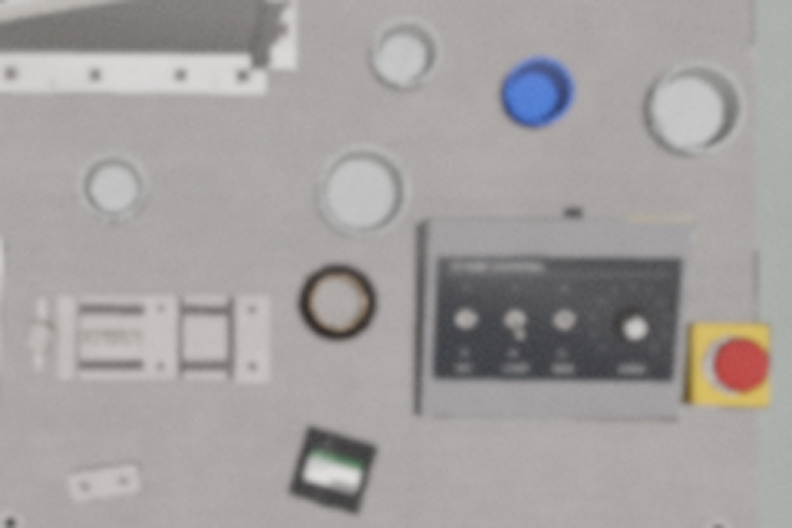

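View pics/s_b.png

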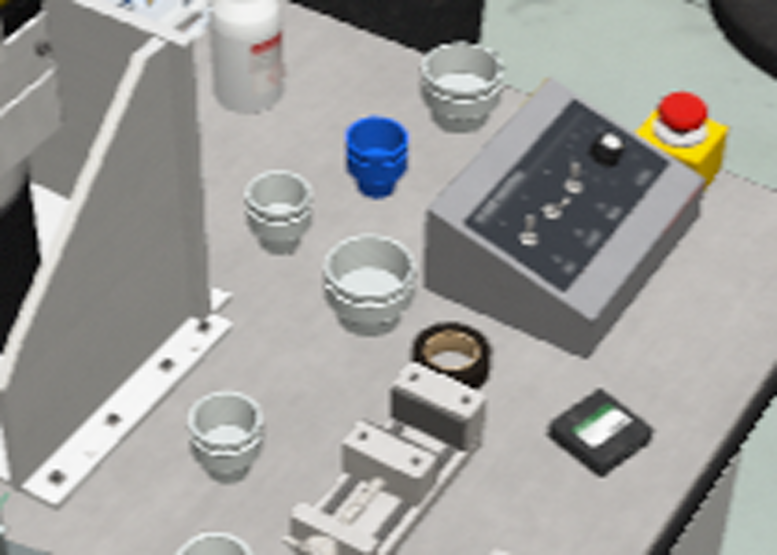

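```bash
python3 - <<'E'
from h import *
t=cv2.imread('pics/top0.png')
K=6
for nm,(u,v),D,z in [('S1',(303,227),48,50),('S2',(392,187),48,50),('W1',(378,228),64,50),('W2',(480,203),64,50),('seatW',(251,314),64,72),('seatS',(254,258),48,72)]:
    c=t[v-25:v+25,u-25:u+25]; g=cv2.resize(cv2.cvtColor(c,cv2.COLOR_BGR2GRAY),None,fx=K,fy=K,interpolation=cv2.INTER_CUBIC)
    r=D/2*518.25/(1245-z)*K
    cs=cv2.HoughCircles(g,cv2.HOUGH_GRADIENT,1,5,param1=60,param2=12,minRadius=int(r*.93),maxRadius=int(r*1.07))
    for x,y,rr in cs[0][:3]:
        p=((x+.5)/K-.5+u-25,(y+.5)/K-.5+v-25); print(nm,np.round(p,1),round(rr/K,2),'exp',round(r/K,2),onz('top',p,z).round(1))
def ta(x,y): k=4.7/1.35; return (140+(x+.5)/k-.5,170+(y+.5)/k-.5)
def tb(x,y): k=3.3; return (270+(x+.5)/k-.5,170+(y+.5)/k-.5)
def sa(x,y): k=3.4; return (140+(x+.5)/k-.5,250+(y+.5)/k-.5)
print('hook L tip/ R tip',onz('top',ta(112,170),107),onz('top',ta(280,137),107))
print('tri tips',tri('top',ta(112,170),'scene',sa(186,245)),tri('top',ta(280,137),'scene',sa(270,115)))
print('baseplate front corners',onz('top',ta(72,198),5),onz('top',ta(390,130),5))
print('bar ends z50',onz('top',ta(296,262),52),onz('top',ta(283,548),52))
print('tri bar', tri('top',ta(296,262),'scene',sa(370,208)),tri('top',ta(283,548),'scene',sa(612,347)))
print('drive front edge',onz('top',tb(0,85),0),onz('top',tb(265,92),0))
print('vice',onz('top',tb(60,380),50),onz('top',tb(270,295),50),'tape',onz('top',tb(337,302),19),'box',onz('top',tb(333,470),14),'spacer',onz('top',tb(104,482),25))
print('control',onz('top',tb(418,410),60),onz('top',tb(695,218),88))
E
```

```text
Traceback (most recent call last):
TypeError: 'NoneType' object is not subscriptable
```

```bash
cat > m.py <<'E'
from h import *
t=cv2.imread('pics/top0.png')
K=6
for nm,(u,v),D,z in [('S1',(303,227),48,50),('S2',(392,187),48,50),('W1',(378,228),64,50),('W2',(480,203),64,50),('seatW',(251,314),64,72),('seatS',(254,258),48,72)]:
    c=t[v-25:v+25,u-25:u+25]; g=cv2.resize(cv2.cvtColor(c,cv2.COLOR_BGR2GRAY),None,fx=K,fy=K,interpolation=cv2.INTER_CUBIC)
    r=D/2*518.25/(1245-z)*K
    cs=cv2.HoughCircles(g,cv2.HOUGH_GRADIENT_ALT,1,5,param1=60,param2=.3,minRadius=int(r*.8),maxRadius=int(r*1.2))
    for x,y,rr in (cs[0][:4] if cs is not None else []):
        p=((x+.5)/K-.5+u-25,(y+.5)/K-.5+v-25); print(nm,np.round(p,1),round(rr/K,2),'exp',round(r/K,2),onz('top',p,z).round(1))
def ta(x,y): k=4.7/1.35; return (140+(x+.5)/k-.5,170+(y+.5)/k-.5)
def tb(x,y): k=3.3; return (270+(x+.5)/k-.5,170+(y+.5)/k-.5)
def sa(x,y): k=3.4; return (140+(x+.5)/k-.5,250+(y+.5)/k-.5)
for nm,p,z in [('S1',(113,187),50),('S2',(404,55),50),('W1',(361,191),50),('W2',(691,111),50)]: print(nm,'eye',onz('top',tb(*p),z))
print('hook L tip/ R tip',onz('top',ta(112,170),107),onz('top',ta(280,137),107))
print('tri tips',tri('top',ta(112,170),'scene',sa(186,245)),tri('top',ta(280,137),'scene',sa(270,115)))
print('baseplate front corners',onz('top',ta(72,198),5),onz('top',ta(390,130),5))
print('bar ends z50',onz('top',ta(296,262),52),onz('top',ta(283,548),52))
print('tri bar', tri('top',ta(296,262),'scene',sa(370,208)),tri('top',ta(283,548),'scene',sa(612,347)))
print('drive front edge',onz('top',tb(0,85),0),onz('top',tb(265,92),0))
print('vice',onz('top',tb(60,380),50),onz('top',tb(270,295),50),'tape',onz('top',tb(337,302),19),'box',onz('top',tb(333,470),14),'spacer',onz('top',tb(104,482),25))
print('control',onz('top',tb(418,410),60),onz('top',tb(695,218),88))
E
python3 m.py
```

```text
S2 [389.2 185.9] 9.65 exp 10.41 [675.9 -50.6  50. ]
S2 [391.4 185.8] 9.28 exp 10.41 [676.3 -55.6  50. ]
S2 [391.9 186.8] 10.51 exp 10.41 [674.  -56.7  50. ]
W1 [376.1 225.9] 12.57 exp 13.88 [582.3 -20.4  50. ]
W1 [376.2 228.4] 12.4 exp 13.88 [576.5 -20.8  50. ]
W2 [477.4 205.1] 11.99 exp 13.88 [ 632.9 -254.2   50. ]
seatW [248.8 314.4] 12.91 exp 14.14 [377.1 267.6  72. ]
seatW [252.1 314.2] 15.13 exp 14.14 [377.6 260.1  72. ]
seatW [252.1 314.2] 12.49 exp 14.14 [377.6 260.1  72. ]
seatS [253.9 257.4] 10.53 exp 10.6 [505.8 258.2  72. ]
seatS [251.2 257.9] 9.55 exp 10.6 [504.6 264.3  72. ]
seatS [248.6 252.2] 11.43 exp 10.6 [517.4 270.6  72. ]
seatS [257.2 259.1] 11.62 exp 10.6 [502.1 250.6  72. ]
S1 eye [579.78397404 146.55610119  50.        ]
S2 eye [674.96845686 -57.10281042  50.        ]
W1 eye [578.63722256 -27.26772919  50.        ]
W2 eye [ 637.12981757 -257.9720792    50.        ]
hook L tip/ R tip [588.94788163 437.14613846 107.        ] [611.04055888 330.49046573 107.        ]
tri tips (array([588.88076222, 438.40651477, 100.95358418]), np.float64(1.7391366784146374)) (array(
[... 170 characters left out ...]
 5.        ]
bar ends z50 [534.7169487  329.17414784  52.        ] [346.11695942 333.77851494  52.        ]
tri bar (array([535.52404964, 329.62296783,  52.54891556]), np.float64(1.9880455712085021)) (array([347.17584712, 333.89950217,  53.96569297]), np.float64(2.000431722040438))
drive front edge [658.97517779 232.42892813   0.        ] [655.52967024  37.93445182   0.        ]
vice [444.28405937 181.88718671  50.        ] [505.10692008  35.9236927   50.        ] tape [501.62740765 -13.71868665  19.        ] box [381.61955457 -11.89054065  14.        ] spacer [372.01723913 151.34611563  25.        ]
control [426.54199678 -66.02555536  60.        ] [ 558.87371796 -248.76131454   88.        ]
```

Four pots are present:

| Object | Crop pixel | World (x, y) mm |
|---|---|---|
| Slim | (113,187) | (580,147) |
| Slim | (404,55) | (675,-57) |
| Wide | (361,191) | (579,-27) |
| Wide | (691,111) | (637,-258) |

- **Lookalikes:** the blue pot at (536,92) is the excluded decoy. The seat rims on the rack are not pots.
- **Rack:** about (442,260), yaw about 88.6°.
- **Stand:** about (629,391), yaw about 12°.

Next I'll move to wrist views to refine these.

```bash
cat >> h.py <<'E'
def plan(x,y,z,yaw,n,polar=False,dec=1):
    """rows from measured pose to (x,y,z,yaw) tool down"""
    s=read_state(); p=np.array(s['position']); y0=s['eef_rot'][2]
    Rc=R.from_euler('xyz',s['eef_rot'],degrees=True)
    dyaw=(yaw-y0) if abs(yaw-y0)<=360 else yaw-y0
    cur=p.copy(); out=[]
    # tilt correction put in first row turn: ignored when small
    for i in range(1,n+1):
        f=i/n
        if polar:
            r0,r1=np.hypot(p[0],p[1]),np.hypot(x,y); a0,a1=np.arctan2(p[1],p[0]),np.arctan2(y,x)
            r=r0+(r1-r0)*f;a=a0+(a1-a0)*f; tg=np.array([r*np.cos(a),r*np.sin(a),p[2]+(z-p[2])*f])
        else: tg=p+(np.array([x,y,z])-p)*f
        d=np.round(Rc.as_matrix().T@(tg-cur),dec)
        t=round(-dyaw*f+ -(-sum(o[1] for o in out)),1) if False else round(-dyaw/n,2)
        out.append((d,t)); cur=cur+Rc.as_matrix()@d
        Rc=Rc*R.from_rotvec([0,0,t],degrees=True)
    print('from',p.round(1),np.round(s['eef_rot'],2),'J6',round(s['joint_pos'][5],1),'t',round(s['time_s'],2),'F',np.round(s['force'],1),'op',round(s['opening'],1))
    for d,t in out: print(list(map(float,d)),t)
    print('end err',(cur-np.array([x,y,z])).round(1))
E
python3 - <<'E'
from h import *
plan(480,330,330,12,24,polar=True,dec=0)
E
```

```text
from [ 221.8 -557.   231.8] [-1.7992e+02 -1.0000e-02  2.1710e+01] J6 -4.9 t 0.15 F [-0.2 -0.9 -0.6] op 93.1
[45.0, -2.0, -4.0] 0.4
[44.0, -6.0, -4.0] 0.4
[44.0, -10.0, -4.0] 0.4
[42.0, -13.0, -4.0] 0.4
[42.0, -17.0, -4.0] 0.4
[40.0, -20.0, -4.0] 0.4
[38.0, -23.0, -4.0] 0.4
[36.0, -26.0, -5.0] 0.4
[33.0, -28.0, -4.0] 0.4
[32.0, -32.0, -4.0] 0.4
[28.0, -34.0, -4.0] 0.4
[26.0, -36.0, -4.0] 0.4
[22.0, -38.0, -4.0] 0.4
[20.0, -39.0, -4.0] 0.4
[16.0, -41.0, -4.0] 0.4
[12.0, -43.0, -4.0] 0.4
[9.0, -43.0, -4.0] 0.4
[6.0, -43.0, -4.0] 0.4
[2.0, -44.0, -4.0] 0.4
[-1.0, -44.0, -4.0] 0.4
[-6.0, -43.0, -4.0] 0.4
[-8.0, -43.0, -4.0] 0.4
[-12.0, -42.0, -4.0] 0.4
[-16.0, -41.0, -4.0] 0.4
end err [-0.3  0.4 -0.1]
```

```bash
python3 - <<'E'
from h import *
plan(430,-20,330,12,16,dec=0)
E
```

```text
from [ 221.8 -557.   231.8] [-1.7992e+02 -1.0000e-02  2.1710e+01] J6 -4.9 t 0.15 F [-0.2 -0.9 -0.6] op 93.1
[25.0, -26.0, -6.0] 0.61
[24.0, -27.0, -6.0] 0.61
[24.0, -27.0, -6.0] 0.61
[23.0, -27.0, -6.0] 0.61
[24.0, -27.0, -6.0] 0.61
[23.0, -28.0, -7.0] 0.61
[23.0, -28.0, -6.0] 0.61
[22.0, -28.0, -6.0] 0.61
[22.0, -28.0, -6.0] 0.61
[22.0, -29.0, -6.0] 0.61
[22.0, -29.0, -6.0] 0.61
[21.0, -29.0, -6.0] 0.61
[21.0, -29.0, -6.0] 0.61
[20.0, -30.0, -6.0] 0.61
[21.0, -30.0, -6.0] 0.61
[20.0, -29.0, -7.0] 0.61
end err [ 0.4 -0.4  0.5]
```

Call:
send_rows(moves=[{"dp": [25,-26,-6],"turn": [0,0,0.6],"jaw": 1},{"dp": [24,-27,-6],"turn": [0,0,0.6],"jaw": 1},{"dp": [24,-27,-6],"turn": [0,0,0.6],"jaw": 1},{"dp": [23,-27,-6],"turn": [0,0,0.6],"jaw": 1},{"dp": [24,-27,-6],"turn": [0,0,0.6],"jaw": 1},{"dp": [23,-28,-7],"turn": [0,0,0.6],"jaw": 1},{"dp": [23,-28,-6],"turn": [0,0,0.6],"jaw": 1},{"dp": [22,-28,-6],"turn": [0,0,0.6],"jaw": 1},{"dp": [22,-28,-6],"turn": [0,0,0.6],"jaw": 1},{"dp": [22,-29,-6],"turn": [0,0,0.6],"jaw": 1},{"dp": [22,-29,-6],"turn": [0,0,0.6],"jaw": 1},{"dp": [21,-29,-6],"turn": [0,0,0.6],"jaw": 1}])

```text
time_s: 1.15
position: [377.9, -152.6, 305.8]
eef_rot: [180.0, -0.0, 14.5]
force: [0.2, -0.2, 1.5]
opening: 92.8
```

Call:
send_rows(moves=[{"dp": [21,-29,-6],"turn": [0,0,0.6],"jaw": 1},{"dp": [20,-30,-6],"turn": [0,0,0.6],"jaw": 1},{"dp": [21,-30,-6],"turn": [0,0,0.6],"jaw": 1},{"dp": [20,-29,-7],"turn": [0,0,0.6],"jaw": 1},{"dp": [0,0,0],"turn": [0,0,0],"jaw": 1}])

```text
time_s: 1.57
position: [431.2, -15.2, 331.8]
eef_rot: [-179.9, -0.1, 12.4]
force: [0.5, 0.0, 0.7]
opening: 92.7
```

```bash
python3 - <<'E'
from h import *
plan(480,330,330,12,12,dec=0)
E
```

```text
from [431.2 -15.2 331.8] [-1.7991e+02 -1.5000e-01  1.2390e+01] J6 68.7 t 1.57 F [0.5 0.  0.7] op 92.7
[10.0, -27.0, 0.0] 0.03
[10.0, -27.0, 0.0] 0.03
[10.0, -28.0, 1.0] 0.03
[10.0, -27.0, -0.0] 0.03
[11.0, -27.0, 0.0] 0.03
[10.0, -27.0, 0.0] 0.03
[10.0, -28.0, 1.0] 0.03
[10.0, -27.0, -0.0] 0.03
[10.0, -27.0, -0.0] 0.03
[10.0, -28.0, 0.0] 0.03
[10.0, -27.0, 0.0] 0.03
[10.0, -27.0, 1.0] 0.03
end err [ 0.3 -0.  -0.4]
```

Call:
send_rows(moves=[{"dp": [10,-27,0],"jaw": 1},{"dp": [10,-27,0],"jaw": 1},{"dp": [10,-28,0],"jaw": 1},{"dp": [10,-27,0],"jaw": 1},{"dp": [11,-27,0],"jaw": 1},{"dp": [10,-27,0],"jaw": 1},{"dp": [10,-28,0],"jaw": 1},{"dp": [10,-27,0],"jaw": 1},{"dp": [10,-27,0],"jaw": 1},{"dp": [10,-28,0],"jaw": 1},{"dp": [10,-27,0],"jaw": 1},{"dp": [10,-27,0],"jaw": 1}])

```text
$.moves[0]: bad value
```

Call:
send_rows(moves=[{"dp": [0,0,0],"jaw": 1},{"dp": [0,0,0],"jaw": 1},{"dp": [0,0,0],"jaw": 1}])

```text
$.moves[0]: bad value
```

```bash
python3 - <<'E'
from h import *
import json
print(read_state()['position'],read_state()['eef_rot'])
c=calibration('wrist'); im=snapshot('wrist'); cv2.imwrite('pics/w1.png',im[:,:,::-1]); json.dump({k:np.array(v).tolist() for k,v in c.items()},open('pics/w1.json','w'))
im=snapshot('scene'); cv2.imwrite('pics/scene1.png',im[:,:,::-1])
E
```

```text
[431.22682742 -15.22685433 331.8092481 ] [-1.79910154e+02 -1.48495887e-01  1.23870375e+01]
```

View pics/w1.png

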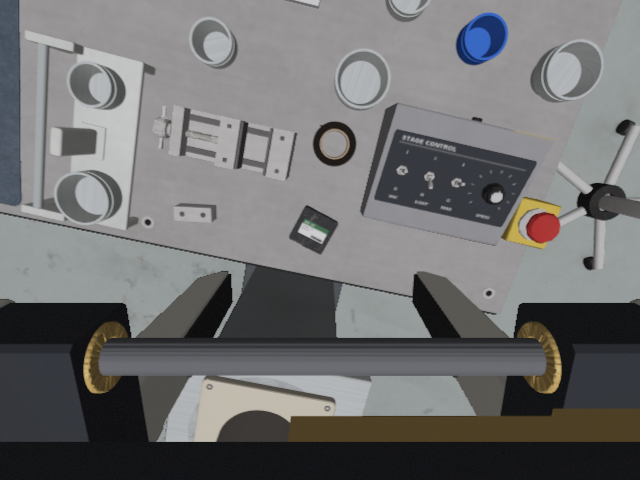

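View pics/scene1.png

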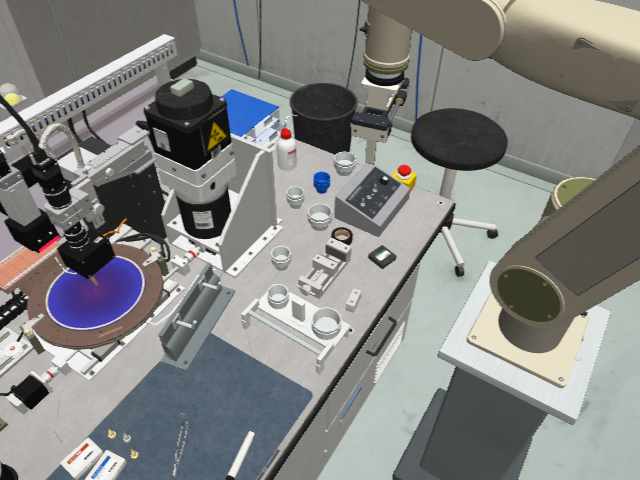

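The move was refused because "turn" is required, but this view is useful. It shows slim pots at (212,42) and (408,3), wide pots at (362,78) and (572,70), the blue pot at (483,38), and the rack at the left.

Call:
send_rows(moves=[{"dp": [10,-27,0],"turn": [0,0,0],"jaw": 1},{"dp": [10,-27,0],"turn": [0,0,0],"jaw": 1},{"dp": [10,-28,0],"turn": [0,0,0],"jaw": 1},{"dp": [10,-27,0],"turn": [0,0,0],"jaw": 1},{"dp": [11,-27,0],"turn": [0,0,0],"jaw": 1},{"dp": [10,-27,0],"turn": [0,0,0],"jaw": 1},{"dp": [10,-28,0],"turn": [0,0,0],"jaw": 1},{"dp": [10,-27,0],"turn": [0,0,0],"jaw": 1},{"dp": [10,-27,0],"turn": [0,0,0],"jaw": 1},{"dp": [10,-28,0],"turn": [0,0,0],"jaw": 1},{"dp": [10,-27,0],"turn": [0,0,0],"jaw": 1},{"dp": [10,-27,0],"turn": [0,0,0],"jaw": 1}])

```text
time_s: 2.67
position: [480.2, 324.4, 330.0]
eef_rot: [180.0, 0.0, 12.0]
force: [0.6, -1.7, -0.1]
opening: 92.9
```

Call:
send_rows(moves=[{"dp": [0,0,0],"turn": [0,0,0],"jaw": 1},{"dp": [0,0,0],"turn": [0,0,0],"jaw": 1},{"dp": [0,0,0],"turn": [0,0,0],"jaw": 1}])

```text
time_s: 2.92
position: [479.9, 323.2, 330.1]
eef_rot: [179.9, 0.1, 12.0]
force: [-0.2, -0.7, 0.6]
opening: 92.9
```

```bash
cat > snap.py <<'E'
from h import *
import json,sys
n=sys.argv[1]
print(read_state()['position'],read_state()['eef_rot'],read_state()['time_s'])
c=calibration('wrist'); im=snapshot('wrist'); cv2.imwrite(f'pics/{n}.png',im[:,:,::-1]); json.dump({k:np.array(v).tolist() for k,v in c.items()},open(f'pics/{n}.json','w'))
E
python3 snap.py w2
```

```text
[479.89617238 323.19615438 330.0621246 ] [1.79945408e+02 6.27694636e-02 1.20368505e+01] 2.9167
```

View pics/w2.png

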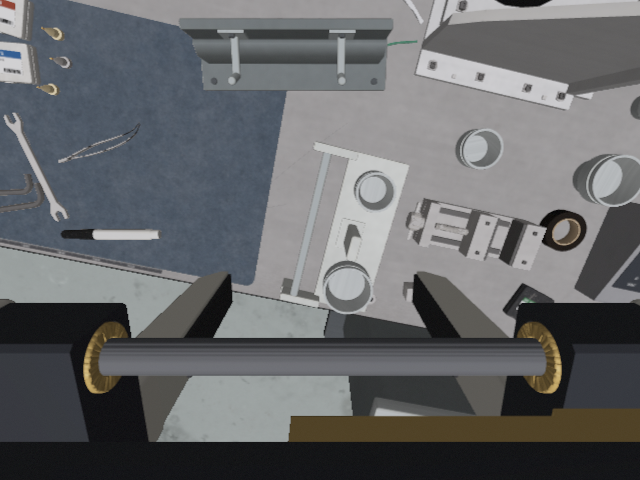

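```bash
python3 - <<'E'
from h import *
t=cv2.imread('pics/w2.png')[:,:,::-1]
crop(t,170,5,430,105,3,'pics/w2a.png'); crop(t,270,130,430,325,3,'pics/w2b.png')
E
```

```text
(no output)
```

View pics/w2a.png

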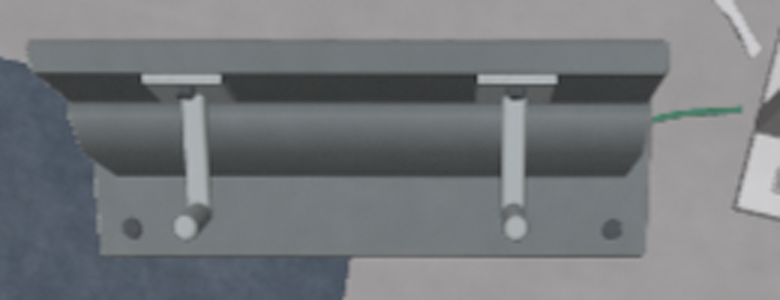

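View pics/w2b.png

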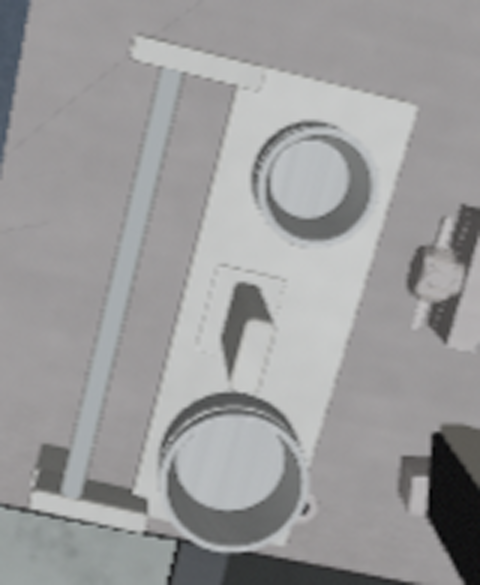

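```bash
cat > m2.py <<'E'
from h import *
import json
c=json.load(open('pics/w2.json')); print(c['eye'],c['orientation'])
def wb(x,y): return (270+(x+.5)/3-.5,130+(y+.5)/3-.5)
def wa(x,y): return (170+(x+.5)/3-.5,5+(y+.5)/3-.5)
def toB(uv): return ((uv[0]-270+.5)*3-.5,(uv[1]-130+.5)*3-.5)
for nm,p in [('W',(234,479)),('S',(315,183))]:
    P=onz(None,wb(*p),72,c); print(nm,P.round(1))
    D=32 if nm=='W' else 24
    q=np.array([toB(proj(None,P+[D*np.cos(a),D*np.sin(a),0],c)) for a in np.linspace(0,6.28,60)])
    print(' extents',q.min(0).round(),q.max(0).round())
print('bar', onz(None,wb(171,72),55,c).round(1),onz(None,wb(73,492),55,c).round(1))
print('handle top', onz(None,wb(252,355),102,c).round(1))
for nm,pts,z in [('tips',[(185,228),(515,228)],107),('base front corners',[(101,255),(645,255)],5),('strip top rear', [(28,40),(668,40)],98),('strip top front', [(40,72),(660,72)],98),('armL',[(192,100),(197,180)],85),('armR',[(514,100),(514,180)],85)]:
    A=[onz(None,wa(*p),z,c) for p in pts]; d=A[0]-A[1]
    print(nm,np.round(A,1).tolist(),'mid',((A[0]+A[1])/2).round(1),'len',np.linalg.norm(d).round(1),'yaw',np.degrees(np.arctan2(-d[0],d[1])).round(2))
E
python3 m2.py
```

```text
[551.2957987787184, 339.3081252595457, 482.3730038370956] [-15.484704330647835, -0.01726615929424151, -78.00171567403888]
W [377.1 268.7  72. ]Traceback (most recent call last):
  File "m2.py", line 10, in <module>
    q=np.array([toB(proj(None,P+[D*np.cos(a),D*np.sin(a),0],c)) for a in np.linspace(0,6.28,60)])
                    ~~~~^^^^^^^^^^^^^^^^^^^^^^^^^^^^^^^^^^^^^^
  File "h.py", line 13, in proj
    M=c['mtx']; return np.array([M[0,0]*q[0]/-q[2]+M[0,2], M[1,1]*(-q[1])/-q[2]+M[1,2]])
                                 ~^^^^^
TypeError: list indices must be integers or slices, not tuple
```

```bash
sed -i "s/M=c\['mtx'\]/M=np.array(c['mtx'])/" h.py; python3 m2.py
```

```text
[551.2957987787184, 339.3081252595457, 482.3730038370956] [-15.484704330647835, -0.01726615929424151, -78.00171567403888]
W [377.1 268.7  72. ]
 extents [159. 408.] [309. 547.]
S [506.3 266.2  72. ]
 extents [254. 121.] [376. 243.]
bar [535.4 330.1  55. ] [348.9 334.2  55. ]
handle top [441.  278.8 102. ]
tips [[586.7, 438.7, 107.0], [609.5, 331.9, 107.0]] mid [598.1 385.3 107. ] len 109.2 yaw 12.0
base front corners [[578.5, 499.1, 5.0], [626.4, 273.7, 5.0]] mid [602.4 386.4   5. ] len 230.5 yaw 12.0
strip top rear [[633.0, 498.9, 98.0], [676.2, 295.7, 98.0]] mid [654.6 397.3  98. ] len 207.7 yaw 12.0
strip top front [[624.5, 494.1, 98.0], [666.7, 295.8, 98.0]] mid [645.6 395.   98. ] len 202.7 yaw 12.0
armL [[629.3, 447.9, 85.0], [604.9, 442.7, 85.0]] mid [617.1 445.3  85. ] len 24.9 yaw -77.88
armR [[652.0, 340.8, 85.0], [627.8, 335.2, 85.0]] mid [639.9 338.   85. ] len 24.9 yaw -77.17
```

```bash
python3 - <<'E'
from h import *
import json
c=json.load(open('pics/w2.json'))
def wa(x,y): return (170+(x+.5)/3-.5,5+(y+.5)/3-.5)
yaw=np.radians(12); X=np.array([np.cos(yaw),np.sin(yaw),0]); Y=np.array([-np.sin(yaw),np.cos(yaw),0])
def st(P,o=(631.9,392.1,0)): d=P-np.array(o); return np.round([d@X,d@Y,d[2]],1)
for z in (0,5,8): print('beam foot',z,st(onz(None,wa(380,175),z,c)), 'corner L',st(onz(None,wa(120,176),z,c)),'corner R',st(onz(None,wa(625,175),z,c)))
print('beam end L top at strip', st(onz(None,wa(68,100),62,c)), st(onz(None,wa(650,100),62,c)))
for n,p in [('L',(181,101)),('Lr',(203,101)),('L2',(188,200)),('L2r',(210,205)),('tipL',(185,228)),('R',(503,100)),('Rr',(526,100)),('tipR',(515,228)),('R2l',(504,205)),('R2r',(526,205)),('armstartR',(515,92)),('plate',(478,85)),('plate',(557,85)),('plateL',(142,85)),('plateLr',(222,85))]: print(n,st(onz(None,wa(*p),81 if 'tip' not in n else 107,c)))
print('strip ends',st(onz(None,wa(28,40),98,c)),st(onz(None,wa(668,40),98,c)))
E
```

```text
beam foot 0 [ 1.9 -2.7  0. ] corner L [  1.5 106.5  -0. ] corner R [   1.9 -105.6   -0. ]
beam foot 5 [ 0.9 -3.   5. ] corner L [  0.6 105.1   5. ] corner R [   0.9 -104.9    5. ]
beam foot 8 [ 0.4 -3.2  8. ] corner L [ -0.  104.2   8. ] corner R [   0.4 -104.5    8. ]
beam end L top at strip [ 14.7 104.9  62. ] [  14.7 -104.5   62. ]
L [ 9.7 59.8 81. ]
Lr [ 9.7 52.3 81. ]
L2 [-21.5  59.6  81. ]
L2r [-23.2  51.9  81. ]
tipL [-34.5  55.  107. ]
R [ 10.  -50.8  81. ]
Rr [ 10.  -58.7  81. ]
tipR [-34.5 -54.2 107. ]
R2l [-23.2 -51.6  81. ]
R2r [-23.2 -59.3  81. ]
armstartR [ 12.5 -54.9  81. ]
plate [ 14.6 -42.2  81. ]
plate [ 14.6 -69.3  81. ]
plateL [14.6 72.8 81. ]
plateLr [14.6 45.4 81. ]
strip ends [ 23.3 104.2  98. ] [  23.3 -103.5   98. ]
```

Rims and bar agree well. The rack origin is about (441.5,267) at yaw 88.8°, its handle at (441.7,279), and the stand origin at (632.3,392.2) with yaw 12.0°. Now I'll turn and go above the handle.

```bash
python3 - <<'E'
from h import *
plan(441.7,279,250,178.8,24,dec=0)
E
```

```text
from [479.9 323.  330.4] [1.7996e+02 3.0000e-02 1.2010e+01] J6 106.9 t 2.97 F [-0.8  0.2  0.9] op 93.0
[-2.0, 1.0, 3.0] -6.95
[-2.0, 2.0, 4.0] -6.95
[-2.0, 1.0, 3.0] -6.95
[-3.0, 0.0, 3.0] -6.95
[-2.0, 1.0, 4.0] -6.95
[-2.0, -0.0, 3.0] -6.95
[-3.0, -0.0, 3.0] -6.95
[-2.0, -1.0, 4.0] -6.95
[-2.0, -1.0, 3.0] -6.95
[-3.0, -1.0, 4.0] -6.95
[-2.0, -1.0, 3.0] -6.95
[-2.0, -2.0, 3.0] -6.95
[-1.0, -1.0, 4.0] -6.95
[-2.0, -2.0, 3.0] -6.95
[-1.0, -2.0, 3.0] -6.95
[-1.0, -3.0, 4.0] -6.95
[-1.0, -2.0, 3.0] -6.95
[0.0, -2.0, 3.0] -6.95
[0.0, -3.0, 4.0] -6.95
[0.0, -2.0, 3.0] -6.95
[1.0, -2.0, 3.0] -6.95
[1.0, -3.0, 4.0] -6.95
[1.0, -2.0, 3.0] -6.95
[1.0, -2.0, 3.0] -6.95
end err [-0.1  0.1  0.5]
```

Call:
send_rows(moves=[{"dp": [-2,1,3],"turn": [0,0,-6.95],"jaw": 0.2},{"dp": [-2,2,4],"turn": [0,0,-6.95],"jaw": 0.2},{"dp": [-2,1,3],"turn": [0,0,-6.95],"jaw": 0.2},{"dp": [-3,0,3],"turn": [0,0,-6.95],"jaw": 0.2},{"dp": [-2,1,4],"turn": [0,0,-6.95],"jaw": 0.2},{"dp": [-2,0,3],"turn": [0,0,-6.95],"jaw": 0.2},{"dp": [-3,0,3],"turn": [0,0,-6.95],"jaw": 0.2},{"dp": [-2,-1,4],"turn": [0,0,-6.95],"jaw": 0.2},{"dp": [-2,-1,3],"turn": [0,0,-6.95],"jaw": 0.2},{"dp": [-3,-1,4],"turn": [0,0,-6.95],"jaw": 0.2},{"dp": [-2,-1,3],"turn": [0,0,-6.95],"jaw": 0.2},{"dp": [-2,-2,3],"turn": [0,0,-6.95],"jaw": 0.2}])

```text
time_s: 3.97
position: [460.3, 300.5, 290.8]
eef_rot: [180.0, 0.0, 95.7]
force: [-0.7, 0.0, -0.4]
opening: 56.0
```

Call:
send_rows(moves=[{"dp": [-1,-1,4],"turn": [0,0,-6.95],"jaw": 0.2},{"dp": [-2,-2,3],"turn": [0,0,-6.95],"jaw": 0.2},{"dp": [-1,-2,3],"turn": [0,0,-6.95],"jaw": 0.2},{"dp": [-1,-3,4],"turn": [0,0,-6.95],"jaw": 0.2},{"dp": [-1,-2,3],"turn": [0,0,-6.95],"jaw": 0.2},{"dp": [0,-2,3],"turn": [0,0,-6.95],"jaw": 0.2},{"dp": [0,-3,4],"turn": [0,0,-6.95],"jaw": 0.2},{"dp": [0,-2,3],"turn": [0,0,-6.95],"jaw": 0.2},{"dp": [1,-2,3],"turn": [0,0,-6.95],"jaw": 0.2},{"dp": [1,-3,4],"turn": [0,0,-6.95],"jaw": 0.2},{"dp": [1,-2,3],"turn": [0,0,-6.95],"jaw": 0.2},{"dp": [1,-2,3],"turn": [0,0,-6.95],"jaw": 0.2}])

```text
time_s: 4.97
position: [441.5, 279.1, 250.8]
eef_rot: [-180.0, 0.0, 179.1]
force: [0.5, 0.5, -0.5]
opening: 55.8
```

Call:
send_rows(moves=[{"dp": [0,0,0],"turn": [0,0,0],"jaw": 0.2},{"dp": [0,0,0],"turn": [0,0,0],"jaw": 0.2}])

```text
time_s: 5.13
position: [441.5, 279.6, 250.9]
eef_rot: [-180.0, 0.0, 178.6]
force: [0.3, -0.4, 0.2]
opening: 55.6
```

```bash
python3 snap.py w3
```

```text
[441.46804636 279.56620954 250.88169411] [-1.79999686e+02  2.10562490e-02  1.78587337e+02] 5.1333
```

View pics/w3.png

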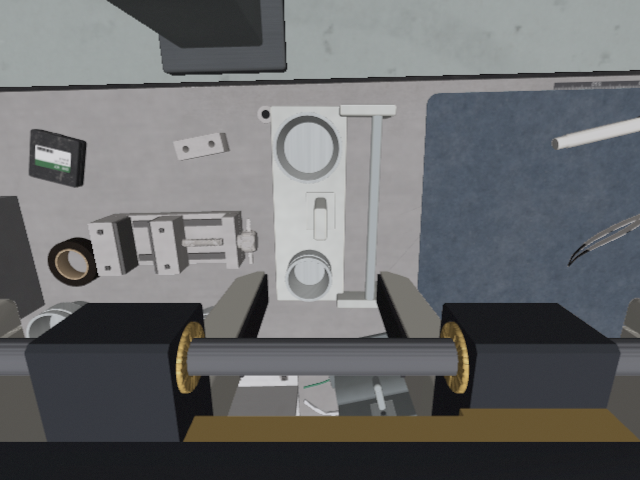

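```bash
python3 - <<'E'
from h import *
import json
t=cv2.imread('pics/w3.png')[:,:,::-1]; crop(t,255,90,405,310,2.7,'pics/w3a.png')
E
```

```text
(no output)
```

View pics/w3a.png

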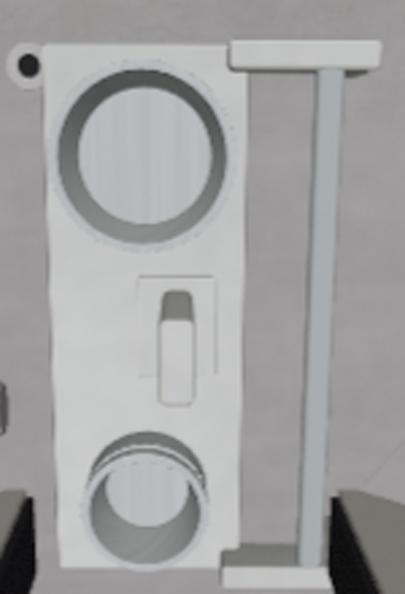

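```bash
python3 - <<'E'
from h import *
import json
c=json.load(open('pics/w3.json'))
w=lambda x,y:(255+(x+.5)/2.7-.5,90+(y+.5)/2.7-.5)
for nm,p,z in [('handle mid',(177.5,362),102),('W',(142,157),72),('S',(147.5,510),72),('bar1',(327,80),55),('bar2',(311,560),55),('h left',(159,362),102),('h right',(196,362),102)]: print(nm,onz(None,w(*p),z,c).round(1))
plan(441.6,279,80,178.8,9)
E
```

```text
handle mid [439.4 278.9 102. ]
W [374.5 268.4  72. ]
S [503.6 265.8  72. ]
bar1 [350.3 333.6  55. ]
bar2 [533.9 330.   55. ]
h left [439.2 272.9 102. ]
h right [439.5 285.  102. ]
from [441.6 279.9 251.1] [1.7999e+02 4.0000e-02 1.7857e+02] J6 -61.8 t 5.18 F [-0.4 -0.1  0.3] op 56.1
[0.0, -0.1, 19.0] -0.03
[0.0, -0.1, 19.0] -0.03
[0.0, -0.1, 19.0] -0.03
[0.0, -0.1, 19.0] -0.03
[0.0, -0.1, 19.0] -0.03
[0.0, -0.1, 19.0] -0.03
[0.0, -0.1, 19.1] -0.03
[0.0, -0.1, 19.0] -0.03
[0.1, -0.1, 19.0] -0.03
end err [-0.  0. -0.]
```

Call:
send_rows(moves=[{"dp": [0,0,19],"turn": [0,0,0],"jaw": 0.2},{"dp": [0.3,0,19],"turn": [0,0,0],"jaw": 0.2},{"dp": [0.3,0,19],"turn": [0,0,0],"jaw": 0.2},{"dp": [0.3,-0.2,19],"turn": [0,0,0],"jaw": 0.2},{"dp": [0,-0.2,19],"turn": [0,0,0],"jaw": 0.2},{"dp": [0,-0.2,19],"turn": [0,0,0],"jaw": 0.2},{"dp": [0,0,19],"turn": [0,0,0],"jaw": 0.2},{"dp": [0,0,19],"turn": [0,0,0],"jaw": 0.2},{"dp": [0,0,19],"turn": [0,0,0],"jaw": 0.2},{"dp": [0,0,0],"turn": [0,0,0],"jaw": 0.2}])

```text
time_s: 6.02
position: [438.1, 278.6, 75.9]
eef_rot: [-179.8, -0.3, 178.7]
force: [-1.2, -1.2, -0.2]
opening: 55.5
```

Call:
send_rows(force=45, moves=[{"dp": [0,0,0],"turn": [0,0,0],"jaw": -1},{"dp": [0,0,0],"turn": [0,0,0],"jaw": -1},{"dp": [0,0,0],"turn": [0,0,0],"jaw": -1},{"dp": [0,0,0],"turn": [0,0,0],"jaw": -1},{"dp": [0,0,0],"turn": [0,0,0],"jaw": -1},{"dp": [0,0,0],"turn": [0,0,0],"jaw": -1},{"dp": [0,0,0],"turn": [0,0,0],"jaw": -1},{"dp": [0,0,0],"turn": [0,0,0],"jaw": -1},{"dp": [0,0,0],"turn": [0,0,0],"jaw": -1},{"dp": [0,0,0],"turn": [0,0,0],"jaw": -1}])

```text
time_s: 6.85
position: [440.7, 279.6, 80.2]
eef_rot: [-180.0, 0.0, 178.9]
force: [-0.0, -4.3, 5.6]
opening: 11.4
```

Call:
send_rows(moves=[{"dp": [0,0,-4],"turn": [0,0,0],"jaw": -1},{"dp": [0,0,-8],"turn": [0,0,0],"jaw": -1},{"dp": [0,0,-12],"turn": [0,0,0],"jaw": -1},{"dp": [0,0,-16],"turn": [0,0,0],"jaw": -1},{"dp": [0,0,-16],"turn": [0,0,0],"jaw": -1},{"dp": [0,0,-16],"turn": [0,0,0],"jaw": -1},{"dp": [0,0,-14],"turn": [0,0,0],"jaw": -1},{"dp": [0,0,-9],"turn": [0,0,0],"jaw": -1},{"dp": [0,0,-5],"turn": [0,0,0],"jaw": -1},{"dp": [0,0,0],"turn": [0,0,0],"jaw": -1},{"dp": [0,0,0],"turn": [0,0,0],"jaw": -1},{"dp": [0,0,0],"turn": [0,0,0],"jaw": -1}])

```text
time_s: 7.85
position: [439.7, 279.9, 178.5]
eef_rot: [-180.0, -0.1, 178.9]
force: [-0.5, 0.3, -5.3]
opening: 11.8
```

```bash
python3 snap.py w4; python3 - <<'E'
from h import *
im=snapshot('scene'); crop(im,140,180,370,390,3,'pics/s4.png')
plan(560,376,180,102,22,dec=0)
E
```

```text
[439.73175872 279.87274213 178.53512266] [-1.79953906e+02 -9.28851522e-02  1.78904287e+02] 7.85
from [439.7 279.8 178.4] [-1.7995e+02 -1.0000e-01  1.7890e+02] J6 -62.1 t 7.95 F [ 0.5  0.1 -5.9] op 11.6
[-5.0, 4.0, -0.0] 3.5
[-5.0, 5.0, -0.0] 3.5
[-5.0, 5.0, -0.0] 3.5
[-5.0, 6.0, -0.0] 3.5
[-4.0, 5.0, -0.0] 3.5
[-4.0, 6.0, -1.0] 3.5
[-3.0, 6.0, 0.0] 3.5
[-3.0, 7.0, 0.0] 3.5
[-3.0, 6.0, 0.0] 3.5
[-2.0, 7.0, 0.0] 3.5
[-2.0, 7.0, 0.0] 3.5
[-1.0, 6.0, -0.0] 3.5
[-1.0, 7.0, -0.0] 3.5
[-1.0, 7.0, -0.0] 3.5
[0.0, 7.0, -0.0] 3.5
[0.0, 7.0, -0.0] 3.5
[1.0, 7.0, -0.0] 3.5
[1.0, 7.0, -1.0] 3.5
[2.0, 7.0, 0.0] 3.5
[2.0, 7.0, 0.0] 3.5
[2.0, 6.0, 0.0] 3.5
[3.0, 7.0, 0.0] 3.5
end err [0.3 0.2 0.1]
```

View pics/s4.png

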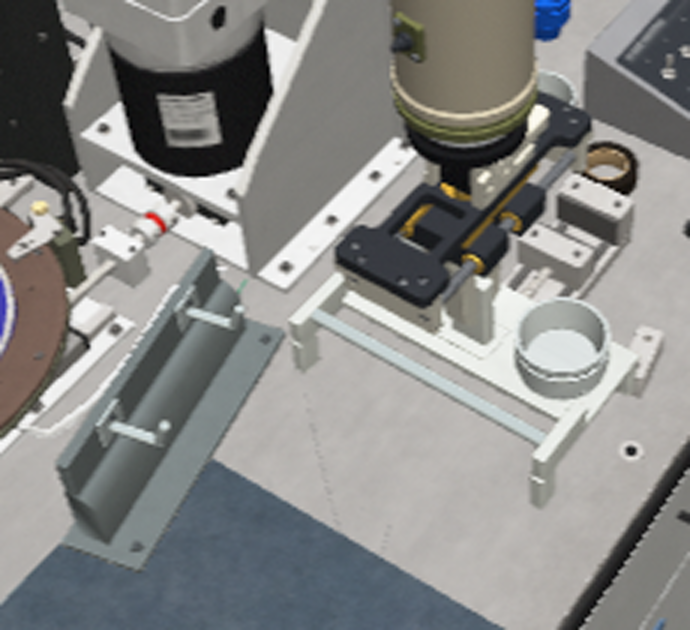

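View pics/w4.png

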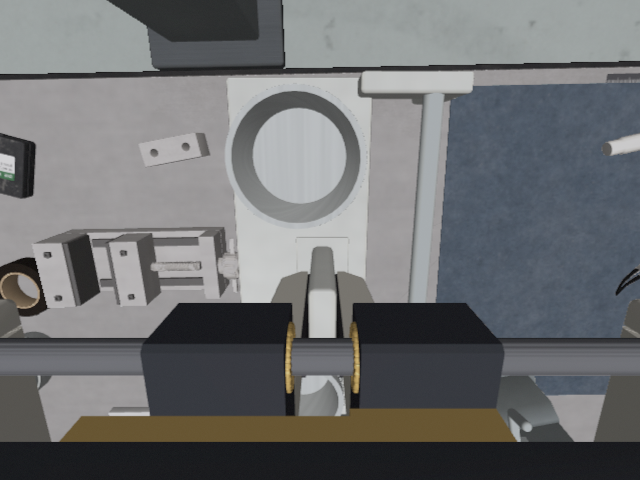

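The rack is held and level. Now I'll carry it round to above the hooks.

Call:
send_rows(moves=[{"dp": [-2,2,0],"turn": [0,0,1.5],"jaw": -1},{"dp": [-5,4,0],"turn": [0,0,3.5],"jaw": -1},{"dp": [-5,5,0],"turn": [0,0,3.5],"jaw": -1},{"dp": [-5,5,0],"turn": [0,0,3.5],"jaw": -1},{"dp": [-5,6,0],"turn": [0,0,3.5],"jaw": -1},{"dp": [-4,5,0],"turn": [0,0,3.5],"jaw": -1},{"dp": [-4,6,0],"turn": [0,0,3.5],"jaw": -1},{"dp": [-3,6,0],"turn": [0,0,3.5],"jaw": -1},{"dp": [-3,7,0],"turn": [0,0,3.5],"jaw": -1},{"dp": [-3,6,0],"turn": [0,0,3.5],"jaw": -1},{"dp": [-2,7,0],"turn": [0,0,3.5],"jaw": -1},{"dp": [-2,7,0],"turn": [0,0,3.5],"jaw": -1}])

```text
time_s: 8.95
position: [504.0, 328.8, 178.5]
eef_rot: [-179.9, -0.0, 138.7]
force: [0.9, -0.2, -5.1]
opening: 11.9
```

Call:
send_rows(moves=[{"dp": [-1,6,0],"turn": [0,0,3.5],"jaw": -1},{"dp": [-1,7,0],"turn": [0,0,3.5],"jaw": -1},{"dp": [-1,7,0],"turn": [0,0,3.5],"jaw": -1},{"dp": [0,7,0],"turn": [0,0,3.5],"jaw": -1},{"dp": [0,7,0],"turn": [0,0,3.5],"jaw": -1},{"dp": [1,7,0],"turn": [0,0,3.5],"jaw": -1},{"dp": [1,7,0],"turn": [0,0,3.5],"jaw": -1},{"dp": [2,5,0],"turn": [0,0,3.5],"jaw": -1},{"dp": [1,4,0],"turn": [0,0,2.5],"jaw": -1},{"dp": [1,2,0],"turn": [0,0,1.5],"jaw": -1},{"dp": [0,0,0],"turn": [0,0,0],"jaw": -1},{"dp": [0,0,0],"turn": [0,0,0],"jaw": -1}])

```text
time_s: 9.95
position: [551.1, 365.6, 178.5]
eef_rot: [-179.9, 0.0, 107.0]
force: [0.5, -0.9, -4.6]
opening: 11.8
```

```bash
python3 - <<'E'
from h import *
plan(560.3,376.8,178,102,6)
im=snapshot('scene'); crop(im,100,180,370,390,2.9,'pics/s5.png')
im=snapshot('top'); crop(im,140,150,300,290,4,'pics/t5.png')
E
```

```text
from [551.1 365.6 178.5] [-1.7990e+02  2.0000e-02  1.0696e+02] J6 12.2 t 9.95 F [ 0.5 -0.9 -4.6] op 11.8
[1.3, 2.0, 0.1] 0.83
[1.4, 2.0, 0.1] 0.83
[1.4, 2.0, 0.0] 0.83
[1.5, 1.9, 0.1] 0.83
[1.4, 2.0, 0.1] 0.83
[1.5, 1.9, 0.1] 0.83
end err [ 0.  0. -0.]
```

View pics/s5.png

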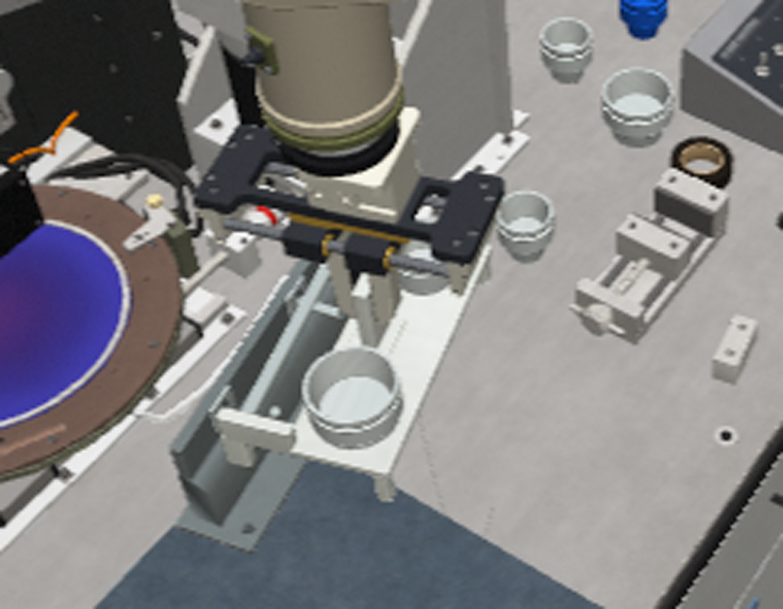

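View pics/t5.png

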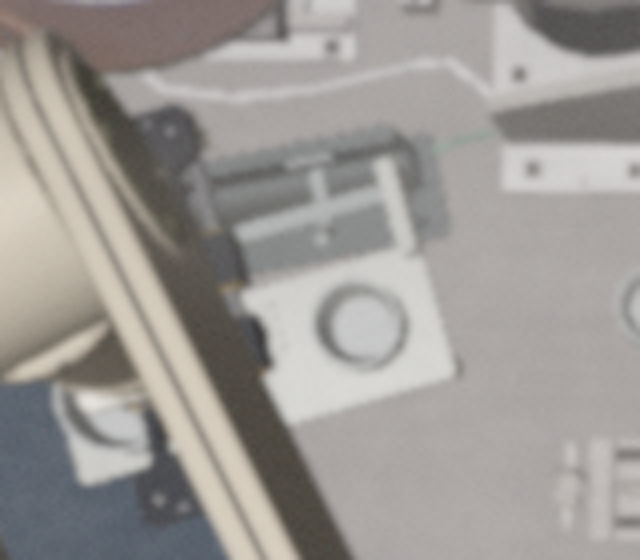

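Call:
send_rows(moves=[{"dp": [1.3,2,0],"turn": [0,0,0.8],"jaw": -1},{"dp": [1.4,2,0],"turn": [0,0,0.8],"jaw": -1},{"dp": [1.4,2,0],"turn": [0,0,0.8],"jaw": -1},{"dp": [1.5,2,0],"turn": [0,0,0.9],"jaw": -1},{"dp": [1.4,2,0],"turn": [0,0,0.8],"jaw": -1},{"dp": [1.5,1.9,0],"turn": [0,0,0.8],"jaw": -1},{"dp": [0,0,0],"turn": [0,0,0],"jaw": -1},{"dp": [0,0,0],"turn": [0,0,0],"jaw": -1},{"dp": [0,0,0],"turn": [0,0,0],"jaw": -1},{"dp": [0,0,0],"turn": [0,0,0],"jaw": -1}])

```text
time_s: 10.88
position: [560.8, 377.0, 179.6]
eef_rot: [-180.0, 0.0, 102.0]
force: [-0.6, -0.0, -4.7]
opening: 11.5
```

```bash
python3 snap.py w6;  python3 - <<'E'
from h import *
plan(560.6,376.9,120,102,12)
im=snapshot('scene'); crop(im,120,220,340,390,3.5,'pics/s6.png'); cv2.imwrite('pics/scene6.png',im[:,:,::-1])
im=snapshot('top'); crop(im,140,150,300,290,5,'pics/t6.png'); cv2.imwrite('pics/top6.png',im[:,:,::-1])
E
```

```text
[560.7805694  376.97140666 179.59422848] [-1.79991858e+02  2.84986277e-03  1.02012954e+02] 10.8833
from [560.8 376.9 179.6] [-179.99    0.    102.01] J6 17.6 t 10.93 F [-0.1  0.  -4.9] op 12.0
[0.0, -0.0, 5.0] 0.0
[0.0, -0.0, 4.9] 0.0
[0.0, -0.0, 5.0] 0.0
[0.0, -0.1, 5.0] 0.0
[0.0, 0.0, 4.9] 0.0
[0.0, 0.0, 5.0] 0.0
[0.0, 0.0, 5.0] 0.0
[0.0, -0.0, 4.9] 0.0
[0.0, -0.0, 5.0] 0.0
[0.0, -0.0, 5.0] 0.0
[0.0, -0.0, 4.9] 0.0
[0.0, -0.1, 5.0] 0.0
end err [-0. -0. -0.]
```

View pics/s6.png

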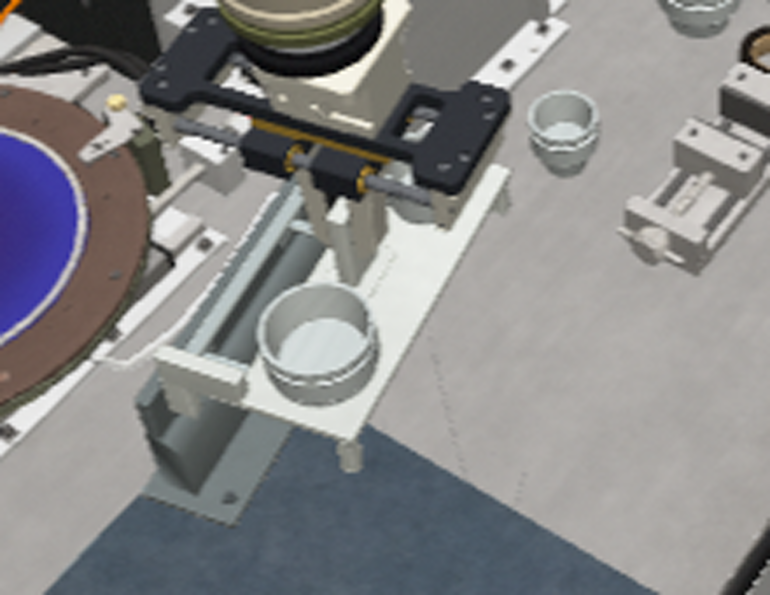

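View pics/t6.png

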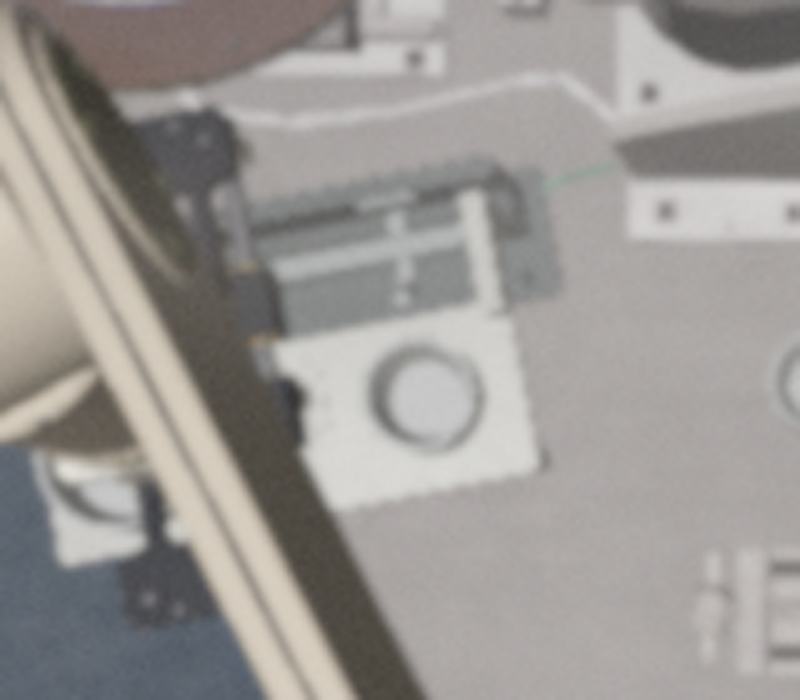

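View pics/w6.png

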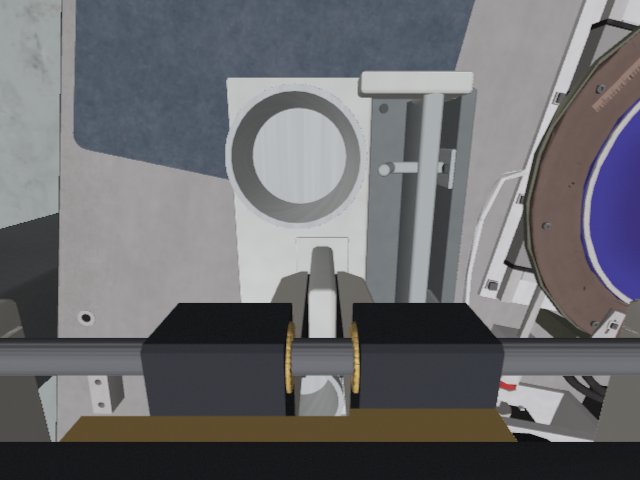

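```bash
python3 - <<'E'
from h import *
import json
t=cv2.imread('pics/w6.png')[:,:,::-1]; crop(t,350,60,490,310,3,'pics/w6a.png')
c=json.load(open('pics/w6.json'))
yaw=np.radians(12); X=np.array([np.cos(yaw),np.sin(yaw),0]); Y=np.array([-np.sin(yaw),np.cos(yaw),0])
def st(P,o=(631,391.9,0)): d=P-np.array(o); return np.round([d@X,d@Y,d[2]],1)
for nm,p,z in [('tip',(385,169.5),107),('bar far',(433,110),149.6),('bar near',(420,280),149.6),('seatW',(298,155),171.6)]: print(nm,st(onz(None,p,z,c)))
E
```

```text
tip [-32.5  55.8 107. ]
bar far [-17.8  88.2 149.6]
bar near [-17.5  -1.8 149.6]
seatW [-83.2  67.6 171.6]
```

View pics/w6a.png

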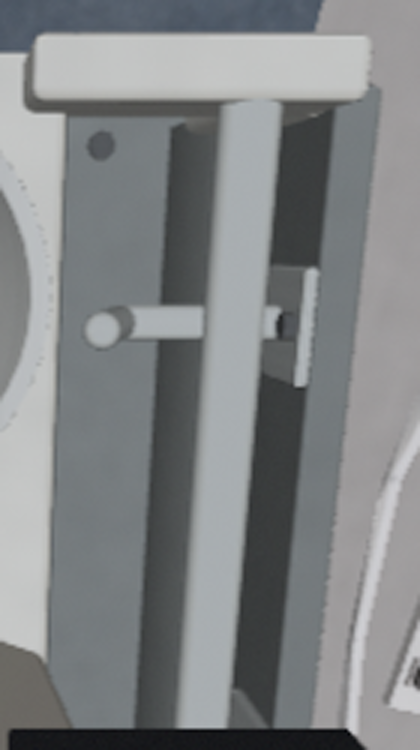

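Call:
send_rows(moves=[{"dp": [0,0.7,2],"turn": [0,0,0],"jaw": -1},{"dp": [0,0,5],"turn": [0,0,0],"jaw": -1},{"dp": [0,0,7],"turn": [0,0,0],"jaw": -1},{"dp": [0,0,7],"turn": [0,0,0],"jaw": -1},{"dp": [0,0,6],"turn": [0,0,0],"jaw": -1},{"dp": [0,0,5],"turn": [0,0,0],"jaw": -1},{"dp": [0,0,4],"turn": [0,0,0],"jaw": -1},{"dp": [0,0,4],"turn": [0,0,0],"jaw": -1},{"dp": [0,0,3],"turn": [0,0,0],"jaw": -1},{"dp": [0,0,2],"turn": [0,0,0],"jaw": -1},{"dp": [0,0,0],"turn": [0,0,0],"jaw": -1},{"dp": [0,0,0],"turn": [0,0,0],"jaw": -1}])

```text
time_s: 12.03
position: [561.6, 377.2, 134.8]
eef_rot: [180.0, -0.0, 102.0]
force: [0.6, -0.3, -5.4]
opening: 11.9
```

Call:
send_rows(moves=[{"dp": [0,0,2],"turn": [0,0,0],"jaw": -1},{"dp": [0,0,2],"turn": [0,0,0],"jaw": -1},{"dp": [0,0,2],"turn": [0,0,0],"jaw": -1},{"dp": [0,0,2],"turn": [0,0,0],"jaw": -1},{"dp": [0,0,1],"turn": [0,0,0],"jaw": -1},{"dp": [0,0,1],"turn": [0,0,0],"jaw": -1},{"dp": [0,0,0],"turn": [0,0,0],"jaw": -1},{"dp": [0,0,0],"turn": [0,0,0],"jaw": -1}])

```text
time_s: 12.7
position: [561.5, 377.1, 124.4]
eef_rot: [-180.0, 0.0, 102.0]
force: [-0.6, -0.1, -4.7]
opening: 11.3
```

Call:
send_rows(moves=[{"dp": [0,0,1],"turn": [0,0,0],"jaw": -1},{"dp": [0,0,1],"turn": [0,0,0],"jaw": -1},{"dp": [0,0,1],"turn": [0,0,0],"jaw": -1},{"dp": [0,0,0],"turn": [0,0,0],"jaw": -1},{"dp": [0,0,0],"turn": [0,0,0],"jaw": -1}])

```text
time_s: 13.12
position: [561.5, 377.1, 121.5]
eef_rot: [-180.0, 0.0, 102.0]
force: [-0.1, 0.7, -4.9]
opening: 11.7
```

Call:
send_rows(moves=[{"dp": [0,0,1],"turn": [0,0,0],"jaw": -1},{"dp": [0,0,0.5],"turn": [0,0,0],"jaw": -1},{"dp": [0,0,0],"turn": [0,0,0],"jaw": -1},{"dp": [0,0,0],"turn": [0,0,0],"jaw": -1}])

```text
time_s: 13.45
position: [561.5, 377.2, 120.1]
eef_rot: [-180.0, -0.0, 102.0]
force: [-0.7, -0.4, -5.0]
opening: 12.0
```

Call:
send_rows(moves=[{"dp": [0,0,0.5],"turn": [0,0,0],"jaw": -1},{"dp": [0,0,0.5],"turn": [0,0,0],"jaw": -1},{"dp": [0,0,0],"turn": [0,0,0],"jaw": -1},{"dp": [0,0,0],"turn": [0,0,0],"jaw": -1}])

```text
time_s: 13.78
position: [561.5, 377.2, 119.9]
eef_rot: [180.0, -0.0, 102.0]
force: [-4.8, -2.2, 0.7]
opening: 11.8
```

```bash
python3 - <<'E'
from h import *
im=snapshot('scene'); crop(im,120,220,340,390,3.5,'pics/s7.png')
im=snapshot('wrist'); crop(im,220,60,490,310,2.9,'pics/w7.png')
E
```

```text
(no output)
```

View pics/s7.png

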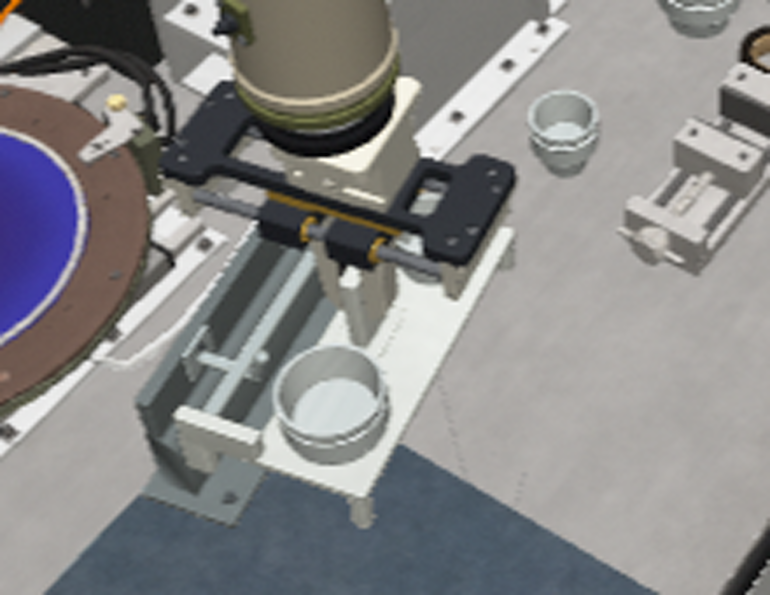

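View pics/w7.png

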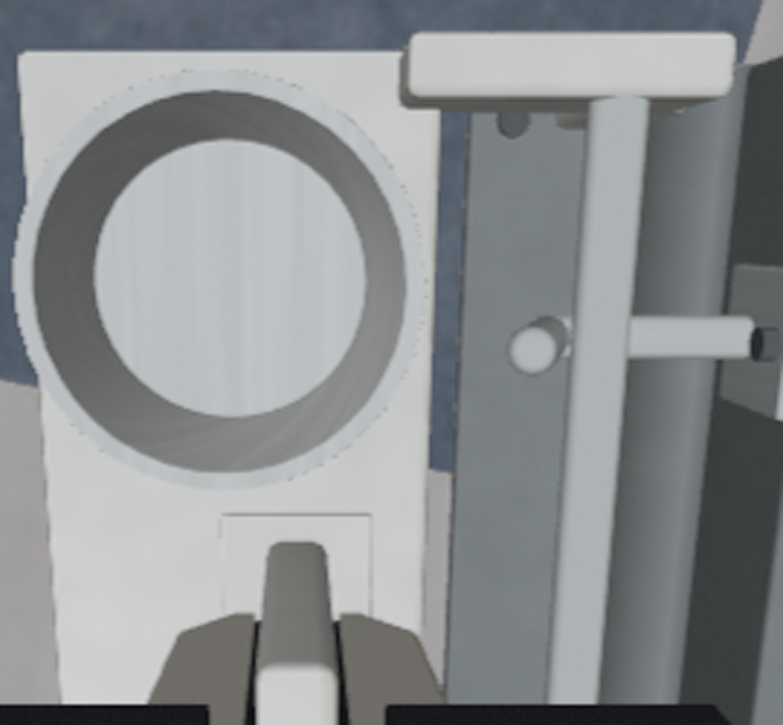

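The weight is on the hooks: Fz went from -5 to about 0, and the bar lies on the hook arm behind the tip. Releasing now.

Call:
send_rows(moves=[{"dp": [0,0,0],"turn": [0,0,0],"jaw": -0.5},{"dp": [0,0,0],"turn": [0,0,0],"jaw": -0.3},{"dp": [0,0,0],"turn": [0,0,0],"jaw": -0.1},{"dp": [0,0,0],"turn": [0,0,0],"jaw": 0},{"dp": [0,0,0],"turn": [0,0,0],"jaw": 0},{"dp": [0,0,0],"turn": [0,0,0],"jaw": 0},{"dp": [0,0,0],"turn": [0,0,0],"jaw": 0}])

```text
time_s: 14.47
position: [561.6, 377.2, 119.2]
eef_rot: [180.0, -0.0, 102.0]
force: [0.3, -0.4, -0.0]
opening: 46.2
```

```bash
python3 - <<'E'
from h import *
im=snapshot('scene'); crop(im,120,220,340,390,3.5,'pics/s8.png')
plan(540,320,330,102,12,dec=0)
E
```

```text
from [561.6 377.2 119.1] [180.  -0. 102.] J6 17.5 t 14.52 F [ 0.  -0.5  0.9] op 46.3
[-4.0, -3.0, -18.0] 0.0
[-5.0, -2.0, -17.0] 0.0
[-4.0, -3.0, -18.0] 0.0
[-4.0, -3.0, -17.0] 0.0
[-4.0, -3.0, -18.0] 0.0
[-5.0, -2.0, -17.0] 0.0
[-4.0, -3.0, -18.0] 0.0
[-4.0, -3.0, -18.0] 0.0
[-5.0, -3.0, -17.0] 0.0
[-4.0, -2.0, -18.0] 0.0
[-4.0, -3.0, -17.0] 0.0
[-4.0, -3.0, -18.0] 0.0
end err [-0.1  0.4  0.1]
```

View pics/s8.png

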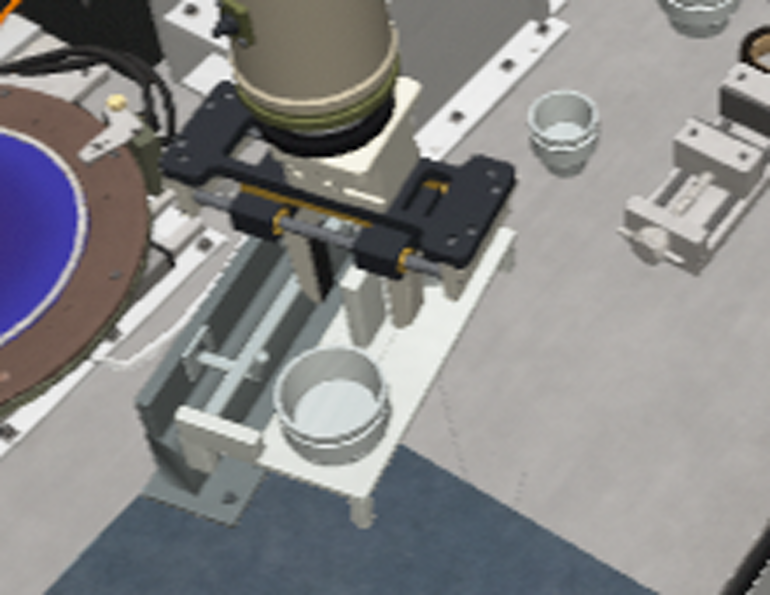

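The rack hangs on its own. I'll lift straight up, then take measured views of the hung rack.

Call:
send_rows(moves=[{"dp": [0,0,-8],"turn": [0,0,0],"jaw": 0},{"dp": [0,0,-16],"turn": [0,0,0],"jaw": 0},{"dp": [0,0,-22],"turn": [0,0,0],"jaw": 0},{"dp": [-2,-1,-25],"turn": [0,0,0],"jaw": 0.3},{"dp": [-6,-2,-25],"turn": [0,0,0],"jaw": 0.6},{"dp": [-8,-2,-25],"turn": [0,0,0],"jaw": 1},{"dp": [-10,-3,-25],"turn": [0,0,0],"jaw": 1},{"dp": [-10,-4,-22],"turn": [0,0,0],"jaw": 1},{"dp": [-10,-4,-20],"turn": [0,0,0],"jaw": 1},{"dp": [-8,-4,-14],"turn": [0,0,0],"jaw": 1},{"dp": [-6,-2,-8],"turn": [0,0,0],"jaw": 1},{"dp": [-3,-1,-3],"turn": [0,0,0],"jaw": 1}])

```text
time_s: 15.52
position: [552.6, 310.2, 334.2]
eef_rot: [179.8, -0.0, 102.0]
force: [-0.0, -0.2, -0.4]
opening: 92.6
```

Call:
send_rows(moves=[{"dp": [0,0,0],"turn": [0,0,0],"jaw": 1},{"dp": [0,0,0],"turn": [0,0,0],"jaw": 1},{"dp": [0,0,0],"turn": [0,0,0],"jaw": 1},{"dp": [0,0,0],"turn": [0,0,0],"jaw": 1}])

```text
time_s: 15.85
position: [551.7, 311.0, 330.4]
eef_rot: [-179.9, 0.0, 102.0]
force: [-0.1, -0.3, -0.0]
opening: 92.8
```

```bash
python3 snap.py w9; python3 - <<'E'
from h import *
im=snapshot('scene'); crop(im,120,220,340,390,3.5,'pics/s9.png'); cv2.imwrite('pics/scene9.png',im[:,:,::-1])
im=snapshot('top');  cv2.imwrite('pics/top9.png',im[:,:,::-1])
t=cv2.imread('pics/w9.png')[:,:,::-1]; crop(t,200,40,440,310,2.2,'pics/w9a.png')
E
```

```text
[551.66123273 310.99712095 330.40441156] [-1.79857910e+02  2.71087786e-02  1.02030070e+02] 15.85
```

View pics/w9.png

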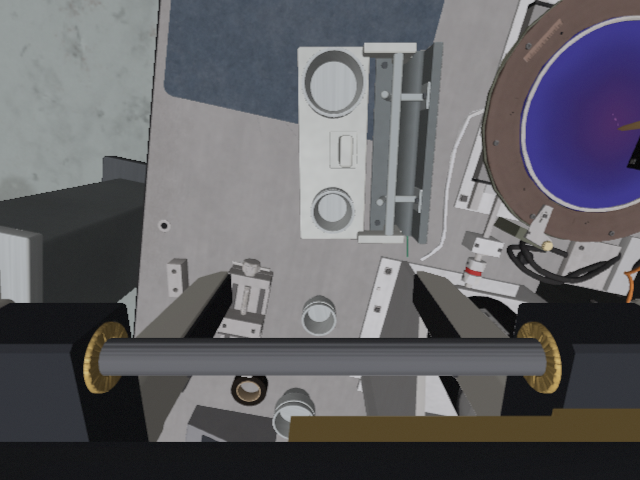

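View pics/s9.png

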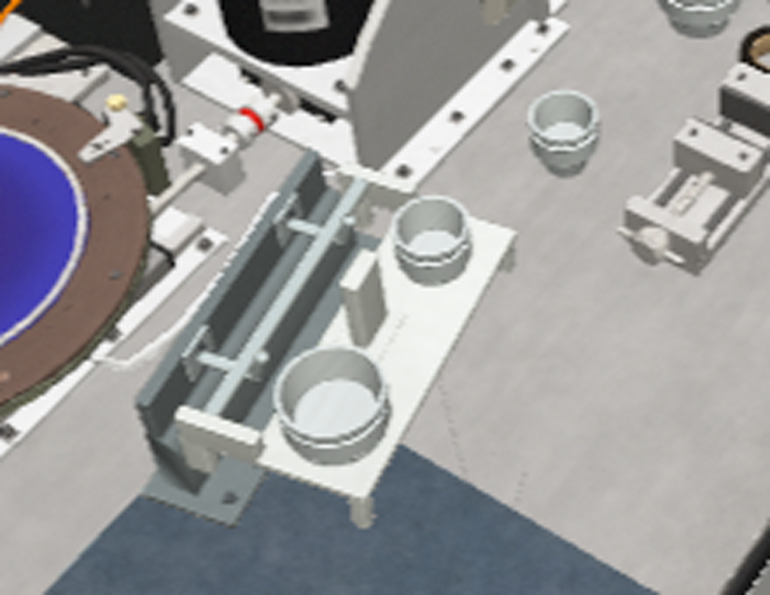

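View pics/top9.png

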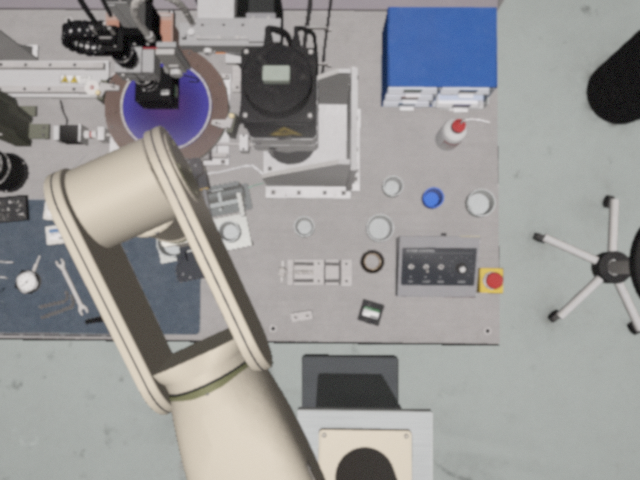

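View pics/w9a.png

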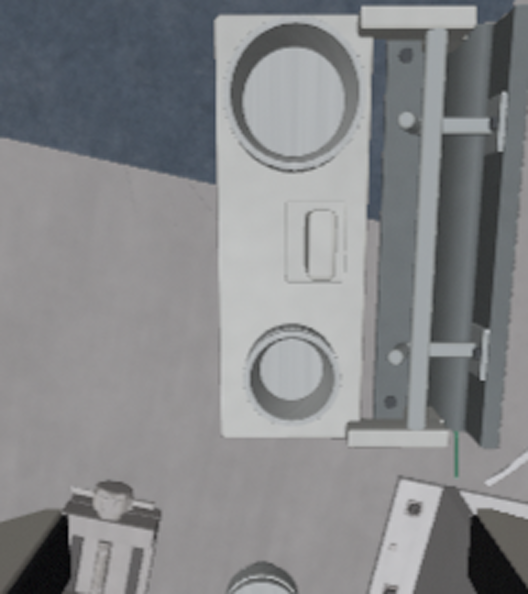

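```bash
python3 - <<'E'
from h import *
import json
c=json.load(open('pics/w9.json'))
w=lambda x,y:(200+(x+.5)/2.2-.5,40+(y+.5)/2.2-.5)
yaw=np.radians(12); X=np.array([np.cos(yaw),np.sin(yaw),0]); Y=np.array([-np.sin(yaw),np.cos(yaw),0])
O=np.array([549.9,374.7,0])
def rk(P): d=P-O; return np.round([d@X,d@Y,d[2]],1)
toB=lambda uv:((uv[0]-200+.5)*2.2-.5,(uv[1]-40+.5)*2.2-.5)
for nm,yy,rs in [('W',65,(32,29,24.5)),('S',-65,(24,21,16.5))]:
  for r,z in zip(rs,(112,112,86)):
    P=O+yy*Y+[0,0,z]
    q=np.array([toB(proj(None,P+[r*np.cos(a),r*np.sin(a),0],c)) for a in np.linspace(0,6.28,60)])
    print(nm,r,'pred extents',q.min(0).round(),q.max(0).round())
for nm,p,z in [('handle',(320,243),142),('bar',(432,40),95),('bar',(417,415),95),('W',(295,95),112),('S',(292,374),112),('floorW',(293,101),86),('floorS',(291,369),86),('tipL',(406,119),107),('tipR',(396,356),107)]:
    P=onz(None,w(*p),z,c); print(nm,P.round(1),rk(P))
t=cv2.imread('pics/w9.png')[:,:,::-1]; crop(t,290,40,380,130,6,'pics/w9b.png'); crop(t,290,170,380,250,6,'pics/w9c.png')
E
```

```text
W 32 pred extents [226.  16.] [369. 170.]
W 29 pred extents [233.  23.] [363. 163.]
W 24.5 pred extents [245.  47.] [347. 157.]
S 24 pred extents [246. 332.] [344. 428.]
S 21 pred extents [252. 338.] [338. 422.]
S 16.5 pred extents [262. 339.] [325. 401.]
handle [558.6 378.2 142. ] [  9.2   1.6 142. ]
bar [591.6 476.3  95. ] [61.9 90.7 95. ]
bar [630.6 303.2  95. ] [ 64.1 -86.8  95. ]
W [535.2 438.  112. ] [ -1.2  65.  112. ]
S [561.2 314.  112. ] [ -1.6 -61.7 112. ]
floorW [534.8 439.   86. ] [-1.4 66.  86. ]
floorS [561.9 311.6  86. ] [ -1.4 -64.2  86. ]
tipL [586.9 439.3 107. ] [ 49.6  55.5 107. ]
tipR [609.8 332.6 107. ] [ 49.8 -53.7 107. ]
```

View pics/w9b.png

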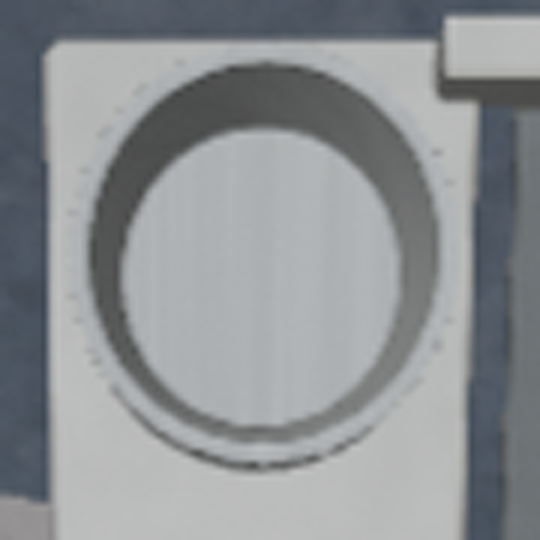

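View pics/w9c.png

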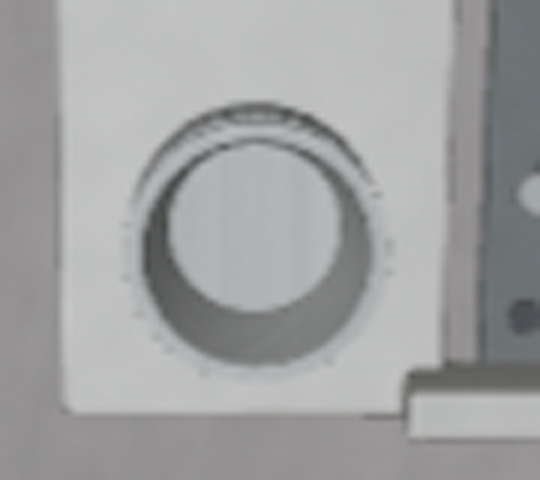

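```bash
python3 - <<'E'
from h import *
import json
c=json.load(open('pics/w9.json'))
yaw=np.radians(12); X=np.array([np.cos(yaw),np.sin(yaw),0]); Y=np.array([-np.sin(yaw),np.cos(yaw),0])
O=np.array([549.9,374.7,0])
def rk(P): d=P-O; return np.round([d@X,d@Y,d[2]],1)
f=lambda x,y,x0,y0:(x0+(x+.5)/6-.5,y0+(y+.5)/6-.5)
for nm,p,z in [('W',f(264,251,290,40),112),('S',f(258,253.5,290,170),112),('floorW',f(262.5,277,290,40),86),('floorS',f(255.5,227,290,170),86)]:
    P=onz(None,p,z,c); print(nm,P.round(1),rk(P))
# scene view
for nm,yy,z in [('W',65,112),('S',-65,112)]:
    P=O+yy*Y+[0,0,z]; print(nm,'scene pred',proj('scene',P).round(1),'top pred',proj('top',P).round(1))
t=cv2.imread('pics/w9.png')[:,:,::-1]; crop(t,335,30,450,255,2.6,'pics/w9d.png')
s=cv2.imread('pics/scene9.png')[:,:,::-1]; crop(s,190,270,270,360,6,'pics/s9b.png')
E
```

```text
W [534.7 439.3 112. ] [ -1.4  66.3 112. ]
S [561.8 311.8 112. ] [ -1.4 -64.  112. ]
floorW [535.3 439.   86. ] [-0.9 65.9 86. ]
floorS [562.1 311.7  86. ] [ -1.2 -64.2  86. ]
W scene pred [213.  330.1] top pred [170. 242.]
S scene pred [241.5 283. ] top pred [227.9 230.3]
```

View pics/w9d.png

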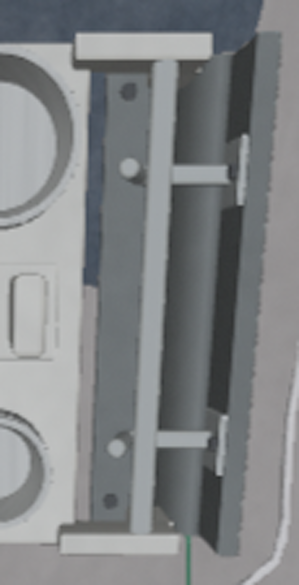

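View pics/s9b.png

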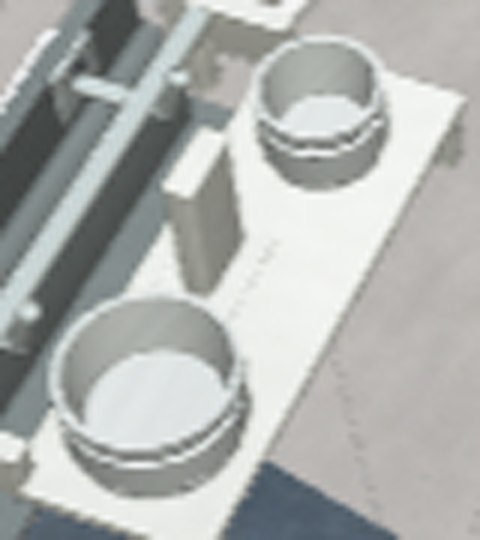

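The hung rack's seats read about (535.5,438) and (562.4,310.6). The bar is in both hooks and level. Next is slim pot S1 near (580,147), so I'll hover there.

```bash
python3 - <<'E'
from h import *
plan(515,200,260,170,12,dec=0)
E
```

```text
from [551.9 311.  331.3] [-1.7993e+02  1.0000e-02  1.0202e+02] J6 12.7 t 16.0 F [ 0.3 -0.5 -0.7] op 93.3
[-8.0, -5.0, 6.0] -5.66
[-8.0, -6.0, 6.0] -5.66
[-8.0, -6.0, 6.0] -5.66
[-6.0, -7.0, 6.0] -5.66
[-6.0, -8.0, 6.0] -5.66
[-5.0, -8.0, 6.0] -5.66
[-4.0, -9.0, 6.0] -5.66
[-4.0, -9.0, 6.0] -5.66
[-2.0, -10.0, 6.0] -5.66
[-1.0, -9.0, 5.0] -5.66
[-1.0, -10.0, 6.0] -5.66
[1.0, -10.0, 6.0] -5.66
end err [-0.4 -0.   0.4]
```

Call:
send_rows(moves=[{"dp": [-8,-5,6],"turn": [0,0,-5.7],"jaw": 1},{"dp": [-8,-6,6],"turn": [0,0,-5.7],"jaw": 1},{"dp": [-8,-6,6],"turn": [0,0,-5.7],"jaw": 1},{"dp": [-6,-7,6],"turn": [0,0,-5.7],"jaw": 1},{"dp": [-6,-8,6],"turn": [0,0,-5.7],"jaw": 1},{"dp": [-5,-8,6],"turn": [0,0,-5.7],"jaw": 1},{"dp": [-4,-9,6],"turn": [0,0,-5.7],"jaw": 1},{"dp": [-4,-9,6],"turn": [0,0,-5.7],"jaw": 1},{"dp": [-2,-10,6],"turn": [0,0,-5.7],"jaw": 1},{"dp": [-1,-9,5],"turn": [0,0,-5.7],"jaw": 1},{"dp": [-1,-10,6],"turn": [0,0,-5.7],"jaw": 1},{"dp": [1,-10,6],"turn": [0,0,-5.3],"jaw": 1}])

```text
time_s: 17.0
position: [515.2, 199.4, 260.7]
eef_rot: [-180.0, -0.0, 170.3]
force: [0.2, -0.4, 0.8]
opening: 92.9
```

```bash
python3 - <<'E'
from h import *
plan(579,147,200,170,6,dec=0)
E
```

```text
from [515.2 199.4 260.7] [-180.    -0.   170.3] J6 -64.5 t 17.0 F [ 0.2 -0.4  0.8] op 92.9
[-12.0, -7.0, 10.0] 0.05
[-12.0, -7.0, 10.0] 0.05
[-12.0, -6.0, 10.0] 0.05
[-12.0, -7.0, 10.0] 0.05
[-12.0, -7.0, 11.0] 0.05
[-12.0, -7.0, 10.0] 0.05
end err [ 0.1 -0.3 -0.3]
```

Call:
send_rows(moves=[{"dp": [-12,-7,10],"turn": [0,0,0],"jaw": 1},{"dp": [-12,-7,10],"turn": [0,0,0],"jaw": 1},{"dp": [-12,-6,10],"turn": [0,0,0],"jaw": 1},{"dp": [-12,-7,10],"turn": [0,0,0],"jaw": 1},{"dp": [-12,-7,11],"turn": [0,0,0],"jaw": 1},{"dp": [-9,-5,8],"turn": [0,0,0],"jaw": 1},{"dp": [-3,-2,2],"turn": [0,0,0],"jaw": 1},{"dp": [0,0,0],"turn": [0,0,0],"jaw": 1},{"dp": [0,0,0],"turn": [0,0,0],"jaw": 1},{"dp": [0,0,0],"turn": [0,0,0],"jaw": 1}])

```text
time_s: 17.83
position: [579.3, 147.3, 200.9]
eef_rot: [180.0, 0.0, 170.0]
force: [0.2, 0.1, 1.0]
opening: 92.8
```

```bash
python3 snap.py w10; python3 - <<'E'
from h import *
im=snapshot('top');  cv2.imwrite('pics/top10.png',im[:,:,::-1])
E
```

```text
[579.26291603 147.27904606 200.87654736] [1.79970333e+02 4.74370949e-02 1.70004790e+02] 17.8333
```

View pics/w10.png

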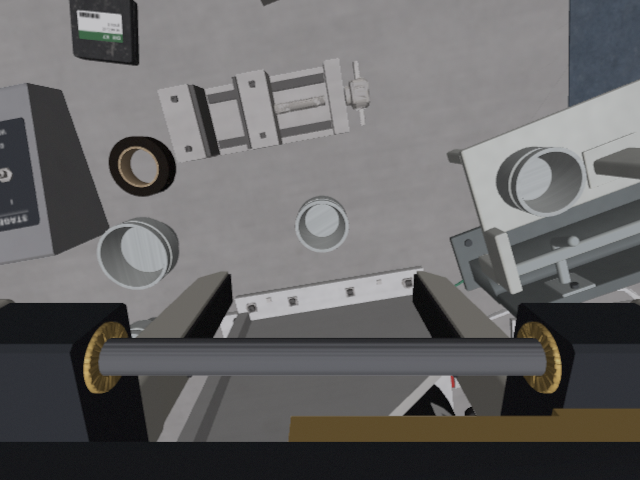

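View pics/top10.png

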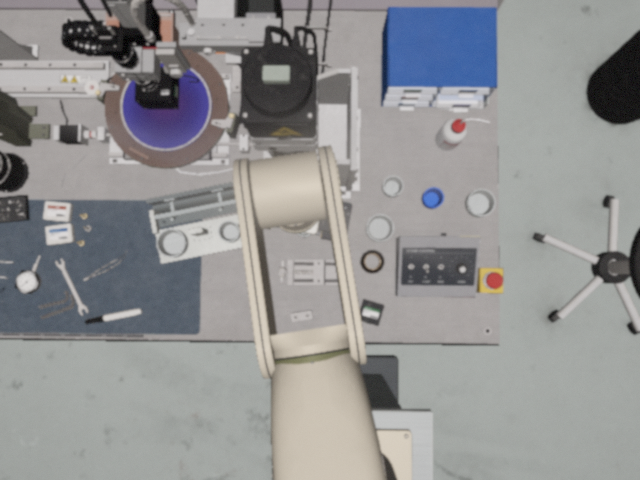

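```bash
cat > rim.py <<'E'
# usage: rim.py pic u v D z : canny edges + fitEllipse of the outer rim near (u,v)
from h import *
import json,sys
n,u,v,D,z=sys.argv[1],*map(float,sys.argv[2:6])
t=cv2.imread(f'pics/{n}.png'); c=json.load(open(f'pics/{n}.json'))
half=int(D/2*349/(c['eye'][2]-z)*1.35)+4
x0,y0=max(int(u)-half,0),max(int(v)-half,0); k=5 if half<60 else 3
cr=t[y0:int(v)+half,x0:int(u)+half]; g=cv2.resize(cr,None,fx=k,fy=k,interpolation=cv2.INTER_CUBIC)
cv2.imwrite('pics/%s_rim_%d.png'%(n,int(u)),g)
# predicted outline extents for a rim at that plane
P=onz(None,(u,v),z,c)
for r in (D/2,D/2-3):
    q=np.array([proj(None,P+[r*np.cos(a),r*np.sin(a),0],c) for a in np.linspace(0,6.28,60)])
    q=(q-[x0,y0]+.5)*k-.5; print('r',r,'crop extents for guess',q.min(0).round(),q.max(0).round())
print('guess world',P.round(1),'crop',x0,y0,k)
E
python3 rim.py w10 322 225 48 50
```

```text
r 24.0 crop extents for guess [73. 74.] [341. 335.]
r 21.0 crop extents for guess [90. 91.] [325. 319.]
guess world [578.9 148.   50. ] crop 281 184 5
```

View pics/w10_rim_322.png

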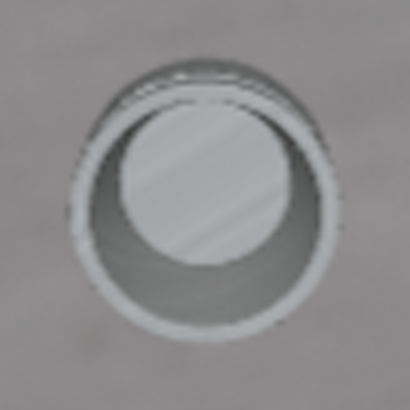

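Call:
send_rows(moves=[{"dp": [-0.6,0.3,10],"turn": [0,0,0],"jaw": 1},{"dp": [-0.6,0.3,20],"turn": [0,0,0],"jaw": 1},{"dp": [-0.6,0.4,22],"turn": [0,0,0],"jaw": 1},{"dp": [0,0,22],"turn": [0,0,0],"jaw": 1},{"dp": [0,0,22],"turn": [0,0,0],"jaw": 1},{"dp": [0,0,22],"turn": [0,0,0],"jaw": 1},{"dp": [0,0,17],"turn": [0,0,0],"jaw": 1},{"dp": [0,0,12],"turn": [0,0,0],"jaw": 1},{"dp": [0,0,9],"turn": [0,0,0],"jaw": 1},{"dp": [0,0,4],"turn": [0,0,0],"jaw": 1},{"dp": [0,0,2],"turn": [0,0,0],"jaw": 1},{"dp": [0,0,0],"turn": [0,0,0],"jaw": 1}])

```text
time_s: 18.93
position: [581.4, 147.6, 38.5]
eef_rot: [180.0, 0.0, 170.0]
force: [-0.1, -0.2, 0.4]
opening: 93.3
```

Call:
send_rows(force=25, moves=[{"dp": [0,0,0],"turn": [0,0,0],"jaw": 0},{"dp": [0,0,0],"turn": [0,0,0],"jaw": 0},{"dp": [0,0,0],"turn": [0,0,0],"jaw": -0.1},{"dp": [0,0,0],"turn": [0,0,0],"jaw": -0.2},{"dp": [0,0,0],"turn": [0,0,0],"jaw": -0.3},{"dp": [0,0,0],"turn": [0,0,0],"jaw": -0.5},{"dp": [0,0,0],"turn": [0,0,0],"jaw": -0.5},{"dp": [0,0,0],"turn": [0,0,0],"jaw": -0.5}])

```text
time_s: 19.6
position: [581.1, 147.5, 38.2]
eef_rot: [-180.0, 0.0, 170.0]
force: [-0.6, -1.0, 0.3]
opening: 47.5
```

Call:
send_rows(moves=[{"dp": [0,0,-5],"turn": [0,0,0],"jaw": -0.5},{"dp": [0,0,-12],"turn": [0,0,0],"jaw": -0.5},{"dp": [0,0,-20],"turn": [0,0,0],"jaw": -0.5},{"dp": [0,0,-24],"turn": [0,0,0],"jaw": -0.5},{"dp": [3,1,-24],"turn": [0,0,0],"jaw": -0.5},{"dp": [8,4,-24],"turn": [0,0,0],"jaw": -0.5},{"dp": [10,8,-22],"turn": [0,0,0],"jaw": -0.5},{"dp": [12,12,-20],"turn": [0,0,0],"jaw": -0.5},{"dp": [12,14,-14],"turn": [0,0,0],"jaw": -0.5},{"dp": [10,15,-10],"turn": [0,0,0],"jaw": -0.5},{"dp": [4,15,-5],"turn": [0,0,0],"jaw": -0.5}])

```text
time_s: 20.52
position: [534.8, 226.8, 221.8]
eef_rot: [179.9, 0.2, 170.0]
force: [0.6, -0.7, -1.3]
opening: 47.3
```

```bash
python3 - <<'E'
from h import *
plan(562.4,310.6,215,110,12,dec=0)
E
```

```text
from [534.8 226.8 221.8] [179.89   0.18 170.01] J6 -62.1 t 20.52 F [ 0.6 -0.7 -1.3] op 47.3
[-1.0, 7.0, 1.0] 5.0
[-0.0, 8.0, 0.0] 5.0
[-0.0, 7.0, 1.0] 5.0
[1.0, 7.0, 0.0] 5.0
[1.0, 8.0, 1.0] 5.0
[2.0, 7.0, 0.0] 5.0
[3.0, 6.0, 1.0] 5.0
[3.0, 7.0, 1.0] 5.0
[4.0, 6.0, 0.0] 5.0
[5.0, 6.0, 1.0] 5.0
[4.0, 6.0, 0.0] 5.0
[6.0, 5.0, 1.0] 5.0
end err [ 0.3  0.4 -0. ]
```

Call:
send_rows(moves=[{"dp": [-1,7,1],"turn": [0,0,5],"jaw": -0.5},{"dp": [0,8,0],"turn": [0,0,5],"jaw": -0.5},{"dp": [0,7,1],"turn": [0,0,5],"jaw": -0.5},{"dp": [1,7,0],"turn": [0,0,5],"jaw": -0.5},{"dp": [1,8,1],"turn": [0,0,5],"jaw": -0.5},{"dp": [2,7,0],"turn": [0,0,5],"jaw": -0.5},{"dp": [3,6,1],"turn": [0,0,5],"jaw": -0.5},{"dp": [3,7,1],"turn": [0,0,5],"jaw": -0.5},{"dp": [4,6,0],"turn": [0,0,5],"jaw": -0.5},{"dp": [5,6,1],"turn": [0,0,5],"jaw": -0.5},{"dp": [4,6,0],"turn": [0,0,5],"jaw": -0.5},{"dp": [6,5,1],"turn": [0,0,5],"jaw": -0.5}])

```text
time_s: 21.52
position: [563.0, 310.1, 212.4]
eef_rot: [179.9, -0.0, 109.8]
force: [0.0, -0.2, -0.8]
opening: 47.5
```

Call:
send_rows(moves=[{"dp": [0,0,0],"turn": [0,0,0],"jaw": -0.5},{"dp": [0,0,0],"turn": [0,0,0],"jaw": -0.5},{"dp": [0,0,0],"turn": [0,0,0],"jaw": -0.5}])

```text
time_s: 21.77
position: [562.7, 309.5, 211.6]
eef_rot: [180.0, 0.0, 110.2]
force: [0.1, 0.8, -1.3]
opening: 47.4
```

```bash
python3 snap.py w11; python3 - <<'E'
from h import *
plan(562.4,310.6,160,110,8)
E
```

```text
[562.71093146 309.54128704 211.62549274] [1.79993557e+02 1.05977105e-02 1.10174410e+02] 21.7667
from [562.7 309.5 211.5] [1.7999e+02 1.0000e-02 1.1013e+02] J6 4.1 t 21.82 F [-0.4  1.  -1.1] op 47.4
[0.1, 0.0, 6.4] 0.02
[0.2, 0.0, 6.5] 0.02
[0.1, 0.0, 6.4] 0.02
[0.2, 0.0, 6.5] 0.02
[0.1, 0.1, 6.4] 0.02
[0.2, -0.0, 6.5] 0.02
[0.1, -0.0, 6.4] 0.02
[0.2, -0.0, 6.4] 0.02
end err [-0.  0.  0.]
```

View pics/w11.png

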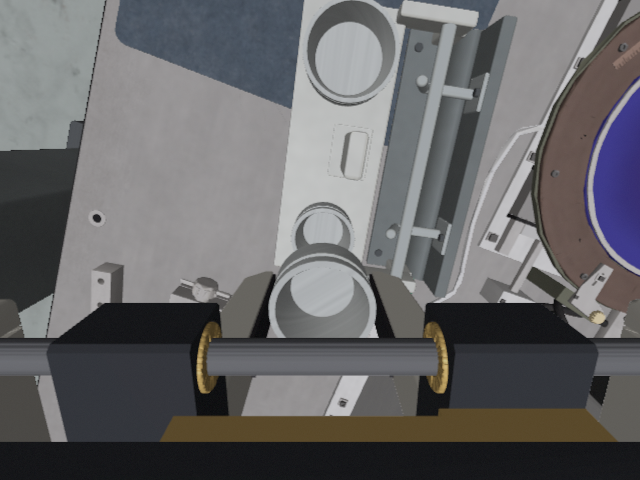

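```bash
python3 rim.py w11 322 297 48 223.4; python3 rim.py w11 323 232 48 112
```

```text
r 24.0 crop extents for guess [89. 96.] [417. 397.]
r 21.0 crop extents for guess [109. 116.] [397. 380.]
guess world [559.5 316.6 223.4] crop 238 213 3
r 24.0 crop extents for guess [81. 83.] [403. 394.]
r 21.0 crop extents for guess [101. 103.] [383. 375.]
guess world [560.2 316.9 112. ] crop 275 184 5
```

View pics/w11_rim_322.png

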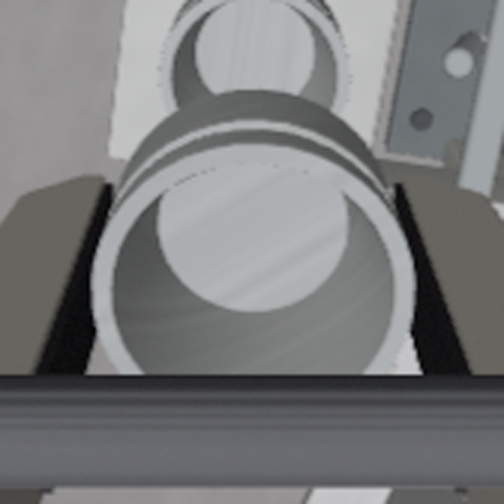

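View pics/w11_rim_323.png

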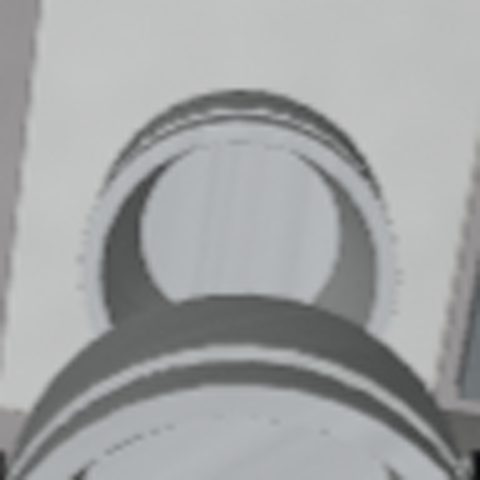

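```bash
python3 - <<'E'
from h import *
import json
c=json.load(open('pics/w11.json'))
a=onz(None,(321.8,312),223.4,c); b=onz(None,(322.8,239.6),112,c)
p=np.array([562.71,309.54,0]); y=np.radians(110.17); tx=np.array([np.cos(y),np.sin(y),0]); ty=np.array([np.sin(y),-np.cos(y),0])
for n,q in (('pot',a),('seat',b),('seat-pot',b-a+p)): print(n,q.round(1),'tool xy',round((q-p)@tx,2),round((q-p)@ty,2))
E
```

```text
pot [561.9 309.8 223.4] tool xy 0.52 -0.7
seat [562.1 311.3 112. ] tool xy 1.87 0.0
seat-pot [ 562.9  311.  -111.4] tool xy 1.34 0.7
```

Vision puts the pot about 1.3 mm off the seat in tool x. I'll correct that while lowering.

Call:
send_rows(moves=[{"dp": [0.4,0.1,5],"turn": [0,0,0],"jaw": -0.5},{"dp": [0.4,0.1,10],"turn": [0,0,0],"jaw": -0.5},{"dp": [0.4,0.1,12],"turn": [0,0,0],"jaw": -0.5},{"dp": [0,0,12],"turn": [0,0,0],"jaw": -0.5},{"dp": [0,0,9],"turn": [0,0,0],"jaw": -0.5},{"dp": [0,0,6],"turn": [0,0,0],"jaw": -0.5},{"dp": [0,0,4],"turn": [0,0,0],"jaw": -0.5},{"dp": [0,0,4],"turn": [0,0,0],"jaw": -0.5},{"dp": [0,0,4],"turn": [0,0,0],"jaw": -0.5},{"dp": [0,0,3],"turn": [0,0,0],"jaw": -0.5},{"dp": [0,0,3],"turn": [0,0,0],"jaw": -0.5},{"dp": [0,0,0],"turn": [0,0,0],"jaw": -0.5}])

```text
time_s: 22.82
position: [562.5, 311.0, 138.6]
eef_rot: [-180.0, 0.0, 110.0]
force: [-0.4, -0.1, -1.1]
opening: 47.3
```

Call:
send_rows(moves=[{"dp": [0,0,2],"turn": [0,0,0],"jaw": -0.5},{"dp": [0,0,2],"turn": [0,0,0],"jaw": -0.5},{"dp": [0,0,2],"turn": [0,0,0],"jaw": -0.5},{"dp": [0,0,1],"turn": [0,0,0],"jaw": -0.5},{"dp": [0,0,0],"turn": [0,0,0],"jaw": -0.5},{"dp": [0,0,0],"turn": [0,0,0],"jaw": -0.5}])

```text
time_s: 23.32
position: [562.6, 311.1, 132.1]
eef_rot: [-180.0, -0.0, 110.0]
force: [-1.0, -0.5, -1.1]
opening: 47.4
```

Call:
send_rows(moves=[{"dp": [0,0,1],"turn": [0,0,0],"jaw": -0.5},{"dp": [0,0,1],"turn": [0,0,0],"jaw": -0.5},{"dp": [0,0,1],"turn": [0,0,0],"jaw": -0.5},{"dp": [0,0,0.5],"turn": [0,0,0],"jaw": -0.5},{"dp": [0,0,0],"turn": [0,0,0],"jaw": -0.5},{"dp": [0,0,0],"turn": [0,0,0],"jaw": -0.5}])

```text
time_s: 23.82
position: [562.6, 311.1, 128.6]
eef_rot: [-180.0, -0.0, 110.0]
force: [-0.0, 0.3, -1.1]
opening: 47.3
```

Call:
send_rows(moves=[{"dp": [0,0,0.5],"turn": [0,0,0],"jaw": -0.5},{"dp": [0,0,0.5],"turn": [0,0,0],"jaw": -0.5},{"dp": [0,0,0.5],"turn": [0,0,0],"jaw": -0.5},{"dp": [0,0,0],"turn": [0,0,0],"jaw": -0.5},{"dp": [0,0,0],"turn": [0,0,0],"jaw": -0.5}])

```text
time_s: 24.23
position: [562.7, 311.1, 127.2]
eef_rot: [180.0, -0.0, 110.0]
force: [-0.3, 0.1, -0.6]
opening: 47.7
```

Call:
send_rows(moves=[{"dp": [0,0,0.5],"turn": [0,0,0],"jaw": -0.5},{"dp": [0,0,0.3],"turn": [0,0,0],"jaw": -0.5},{"dp": [0,0,0],"turn": [0,0,0],"jaw": -0.5},{"dp": [0,0,0],"turn": [0,0,0],"jaw": -0.5}])

```text
time_s: 24.57
position: [562.7, 311.1, 127.0]
eef_rot: [180.0, -0.0, 110.0]
force: [-3.7, -2.1, 5.6]
opening: 47.5
```

Contact at 127.0, so the pot is home. Releasing and backing up.

Call:
send_rows(moves=[{"dp": [0,0,0],"turn": [0,0,0],"jaw": 0.15},{"dp": [0,0,0],"turn": [0,0,0],"jaw": 0.3},{"dp": [0,0,0],"turn": [0,0,0],"jaw": 0.5},{"dp": [0,0,0],"turn": [0,0,0],"jaw": 0.5},{"dp": [0,0,-5],"turn": [0,0,0],"jaw": 0.5},{"dp": [0,0,-12],"turn": [0,0,0],"jaw": 0.5},{"dp": [0,0,-20],"turn": [0,0,0],"jaw": 0.5},{"dp": [0,0,-24],"turn": [0,0,0],"jaw": 0.7},{"dp": [-8,0,-20],"turn": [0,0,0],"jaw": 1},{"dp": [-12,-1,-10],"turn": [0,0,0],"jaw": 1},{"dp": [-8,-1,-4],"turn": [0,0,0],"jaw": 1},{"dp": [0,0,0],"turn": [0,0,0],"jaw": 1}])

```text
time_s: 25.57
position: [571.6, 282.4, 222.9]
eef_rot: [179.9, 0.0, 109.9]
force: [0.6, 0.3, 0.2]
opening: 92.4
```

```bash
python3 snap.py w12; python3 - <<'E'
from h import *
im=snapshot('scene'); crop(im,120,150,370,390,2.5,'pics/s12.png')
plan(520,200,230,110,6,dec=0)
E
```

```text
[571.61224777 282.38905905 222.89946521] [1.79863418e+02 3.58433804e-02 1.09904306e+02] 25.5667
from [570.1 283.3 220.2] [-1.7992e+02 -1.0000e-02  1.0993e+02] J6 1.9 t 25.67 F [-0.7 -0.1 -0.5] op 92.8
[-10.0, -13.0, -2.0] -0.01
[-10.0, -12.0, -1.0] -0.01
[-11.0, -13.0, -2.0] -0.01
[-10.0, -12.0, -1.0] -0.01
[-10.0, -13.0, -2.0] -0.01
[-10.0, -13.0, -2.0] -0.01
end err [-0.5  0.1  0.3]
```

View pics/s12.png

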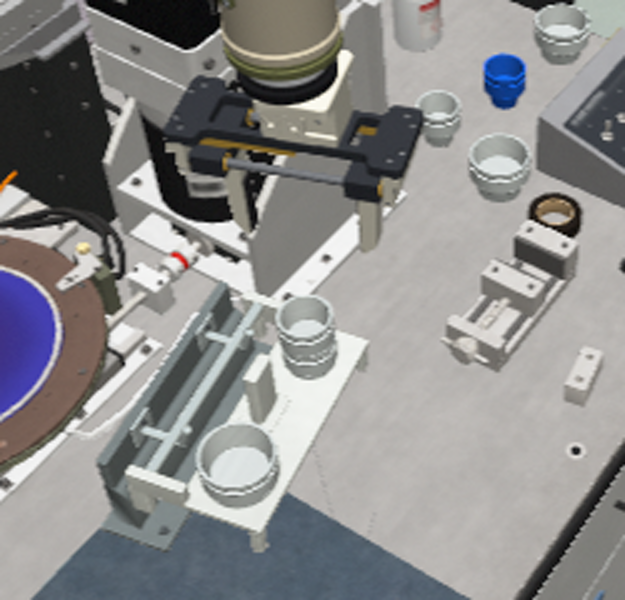

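View pics/w12.png

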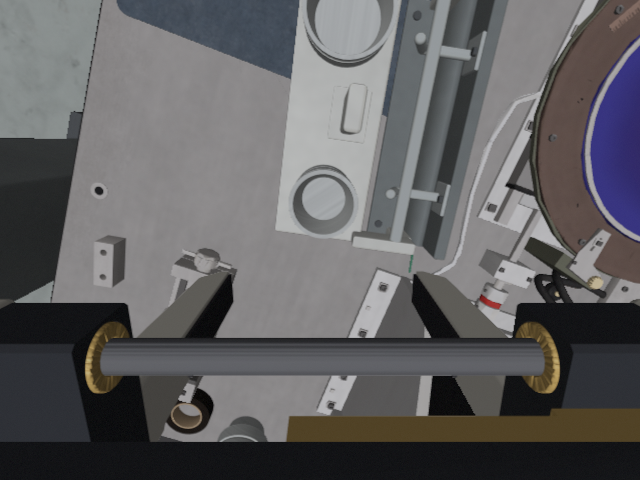

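Slim pot S1 is seated flush. Next is wide pot W1 near (579,-27).

```bash
python3 - <<'E'
from h import *
plan(510,190,230,152,8,dec=0)
E
```

```text
from [570.1 283.3 220.2] [-1.7992e+02 -1.0000e-02  1.0993e+02] J6 1.9 t 25.67 F [-0.7 -0.1 -0.5] op 92.8
[-8.0, -11.0, -1.0] -5.26
[-8.0, -12.0, -1.0] -5.26
[-6.0, -12.0, -2.0] -5.26
[-5.0, -13.0, -1.0] -5.26
[-4.0, -13.0, -1.0] -5.26
[-3.0, -14.0, -1.0] -5.26
[-1.0, -14.0, -1.0] -5.26
[-0.0, -14.0, -2.0] -5.26
end err [-0.2 -0.2  0.3]
```

Call:
send_rows(moves=[{"dp": [-8,-11,-1],"turn": [0,0,-5.3],"jaw": 1},{"dp": [-8,-12,-1],"turn": [0,0,-5.3],"jaw": 1},{"dp": [-6,-12,-2],"turn": [0,0,-5.3],"jaw": 1},{"dp": [-5,-13,-1],"turn": [0,0,-5.3],"jaw": 1},{"dp": [-4,-13,-1],"turn": [0,0,-5.3],"jaw": 1},{"dp": [-3,-14,-1],"turn": [0,0,-5.3],"jaw": 1},{"dp": [-1,-14,-1],"turn": [0,0,-5.3],"jaw": 1},{"dp": [0,-14,-2],"turn": [0,0,-5],"jaw": 1}])

```text
time_s: 26.33
position: [508.8, 189.9, 229.1]
eef_rot: [-179.9, -0.2, 152.4]
force: [-0.2, -0.5, 0.0]
opening: 93.0
```

```bash
python3 - <<'E'
from h import *
plan(575,-27,200,185,10,dec=0)
im=snapshot('top');  cv2.imwrite('pics/top13.png',im[:,:,::-1])
E
```

```text
from [508.8 189.9 229.1] [-1.7987e+02 -1.6000e-01  1.5238e+02] J6 -47.3 t 26.33 F [-0.2 -0.5  0. ] op 93.0
[-16.0, -16.0, 3.0] -3.26
[-15.0, -17.0, 3.0] -3.26
[-14.0, -18.0, 3.0] -3.26
[-13.0, -19.0, 3.0] -3.26
[-12.0, -19.0, 3.0] -3.26
[-10.0, -20.0, 2.0] -3.26
[-10.0, -20.0, 3.0] -3.26
[-8.0, -22.0, 3.0] -3.26
[-8.0, -21.0, 3.0] -3.26
[-6.0, -22.0, 3.0] -3.26
end err [ 0.3 -0.1  0. ]
```

View pics/top13.png

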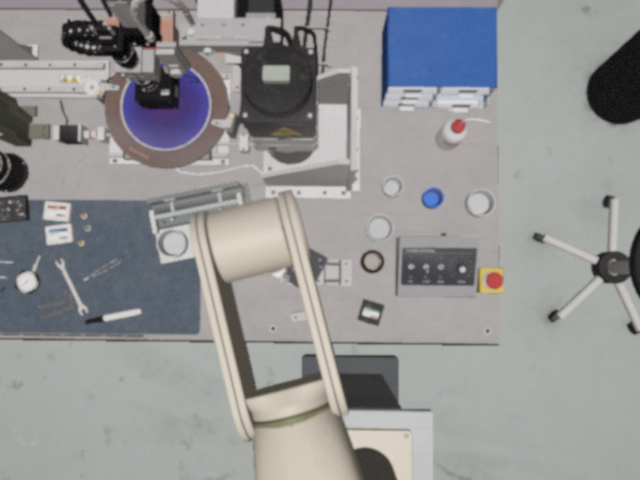

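Call:
send_rows(moves=[{"dp": [-16,-16,3],"turn": [0,0,-3.3],"jaw": 1},{"dp": [-15,-17,3],"turn": [0,0,-3.3],"jaw": 1},{"dp": [-14,-18,3],"turn": [0,0,-3.3],"jaw": 1},{"dp": [-13,-19,3],"turn": [0,0,-3.3],"jaw": 1},{"dp": [-12,-19,3],"turn": [0,0,-3.3],"jaw": 1},{"dp": [-10,-20,2],"turn": [0,0,-3.3],"jaw": 1},{"dp": [-10,-20,3],"turn": [0,0,-3.3],"jaw": 1},{"dp": [-8,-22,3],"turn": [0,0,-3.2],"jaw": 1},{"dp": [-8,-21,3],"turn": [0,0,-3.2],"jaw": 1},{"dp": [-4,-12,2],"turn": [0,0,-3.2],"jaw": 1},{"dp": [-2,-10,1],"turn": [0,0,0],"jaw": 1},{"dp": [0,0,0],"turn": [0,0,0],"jaw": 1}])

```text
time_s: 27.38
position: [576.7, -27.8, 200.6]
eef_rot: [180.0, -0.1, -175.4]
force: [0.4, 0.5, 0.6]
opening: 92.7
```

Call:
send_rows(moves=[{"dp": [0,0,0],"turn": [0,0,0],"jaw": 1},{"dp": [0,0,0],"turn": [0,0,0],"jaw": 1},{"dp": [0,0,0],"turn": [0,0,0],"jaw": 1}])

```text
time_s: 27.63
position: [576.9, -25.6, 202.4]
eef_rot: [180.0, -0.0, -175.2]
force: [0.5, 0.6, -0.3]
opening: 93.0
```

```bash
python3 snap.py w14
```

```text
[576.88653639 -25.57541596 202.35596666] [ 1.79981532e+02 -3.16205585e-03 -1.75201009e+02] 27.6333
```

View pics/w14.png

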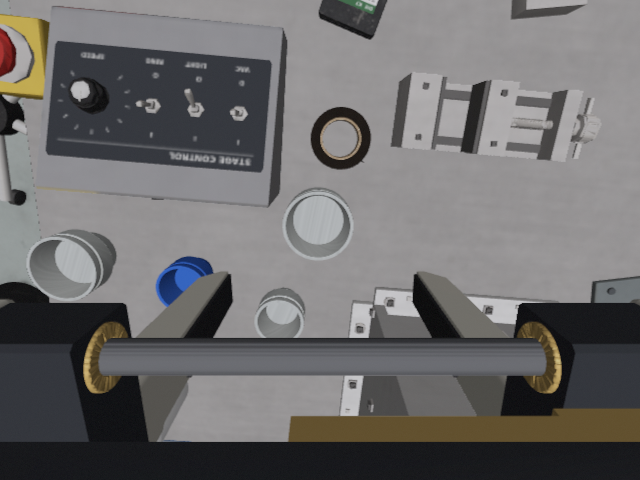

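```bash
python3 rim.py w14 318 225 64 50; python3 rim.py w14 67 266 64 50;python3 rim.py w14 280 318 48 50
```

```text
r 32.0 crop extents for guess [89. 89.] [445. 436.]
r 29.0 crop extents for guess [105. 106.] [429. 420.]
guess world [577.  -28.3  50. ] crop 265 172 5
r 32.0 crop extents for guess [ 90. 100.] [442. 425.]
r 29.0 crop extents for guess [107. 116.] [426. 411.]
guess world [ 635.2 -256.9   50. ] crop 14 213 5
r 24.0 crop extents for guess [83. 93.] [331. 317.]
r 21.0 crop extents for guess [ 98. 108.] [315. 303.]
guess world [672.4 -57.6  50. ] crop 239 277 5
```

View pics/w14_rim_318.png

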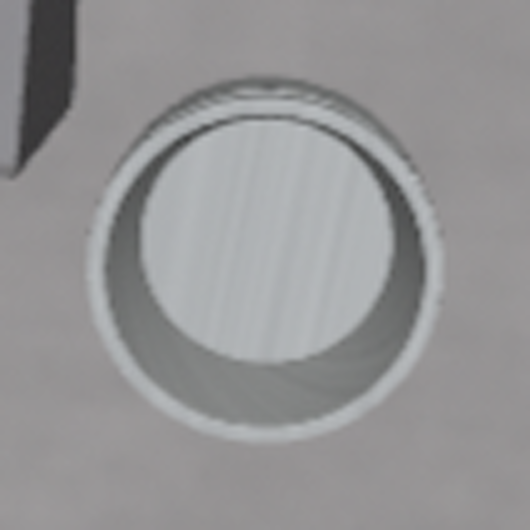

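Call:
send_rows(moves=[{"dp": [-0.8,-1.1,10],"turn": [0,0,0],"jaw": 1},{"dp": [-0.8,-1.1,20],"turn": [0,0,0],"jaw": 1},{"dp": [-0.7,-1.1,22],"turn": [0,0,0],"jaw": 1},{"dp": [0,0,22],"turn": [0,0,0],"jaw": 1},{"dp": [0,0,22],"turn": [0,0,0],"jaw": 1},{"dp": [0,0,22],"turn": [0,0,0],"jaw": 1},{"dp": [0,0,17],"turn": [0,0,0],"jaw": 1},{"dp": [0,0,12],"turn": [0,0,0],"jaw": 1},{"dp": [0,0,9],"turn": [0,0,0],"jaw": 1},{"dp": [0,0,5],"turn": [0,0,0],"jaw": 1},{"dp": [0,0,2],"turn": [0,0,0],"jaw": 1},{"dp": [0,0,0],"turn": [0,0,0],"jaw": 1}])

```text
time_s: 28.68
position: [579.9, -29.7, 39.6]
eef_rot: [-180.0, 0.0, -175.2]
force: [-0.1, -0.4, 1.3]
opening: 92.8
```

Call:
send_rows(moves=[{"dp": [0,0,0],"turn": [0,0,0],"jaw": 0.5},{"dp": [0,0,0],"turn": [0,0,0],"jaw": 0.3},{"dp": [0,0,0],"turn": [0,0,0],"jaw": 0.2},{"dp": [0,0,0],"turn": [0,0,0],"jaw": 0.1},{"dp": [0,0,0],"turn": [0,0,0],"jaw": 0},{"dp": [0,0,0],"turn": [0,0,0],"jaw": -0.2},{"dp": [0,0,0],"turn": [0,0,0],"jaw": -0.2},{"dp": [0,0,0],"turn": [0,0,0],"jaw": -0.2}])

```text
time_s: 29.35
position: [579.9, -29.7, 39.8]
eef_rot: [-180.0, 0.0, -175.2]
force: [-0.9, 0.1, 3.8]
opening: 63.8
```

Call:
send_rows(moves=[{"dp": [0,0,-5],"turn": [0,0,0],"jaw": -0.2},{"dp": [0,0,-12],"turn": [0,0,0],"jaw": -0.2},{"dp": [0,0,-20],"turn": [0,0,0],"jaw": -0.2},{"dp": [0,0,-26],"turn": [0,0,0],"jaw": -0.2},{"dp": [3,2,-28],"turn": [0,0,0],"jaw": -0.2},{"dp": [8,8,-28],"turn": [0,0,0],"jaw": -0.2},{"dp": [12,14,-26],"turn": [0,0,0],"jaw": -0.2},{"dp": [15,20,-20],"turn": [0,0,0],"jaw": -0.2},{"dp": [15,24,-12],"turn": [0,0,0],"jaw": -0.2},{"dp": [12,26,-8],"turn": [0,0,0],"jaw": -0.2}])

```text
time_s: 30.18
position: [506.8, 58.7, 227.5]
eef_rot: [-180.0, 0.2, -175.3]
force: [-0.3, 0.3, -2.1]
opening: 64.2
```

```bash
python3 - <<'E'
from h import *
plan(500,250,225,-220,9,dec=0)
E
```

```text
from [506.8  58.7 227.5] [-179.98    0.19 -175.27] J6 -93.9 t 30.18 F [-0.3  0.3 -2.1] op 64.2
[-1.0, 21.0, 0.0] 4.97
[1.0, 21.0, 1.0] 4.97
[3.0, 22.0, -0.0] 4.97
[4.0, 20.0, 0.0] 4.97
[6.0, 21.0, 0.0] 4.97
[8.0, 19.0, 1.0] 4.97
[10.0, 19.0, -0.0] 4.97
[11.0, 18.0, 0.0] 4.97
[13.0, 17.0, 0.0] 4.97
end err [ 0.1 -0.3  0.4]
```

Call:
send_rows(moves=[{"dp": [-1,21,0],"turn": [0,0,5],"jaw": -0.2},{"dp": [1,21,0],"turn": [0,0,5],"jaw": -0.2},{"dp": [3,22,0],"turn": [0,0,5],"jaw": -0.2},{"dp": [4,20,0],"turn": [0,0,5],"jaw": -0.2},{"dp": [6,21,0],"turn": [0,0,5],"jaw": -0.2},{"dp": [8,19,0],"turn": [0,0,5],"jaw": -0.2},{"dp": [10,19,0],"turn": [0,0,5],"jaw": -0.2},{"dp": [11,18,0],"turn": [0,0,5],"jaw": -0.2},{"dp": [13,17,0],"turn": [0,0,5],"jaw": -0.2}])

```text
time_s: 30.93
position: [500.1, 250.4, 225.2]
eef_rot: [180.0, 0.0, 139.6]
force: [0.6, -0.6, -1.3]
opening: 63.9
```

```bash
python3 - <<'E'
from h import *
plan(535.5,437.5,220,102,9,dec=0)
E
```

```text
from [500.1 250.4 225.2] [1.7999e+02 1.0000e-02 1.3955e+02] J6 -28.2 t 30.93 F [ 0.6 -0.6 -1.3] op 63.9
[10.0, 18.0, 1.0] 4.17
[12.0, 18.0, 0.0] 4.17
[13.0, 17.0, 1.0] 4.17
[15.0, 15.0, 0.0] 4.17
[15.0, 15.0, 1.0] 4.17
[16.0, 13.0, 0.0] 4.17
[18.0, 12.0, 1.0] 4.17
[18.0, 11.0, 1.0] 4.17
[19.0, 10.0, 0.0] 4.17
end err [-0.1  0.4  0.2]
```

Call:
send_rows(moves=[{"dp": [10,18,1],"turn": [0,0,4.2],"jaw": -0.2},{"dp": [12,18,0],"turn": [0,0,4.2],"jaw": -0.2},{"dp": [13,17,1],"turn": [0,0,4.2],"jaw": -0.2},{"dp": [15,15,0],"turn": [0,0,4.2],"jaw": -0.2},{"dp": [15,15,1],"turn": [0,0,4.2],"jaw": -0.2},{"dp": [16,13,0],"turn": [0,0,4.2],"jaw": -0.2},{"dp": [18,12,1],"turn": [0,0,4.2],"jaw": -0.2},{"dp": [14,8,1],"turn": [0,0,4.1],"jaw": -0.2},{"dp": [10,6,0],"turn": [0,0,4],"jaw": -0.2},{"dp": [6,4,0],"turn": [0,0,0],"jaw": -0.2},{"dp": [3,2,0],"turn": [0,0,0],"jaw": -0.2},{"dp": [0,0,0],"turn": [0,0,0],"jaw": -0.2}])

```text
time_s: 31.93
position: [536.5, 432.7, 219.5]
eef_rot: [-180.0, 0.0, 102.5]
force: [0.0, -0.2, -1.3]
opening: 63.8
```

Call:
send_rows(moves=[{"dp": [0,0,0],"turn": [0,0,0],"jaw": -0.2},{"dp": [0,0,0],"turn": [0,0,0],"jaw": -0.2},{"dp": [0,0,0],"turn": [0,0,0],"jaw": -0.2}])

```text
time_s: 32.18
position: [536.5, 431.9, 219.6]
eef_rot: [180.0, 0.0, 102.3]
force: [0.4, 0.3, -0.7]
opening: 63.6
```

```bash
python3 snap.py w15; python3 - <<'E'
from h import *
plan(535.5,438,140,102,8)
c=calibration('wrist')
for P in [(535.5,438,112),(535.5,438,230)]: print(proj(None,P,c))
E
```

```text
[536.53678562 431.88117139 219.56864687] [1.79997349e+02 6.57653391e-03 1.02304449e+02] 32.1833
from [536.6 432.  219.6] [179.99   0.   102.3 ] J6 22.3 t 32.23 F [ 0.3 -0.1 -2.2] op 63.7
[0.8, 0.0, 10.0] 0.04
[0.7, 0.1, 9.9] 0.04
[0.8, -0.0, 10.0] 0.04
[0.8, 0.0, 9.9] 0.04
[0.7, 0.0, 10.0] 0.04
[0.8, 0.1, 9.9] 0.04
[0.7, -0.0, 10.0] 0.04
[0.8, 0.0, 9.9] 0.04
end err [-0. -0.  0.]
[323.27798519 231.28528156]
[324.20436424 298.86653198]
```

View pics/w15.png

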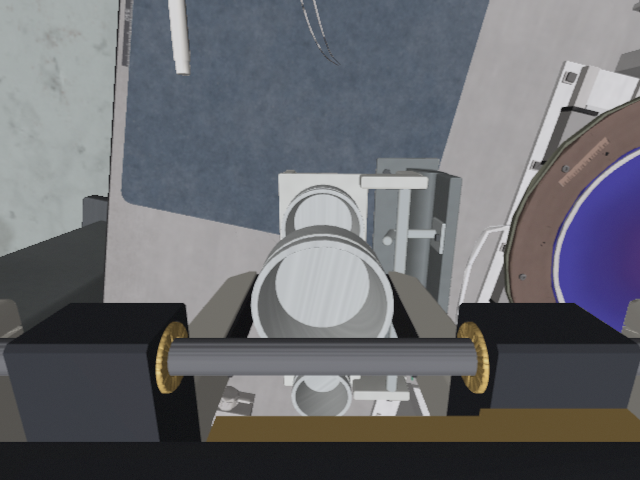

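```bash
python3 rim.py w15 322.5 312 64 229.8; python3 rim.py w15 324 230 64 112
```

```text
r 32.0 crop extents for guess [118. 126.] [546. 515.]
r 29.0 crop extents for guess [139. 147.] [526. 498.]
guess world [536.2 431.4 229.8] crop 212 202 3
r 32.0 crop extents for guess [59. 59.] [309. 301.]
r 29.0 crop extents for guess [71. 71.] [297. 291.]
guess world [535.8 439.  112. ] crop 263 169 3
```

View pics/w15_rim_322.png

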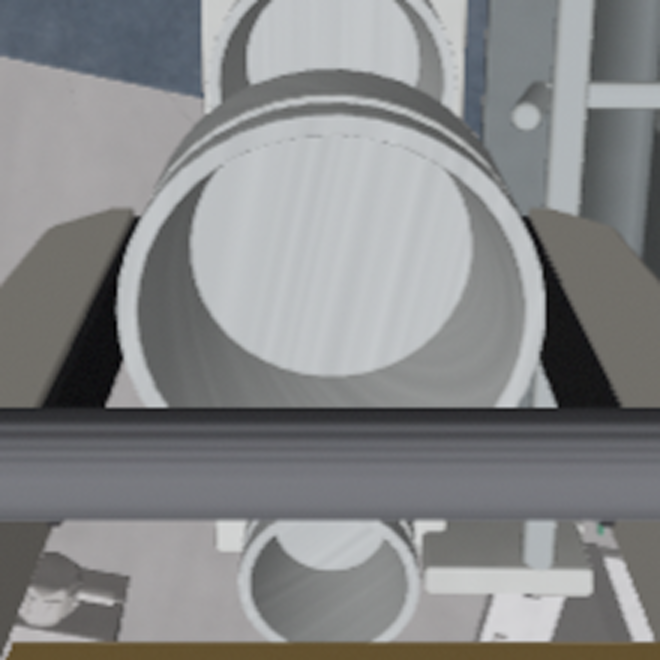

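View pics/w15_rim_324.png

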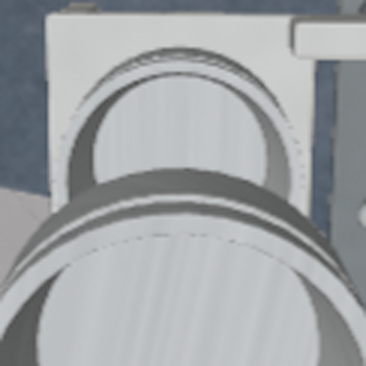

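```bash
cat > rel.py <<'E'
# rel.py pic pu pv pz su sv sz : seat minus pot in tool axes
from h import *
import json,sys
n=sys.argv[1]; v=list(map(float,sys.argv[2:8]))
c=json.load(open(f'pics/{n}.json'))
a=onz(None,v[:2],v[2],c); b=onz(None,v[3:5],v[5],c)
y=np.radians(read_state()['eef_rot'][2]); tx=np.array([np.cos(y),np.sin(y),0]); ty=np.array([np.sin(y),-np.cos(y),0])
print('pot',a.round(1),'seat',b.round(1),'shift tool x,y',round((b-a)@tx,2),round((b-a)@ty,2), read_state()['position'].round(1))
E
python3 rel.py w15 322.2 308.3 229.8 322.5 230.5 112
```

```text
pot [535.6 433.1 229.8] seat [534.8 438.4 112. ] shift tool x,y 5.33 0.29 [536.6 432.  219.6]
```

Call:
send_rows(moves=[{"dp": [2,0.1,5],"turn": [0,0,0.1],"jaw": -0.2},{"dp": [2,0.1,12],"turn": [0,0,0.1],"jaw": -0.2},{"dp": [1.5,0,14],"turn": [0,0,0.1],"jaw": -0.2},{"dp": [0,0,12],"turn": [0,0,0],"jaw": -0.2},{"dp": [0,0,9],"turn": [0,0,0],"jaw": -0.2},{"dp": [0,0,6],"turn": [0,0,0],"jaw": -0.2},{"dp": [0,0,5],"turn": [0,0,0],"jaw": -0.2},{"dp": [0,0,5],"turn": [0,0,0],"jaw": -0.2},{"dp": [0,0,5],"turn": [0,0,0],"jaw": -0.2},{"dp": [0,0,4],"turn": [0,0,0],"jaw": -0.2},{"dp": [0,0,4],"turn": [0,0,0],"jaw": -0.2},{"dp": [0,0,0],"turn": [0,0,0],"jaw": -0.2}])

```text
time_s: 33.23
position: [535.2, 437.8, 137.4]
eef_rot: [-179.9, 0.0, 102.0]
force: [0.1, -0.6, -1.2]
opening: 63.9
```

Call:
send_rows(moves=[{"dp": [0,0,2],"turn": [0,0,0],"jaw": -0.2},{"dp": [0,0,2],"turn": [0,0,0],"jaw": -0.2},{"dp": [0,0,2],"turn": [0,0,0],"jaw": -0.2},{"dp": [0,0,0],"turn": [0,0,0],"jaw": -0.2},{"dp": [0,0,0],"turn": [0,0,0],"jaw": -0.2}])

```text
time_s: 33.65
position: [535.4, 438.0, 132.2]
eef_rot: [-180.0, 0.0, 102.0]
force: [0.0, 0.2, -1.8]
opening: 63.9
```

Call:
send_rows(moves=[{"dp": [0,0,1],"turn": [0,0,0],"jaw": -0.2},{"dp": [0,0,1],"turn": [0,0,0],"jaw": -0.2},{"dp": [0,0,0.7],"turn": [0,0,0],"jaw": -0.2},{"dp": [0,0,0],"turn": [0,0,0],"jaw": -0.2},{"dp": [0,0,0],"turn": [0,0,0],"jaw": -0.2}])

```text
time_s: 34.07
position: [535.4, 438.0, 129.6]
eef_rot: [-180.0, 0.0, 102.0]
force: [-0.5, 0.2, -1.4]
opening: 63.7
```

Call:
send_rows(moves=[{"dp": [0,0,0.5],"turn": [0,0,0],"jaw": -0.2},{"dp": [0,0,0.5],"turn": [0,0,0],"jaw": -0.2},{"dp": [0,0,0],"turn": [0,0,0],"jaw": -0.2},{"dp": [0,0,0],"turn": [0,0,0],"jaw": -0.2}])

```text
time_s: 34.4
position: [535.5, 438.1, 128.8]
eef_rot: [180.0, -0.0, 102.0]
force: [-1.0, -0.0, -0.5]
opening: 64.0
```

Call:
send_rows(moves=[{"dp": [0,0,0.5],"turn": [0,0,0],"jaw": -0.2},{"dp": [0,0,0.3],"turn": [0,0,0],"jaw": -0.2},{"dp": [0,0,0],"turn": [0,0,0],"jaw": -0.2},{"dp": [0,0,0],"turn": [0,0,0],"jaw": -0.2}])

```text
time_s: 34.73
position: [535.6, 438.1, 128.6]
eef_rot: [180.0, -0.0, 102.0]
force: [-3.4, -0.9, 4.9]
opening: 64.0
```

Wide W1 is home. Releasing and lifting.

Call:
send_rows(moves=[{"dp": [0,0,0],"turn": [0,0,0],"jaw": 0.5},{"dp": [0,0,0],"turn": [0,0,0],"jaw": 0.6},{"dp": [0,0,0],"turn": [0,0,0],"jaw": 0.7},{"dp": [0,0,0],"turn": [0,0,0],"jaw": 0.7},{"dp": [0,0,-5],"turn": [0,0,0],"jaw": 0.7},{"dp": [0,0,-12],"turn": [0,0,0],"jaw": 0.7},{"dp": [0,0,-20],"turn": [0,0,0],"jaw": 0.7},{"dp": [0,0,-24],"turn": [0,0,0],"jaw": 0.8},{"dp": [-8,-4,-20],"turn": [0,0,0],"jaw": 1},{"dp": [-16,-8,-10],"turn": [0,0,0],"jaw": 1},{"dp": [-20,-8,-4],"turn": [0,0,0],"jaw": 1}])

```text
time_s: 35.65
position: [526.0, 392.1, 227.4]
eef_rot: [179.7, -0.1, 102.1]
force: [-0.2, -0.3, 0.5]
opening: 92.6
```

```bash
python3 - <<'E'
from h import *
im=snapshot('scene'); crop(im,120,150,370,390,2.5,'pics/s16.png')
plan(490,220,235,150,9,dec=0)
E
```

```text
from [526.2 388.1 227.3] [179.74   0.   101.97] J6 20.0 t 35.7 F [3.2 0.2 0.3] op 92.8
[-17.0, -8.0, -1.0] -5.34
[-17.0, -9.0, -1.0] -5.34
[-16.0, -11.0, -1.0] -5.34
[-14.0, -12.0, -1.0] -5.34
[-14.0, -14.0, -0.0] -5.34
[-12.0, -15.0, -1.0] -5.34
[-10.0, -16.0, -1.0] -5.34
[-10.0, -17.0, -1.0] -5.34
[-7.0, -17.0, -1.0] -5.34
end err [-0.1  0.1  0. ]
```

View pics/s16.png

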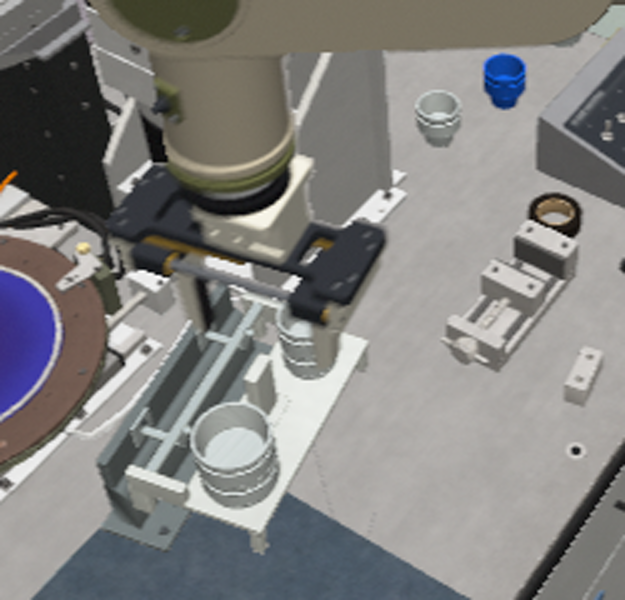

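Call:
send_rows(moves=[{"dp": [-17,-8,-1],"turn": [0,0,-2],"jaw": 1},{"dp": [-17,-8,-1],"turn": [0,0,-2],"jaw": 1},{"dp": [-17,-8,-1],"turn": [0,0,-2],"jaw": 1},{"dp": [-16,-9,-1],"turn": [0,0,-1],"jaw": 1},{"dp": [-16,-9,-1],"turn": [0,0,0],"jaw": 1},{"dp": [-16,-9,-1],"turn": [0,0,0],"jaw": 1},{"dp": [-16,-9,-1],"turn": [0,0,0],"jaw": 1},{"dp": [-16,-9,-1],"turn": [0,0,0],"jaw": 1},{"dp": [-16,-9,-1],"turn": [0,0,0],"jaw": 1}])

```text
time_s: 36.45
position: [494.1, 226.5, 233.2]
eef_rot: [179.9, 0.0, 109.0]
force: [-0.0, 0.3, 0.5]
opening: 93.1
```

View pics/w14_rim_280.png

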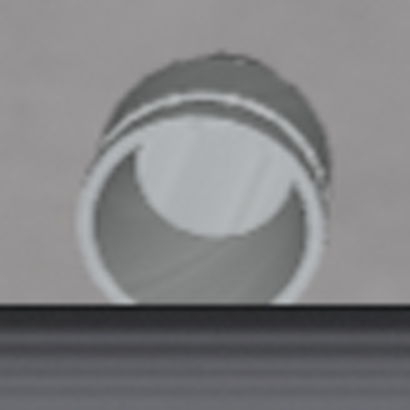

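```bash
python3 - <<'E'
from h import *
im=snapshot('top');  cv2.imwrite('pics/top17.png',im[:,:,::-1])
print(read_state()['position'],read_state()['eef_rot'])
for p in [(265,196),(360,190),(352,190)]:
    for z in (0,100,300): print(p,z,onz('top',p,z).round())
E
```

```text
[494.05496593 223.92442114 233.40208292] [1.79948930e+02 9.56643753e-02 1.08942821e+02]
(265, 196) 0 [657. 244.   0.]
(265, 196) 100 [642. 232. 100.]
(265, 196) 300 [611. 209. 300.]
(360, 190) 0 [674.  14.   0.]
(360, 190) 100 [657.  21. 100.]
(360, 190) 300 [624.  35. 300.]
(352, 190) 0 [674.  33.   0.]
(352, 190) 100 [657.  38. 100.]
(352, 190) 300 [624.  49. 300.]
```

View pics/top17.png

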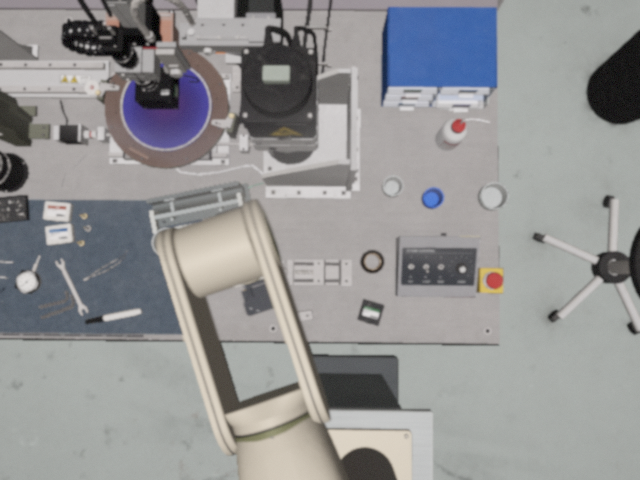

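```bash
python3 - <<'E'
from h import *
import json
c=json.load(open('pics/w14.json'))
print('S2',onz(None,(279.2,321.6),50,c).round(1))
t=cv2.imread('pics/top17.png')[:,:,::-1]; crop(t,375,170,515,220,5,'pics/t17.png')
E
```

```text
S2 [676.3 -58.1  50. ]
```

View pics/t17.png

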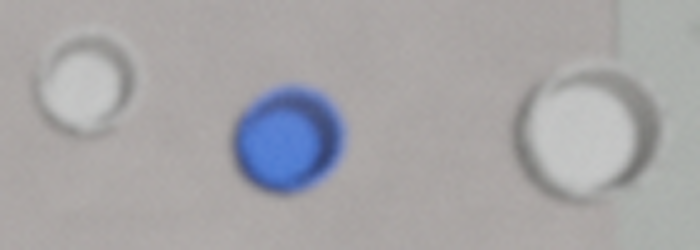

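W2 has been knocked aside to about (655,-287), near the bench edge but still standing. I'll pick it next.

```bash
python3 - <<'E'
from h import *
print('W2',onz('top',(492.6,196),50).round(1))
plan(475,-30,235,109,9,dec=0)
E
```

```text
W2 [ 654.4 -289.3   50. ]
from [494.1 223.9 233.4] [1.7995e+02 1.0000e-01 1.0894e+02] J6 0.1 t 36.5 F [ 2.4 -0.6 -0.4] op 92.9
[-26.0, -11.0, -0.0] -0.01
[-26.0, -11.0, -0.0] -0.01
[-26.0, -11.0, -0.0] -0.01
[-26.0, -12.0, -1.0] -0.01
[-26.0, -11.0, 0.0] -0.01
[-26.0, -11.0, 0.0] -0.01
[-26.0, -11.0, -0.0] -0.01
[-26.0, -11.0, -0.0] -0.01
[-26.0, -12.0, -0.0] -0.01
end err [-0.3 -0.2 -0.3]
```

Call:
send_rows(moves=[{"dp": [-26,-11,0],"turn": [0,0,0],"jaw": 1},{"dp": [-26,-11,0],"turn": [0,0,0],"jaw": 1},{"dp": [-26,-11,0],"turn": [0,0,0],"jaw": 1},{"dp": [-26,-12,0],"turn": [0,0,0],"jaw": 1},{"dp": [-26,-11,0],"turn": [0,0,0],"jaw": 1},{"dp": [-26,-11,0],"turn": [0,0,0],"jaw": 1},{"dp": [-26,-11,0],"turn": [0,0,0],"jaw": 1},{"dp": [-26,-11,0],"turn": [0,0,0],"jaw": 1},{"dp": [-26,-12,0],"turn": [0,0,0],"jaw": 1}])

```text
time_s: 37.25
position: [474.9, -28.1, 233.1]
eef_rot: [179.9, 0.0, 109.0]
force: [0.0, 0.2, -0.1]
opening: 93.0
```

```bash
python3 - <<'E'
from h import *
plan(655,-288,200,109,11,dec=0)
E
```

```text
from [474.9 -28.1 233.1] [1.7991e+02 4.0000e-02 1.0901e+02] J6 -28.6 t 37.25 F [ 0.   0.2 -0.1] op 93.0
[-28.0, 8.0, 3.0] 0.0
[-27.0, 8.0, 3.0] 0.0
[-28.0, 7.0, 3.0] 0.0
[-28.0, 8.0, 3.0] 0.0
[-27.0, 8.0, 3.0] 0.0
[-28.0, 8.0, 3.0] 0.0
[-28.0, 7.0, 3.0] 0.0
[-27.0, 8.0, 3.0] 0.0
[-28.0, 8.0, 3.0] 0.0
[-28.0, 8.0, 3.0] 0.0
[-27.0, 8.0, 3.0] 0.0
end err [0.3 0.5 0.4]
```

Call:
send_rows(moves=[{"dp": [-28,8,3],"turn": [0,0,0],"jaw": 1},{"dp": [-27,8,3],"turn": [0,0,0],"jaw": 1},{"dp": [-28,7,3],"turn": [0,0,0],"jaw": 1},{"dp": [-28,8,3],"turn": [0,0,0],"jaw": 1},{"dp": [-27,8,3],"turn": [0,0,0],"jaw": 1},{"dp": [-28,8,3],"turn": [0,0,0],"jaw": 1},{"dp": [-28,7,3],"turn": [0,0,0],"jaw": 1},{"dp": [-27,8,3],"turn": [0,0,0],"jaw": 1},{"dp": [-28,8,3],"turn": [0,0,0],"jaw": 1},{"dp": [-22,6,3],"turn": [0,0,0],"jaw": 1},{"dp": [-14,4,3],"turn": [0,0,0],"jaw": 1},{"dp": [-4,2,0],"turn": [0,0,0],"jaw": 1}])

```text
time_s: 38.25
position: [646.9, -275.4, 198.3]
eef_rot: [-180.0, 0.0, 108.9]
force: [0.3, 0.0, 0.7]
opening: 92.7
```

Call:
send_rows(moves=[{"dp": [0,0,0],"turn": [0,0,0],"jaw": 1},{"dp": [0,0,0],"turn": [0,0,0],"jaw": 1},{"dp": [0,0,0],"turn": [0,0,0],"jaw": 1}])

```text
time_s: 38.5
position: [646.4, -272.5, 199.6]
eef_rot: [180.0, 0.0, 109.0]
force: [0.5, -0.5, -0.4]
opening: 93.1
```

```bash
python3 snap.py w18
```

```text
[ 646.36409395 -272.48422563  199.6121012 ] [1.79970559e+02 1.01153628e-02 1.09045497e+02] 38.5
```

View pics/w18.png

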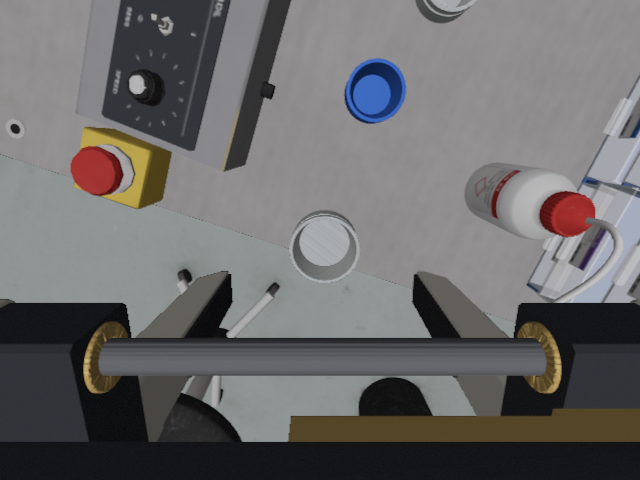

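```bash
python3 rim.py w18 324 248 64 50; python3 - <<'E'
from h import *
import json
c=json.load(open('pics/w18.json'))
for p in [(290,236),(362,274)]: print('edge',onz(None,p,0,c).round(1))
E
```

```text
r 32.0 crop extents for guess [90. 94.] [444. 431.]
r 29.0 crop extents for guess [107. 110.] [427. 416.]
guess world [ 654.2 -291.5   50. ] crop 271 195 5
edge [ 621.7 -305.4    0. ]
edge [ 708.  -320.6    0. ]
```

View pics/w18_rim_324.png

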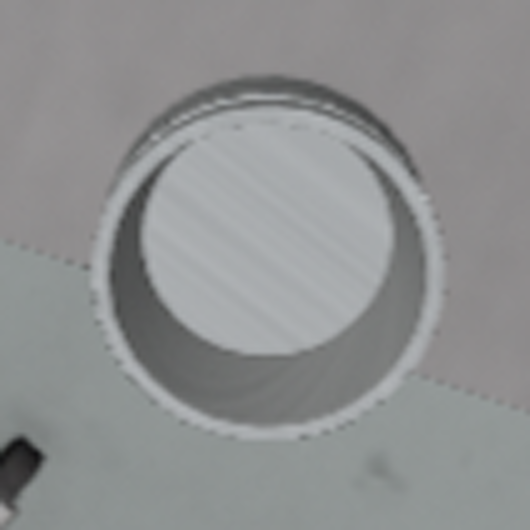

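```bash
python3 - <<'E'
from h import *
plan(655,-294,90,109,6)
E
```

```text
from [ 646.3 -272.5  199.6] [1.7997e+02 2.0000e-02 1.0905e+02] J6 -46.1 t 38.55 F [ 0.1  0.1 -0.1] op 92.8
[-3.9, 0.2, 18.3] 0.01
[-3.8, 0.2, 18.2] 0.01
[-3.9, 0.1, 18.3] 0.01
[-3.8, 0.2, 18.3] 0.01
[-3.9, 0.2, 18.3] 0.01
[-3.9, 0.2, 18.2] 0.01
end err [ 0. -0.  0.]
```

Call:
send_rows(moves=[{"dp": [-4,0.2,8],"turn": [0,0,0],"jaw": 1},{"dp": [-5,0.2,14],"turn": [0,0,0],"jaw": 1},{"dp": [-5,0.2,18],"turn": [0,0,0],"jaw": 1},{"dp": [-5,0.2,20],"turn": [0,0,0],"jaw": 1},{"dp": [-3,0.2,20],"turn": [0,0,0],"jaw": 1},{"dp": [-1.2,0,20],"turn": [0,0,0],"jaw": 1},{"dp": [0,0,18],"turn": [0,0,0],"jaw": 1},{"dp": [0,0,16],"turn": [0,0,0],"jaw": 1},{"dp": [0,0,12],"turn": [0,0,0],"jaw": 1},{"dp": [0,0,8],"turn": [0,0,0],"jaw": 1},{"dp": [0,0,4],"turn": [0,0,0],"jaw": 1},{"dp": [0,0,0],"turn": [0,0,0],"jaw": 1}])

```text
time_s: 39.55
position: [654.5, -294.8, 39.9]
eef_rot: [-180.0, -0.0, 109.0]
force: [-0.1, 0.0, -0.4]
opening: 92.6
```

Call:
send_rows(moves=[{"dp": [0,0,1],"turn": [0,0,0],"jaw": 0.7},{"dp": [0,0,0],"turn": [0,0,0],"jaw": 0.6},{"dp": [0,0,0],"turn": [0,0,0],"jaw": 0.5},{"dp": [0,0,0],"turn": [0,0,0],"jaw": 0.4}])

```text
time_s: 39.88
position: [655.4, -295.4, 41.0]
eef_rot: [179.9, 0.1, 109.0]
force: [0.3, 0.5, -0.4]
opening: 71.0
```

Call:
send_rows(moves=[{"dp": [0.5,0,1],"turn": [0,0,0],"jaw": 0.3},{"dp": [0,0,0],"turn": [0,0,0],"jaw": 0.2},{"dp": [0,0,0],"turn": [0,0,0],"jaw": 0},{"dp": [0,0,0],"turn": [0,0,0],"jaw": -0.2},{"dp": [0,0,0],"turn": [0,0,0],"jaw": -0.2},{"dp": [0,0,0],"turn": [0,0,0],"jaw": -0.2}])

```text
time_s: 40.38
position: [655.3, -294.8, 39.7]
eef_rot: [179.9, 0.1, 109.0]
force: [1.3, -0.7, 5.0]
opening: 62.9
```

```bash
python3 - <<'E'
from h import *
im=snapshot('scene'); crop(im,270,100,430,260,3.7,'pics/s19.png')
plan(475,-30,225,109,12,dec=0)
E
```

```text
from [ 655.3 -294.8   39.7] [1.7994e+02 6.0000e-02 1.0900e+02] J6 -47.3 t 40.43 F [1.5 0.2 6.4] op 62.8
[26.0, -7.0, -15.0] 0.0
[25.0, -7.0, -16.0] 0.0
[26.0, -7.0, -15.0] 0.0
[26.0, -7.0, -16.0] 0.0
[26.0, -7.0, -15.0] 0.0
[25.0, -7.0, -16.0] 0.0
[26.0, -7.0, -15.0] 0.0
[26.0, -7.0, -16.0] 0.0
[26.0, -7.0, -15.0] 0.0
[25.0, -7.0, -16.0] 0.0
[26.0, -7.0, -15.0] 0.0
[26.0, -7.0, -16.0] 0.0
end err [0.  0.1 0.3]
```

View pics/s19.png

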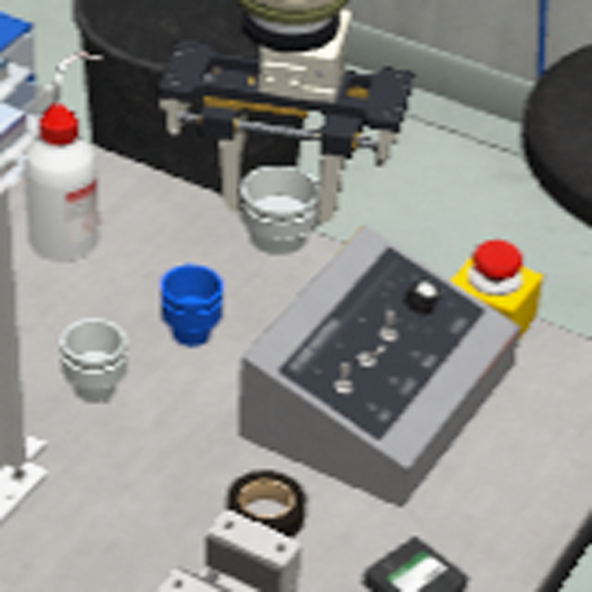

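```bash
python3 snap.py w19; python3 - <<'E'
from h import *
t=cv2.imread('pics/w19.png')[:,:,::-1]; crop(t,200,200,450,345,3,'pics/w19a.png'); print(read_state()['opening'])
E
```

```text
[ 655.31568301 -294.79551084   39.69486062] [1.79935444e+02 5.59628010e-02 1.09004666e+02] 40.4333
62.862482803854206
```

View pics/w19a.png

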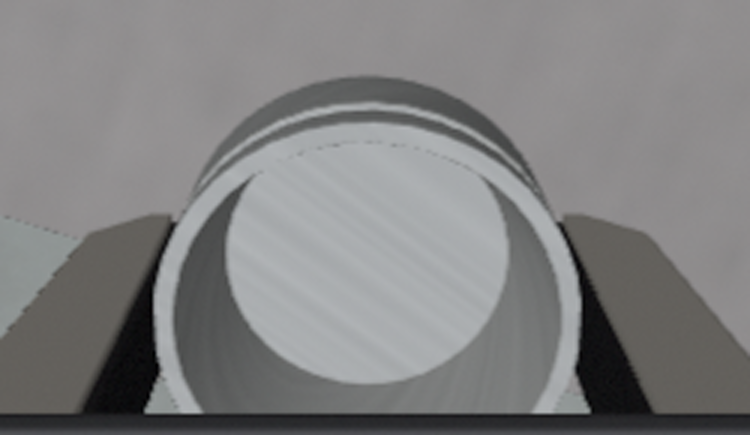

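The grasp looks the same as for W1. Lifting.

Call:
send_rows(moves=[{"dp": [0,0,-3],"turn": [0,0,0],"jaw": -0.2},{"dp": [0,0,-8],"turn": [0,0,0],"jaw": -0.2},{"dp": [0,0,-16],"turn": [0,0,0],"jaw": -0.2},{"dp": [0,0,-24],"turn": [0,0,0],"jaw": -0.2},{"dp": [2,0,-30],"turn": [0,0,0],"jaw": -0.2},{"dp": [8,-2,-32],"turn": [0,0,0],"jaw": -0.2},{"dp": [16,-4,-30],"turn": [0,0,0],"jaw": -0.2},{"dp": [22,-6,-24],"turn": [0,0,0],"jaw": -0.2},{"dp": [26,-7,-14],"turn": [0,0,0],"jaw": -0.2},{"dp": [26,-7,-4],"turn": [0,0,0],"jaw": -0.2}])

```text
time_s: 41.32
position: [598.4, -208.6, 229.5]
eef_rot: [179.7, 0.3, 109.0]
force: [1.4, 0.4, -0.9]
opening: 63.2
```

```bash
python3 - <<'E'
from h import *
plan(475,-20,230,109,9,dec=0)
E
```

```text
from [ 598.4 -208.6  229.5] [179.72   0.26 108.97] J6 -42.8 t 41.32 F [ 1.4  0.4 -0.9] op 63.2
[24.0, -6.0, -0.0] -0.0
[25.0, -6.0, -0.0] -0.0
[24.0, -6.0, -1.0] -0.0
[24.0, -7.0, 0.0] -0.0
[24.0, -6.0, 0.0] -0.0
[25.0, -6.0, -0.0] -0.0
[24.0, -6.0, -0.0] -0.0
[24.0, -6.0, -1.0] -0.0
[24.0, -6.0, 0.0] -0.0
end err [ 0.5 -0.3  0.2]
```

Call:
send_rows(moves=[{"dp": [25,-7,0],"turn": [0,0,0],"jaw": -0.2},{"dp": [25,-7,0],"turn": [0,0,0],"jaw": -0.2},{"dp": [25,-7,0],"turn": [0,0,0],"jaw": -0.2},{"dp": [25,-7,0],"turn": [0,0,0],"jaw": -0.2},{"dp": [25,-7,0],"turn": [0,0,0],"jaw": -0.2},{"dp": [25,-6,0],"turn": [0,0,0],"jaw": -0.2},{"dp": [25,-4,0],"turn": [0,0,0],"jaw": -0.2},{"dp": [25,2,0],"turn": [0,0,0],"jaw": -0.2},{"dp": [25,8,0],"turn": [0,0,0],"jaw": -0.2},{"dp": [25,10,0],"turn": [0,0,0],"jaw": -0.2}])

```text
time_s: 42.15
position: [491.8, 20.6, 225.4]
eef_rot: [179.9, 0.0, 109.0]
force: [0.3, -0.2, -1.1]
opening: 63.1
```

```bash
python3 - <<'E'
from h import *
plan(495,260,230,109,10,dec=0)
E
```

```text
from [491.8  20.6 225.4] [1.7993e+02 4.0000e-02 1.0896e+02] J6 -22.5 t 42.15 F [ 0.3 -0.2 -1.1] op 63.1
[23.0, 8.0, -0.0] -0.0
[22.0, 8.0, -1.0] -0.0
[23.0, 8.0, -0.0] -0.0
[22.0, 8.0, -1.0] -0.0
[23.0, 8.0, -0.0] -0.0
[22.0, 8.0, -1.0] -0.0
[23.0, 9.0, -0.0] -0.0
[22.0, 8.0, -1.0] -0.0
[23.0, 8.0, -0.0] -0.0
[22.0, 8.0, -1.0] -0.0
end err [ 0.3 -0.3  0.3]
```

Call:
send_rows(moves=[{"dp": [23,8,-2],"turn": [0,0,0],"jaw": -0.2},{"dp": [22,8,-2],"turn": [0,0,0],"jaw": -0.2},{"dp": [23,8,-2],"turn": [0,0,0],"jaw": -0.2},{"dp": [22,8,-2],"turn": [0,0,0],"jaw": -0.2},{"dp": [23,8,-2],"turn": [0,0,0],"jaw": -0.2},{"dp": [22,8,-2],"turn": [0,0,0],"jaw": -0.2},{"dp": [23,9,-2],"turn": [0,0,0],"jaw": -0.2},{"dp": [22,8,-2],"turn": [0,0,0],"jaw": -0.2},{"dp": [23,8,-2],"turn": [0,0,0],"jaw": -0.2},{"dp": [22,8,-2],"turn": [0,0,0],"jaw": -0.2}])

```text
time_s: 42.98
position: [495.5, 260.1, 245.3]
eef_rot: [180.0, -0.0, 109.0]
force: [0.2, -0.1, -1.5]
opening: 62.9
```

```bash
python3 - <<'E'
from h import *
plan(535.5,437,247,102,9,dec=0)
E
```

```text
from [495.5 260.1 245.3] [179.95  -0.   109.01] J6 3.4 t 42.98 F [ 0.2 -0.1 -1.5] op 62.9
[17.0, 11.0, -0.0] 0.78
[17.0, 10.0, -0.0] 0.78
[18.0, 10.0, -1.0] 0.78
[17.0, 10.0, 0.0] 0.78
[18.0, 10.0, 0.0] 0.78
[18.0, 9.0, -0.0] 0.78
[18.0, 9.0, -0.0] 0.78
[18.0, 9.0, -0.0] 0.78
[18.0, 9.0, -1.0] 0.78
end err [ 0.2 -0.1  0.4]
```

Call:
send_rows(moves=[{"dp": [17,11,0],"turn": [0,0,0.8],"jaw": -0.2},{"dp": [17,10,0],"turn": [0,0,0.8],"jaw": -0.2},{"dp": [18,10,-1],"turn": [0,0,0.8],"jaw": -0.2},{"dp": [17,10,0],"turn": [0,0,0.8],"jaw": -0.2},{"dp": [18,10,0],"turn": [0,0,0.8],"jaw": -0.2},{"dp": [18,9,0],"turn": [0,0,0.8],"jaw": -0.2},{"dp": [18,9,0],"turn": [0,0,0.8],"jaw": -0.2},{"dp": [16,8,0],"turn": [0,0,0.7],"jaw": -0.2},{"dp": [12,6,0],"turn": [0,0,0.7],"jaw": -0.2},{"dp": [6,3,0],"turn": [0,0,0],"jaw": -0.2},{"dp": [4,2,0],"turn": [0,0,0],"jaw": -0.2},{"dp": [0,0,0],"turn": [0,0,0],"jaw": -0.2}])

```text
time_s: 43.98
position: [536.9, 438.1, 245.2]
eef_rot: [180.0, -0.0, 102.1]
force: [-0.2, -0.5, -1.1]
opening: 63.4
```

Call:
send_rows(moves=[{"dp": [0,0,0],"turn": [0,0,0],"jaw": -0.2},{"dp": [0,0,0],"turn": [0,0,0],"jaw": -0.2},{"dp": [0,0,0],"turn": [0,0,0],"jaw": -0.2}])

```text
time_s: 44.23
position: [537.0, 437.0, 245.1]
eef_rot: [180.0, 0.0, 102.0]
force: [-0.1, 0.3, -2.1]
opening: 63.1
```

```bash
python3 snap.py w20; python3 - <<'E'
from h import *
t=cv2.imread('pics/w20.png')[:,:,::-1]; crop(t,220,150,430,345,3.5,'pics/w20a.png')
im=snapshot('scene'); crop(im,120,150,370,390,2.5,'pics/s20.png')
E
```

```text
[537.01554187 437.01946845 245.13927031] [1.79993820e+02 6.67568822e-03 1.01968596e+02] 44.2333
```

View pics/w20a.png

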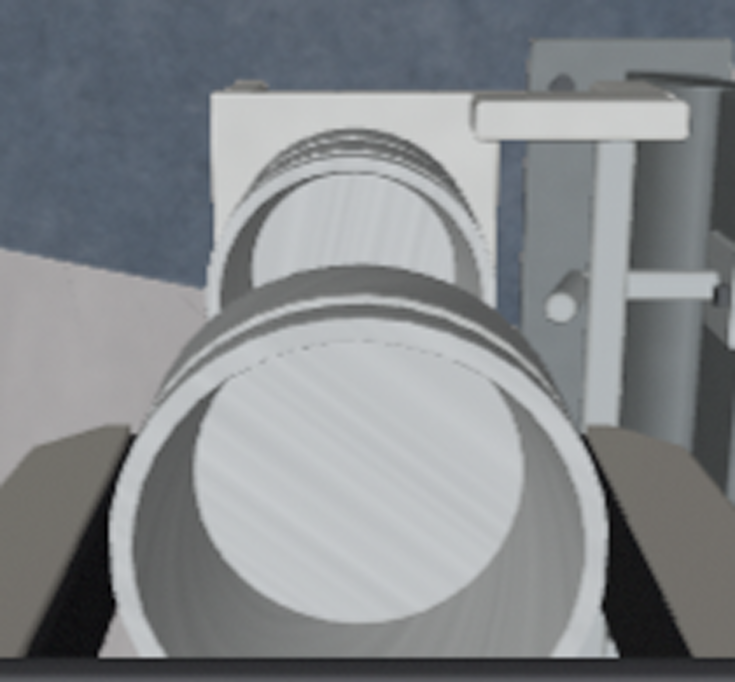

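View pics/s20.png

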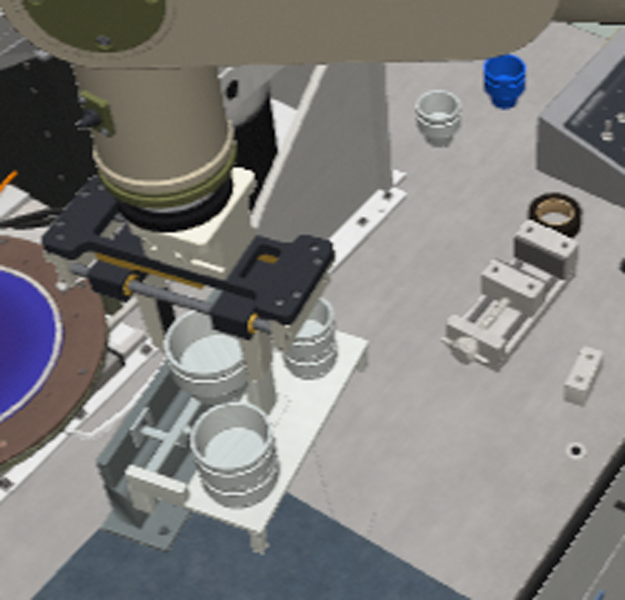

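```bash
python3 rim.py w20 320.1 234 64 139|head -3; python3 - <<'E'
# convert rim crop to w20a coordinates
k=3.5
import subprocess
E
python3 rel.py w20 322.4 308.8 255.4 320.1 234 139
```

```text
r 32.0 crop extents for guess [62. 62.] [313. 304.]
r 29.0 crop extents for guess [74. 74.] [301. 293.]
guess world [534.  440.8 139. ] crop 258 172 3
pot [536.2 438.1 255.4] seat [534.  440.8 139. ] shift tool x,y 3.15 -1.64 [537.  437.2 245. ]
```

```bash
ls pics | grep w20_rim
```

```text
w20_rim_320.png
```

View pics/w20_rim_320.png

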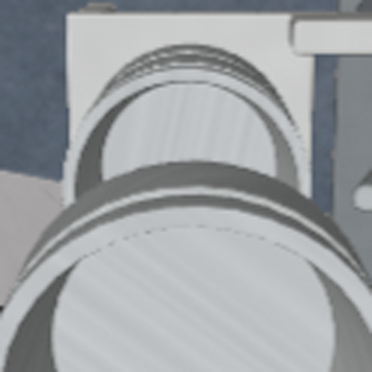

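Call:
send_rows(moves=[{"dp": [0.5,-0.5,5],"turn": [0,0,0],"jaw": -0.2},{"dp": [0.5,-0.5,11],"turn": [0,0,0],"jaw": -0.2},{"dp": [0.4,-0.4,12],"turn": [0,0,0],"jaw": -0.2},{"dp": [0,0,11],"turn": [0,0,0],"jaw": -0.2},{"dp": [0,0,8],"turn": [0,0,0],"jaw": -0.2},{"dp": [0,0,6],"turn": [0,0,0],"jaw": -0.2},{"dp": [0,0,5],"turn": [0,0,0],"jaw": -0.2},{"dp": [0,0,5],"turn": [0,0,0],"jaw": -0.2},{"dp": [0,0,5],"turn": [0,0,0],"jaw": -0.2},{"dp": [0,0,5],"turn": [0,0,0],"jaw": -0.2},{"dp": [0,0,5],"turn": [0,0,0],"jaw": -0.2},{"dp": [0,0,0],"turn": [0,0,0],"jaw": -0.2}])

```text
time_s: 45.33
position: [534.8, 438.5, 165.5]
eef_rot: [-179.9, 0.0, 102.0]
force: [-0.1, -0.7, -2.2]
opening: 63.3
```

Call:
send_rows(moves=[{"dp": [0,0,2],"turn": [0,0,0],"jaw": -0.2},{"dp": [0,0,2],"turn": [0,0,0],"jaw": -0.2},{"dp": [0,0,1],"turn": [0,0,0],"jaw": -0.2},{"dp": [0,0,0],"turn": [0,0,0],"jaw": -0.2},{"dp": [0,0,0],"turn": [0,0,0],"jaw": -0.2}])

```text
time_s: 45.75
position: [535.3, 438.9, 161.9]
eef_rot: [180.0, -0.0, 102.0]
force: [0.5, -0.2, -1.3]
opening: 62.7
```

Call:
send_rows(moves=[{"dp": [0,0,1],"turn": [0,0,0],"jaw": -0.2},{"dp": [0,0,1],"turn": [0,0,0],"jaw": -0.2},{"dp": [0,0,1],"turn": [0,0,0],"jaw": -0.2},{"dp": [0,0,1],"turn": [0,0,0],"jaw": -0.2},{"dp": [0,0,0],"turn": [0,0,0],"jaw": -0.2},{"dp": [0,0,0],"turn": [0,0,0],"jaw": -0.2}])

```text
time_s: 46.25
position: [535.2, 438.8, 157.6]
eef_rot: [-180.0, 0.0, 102.0]
force: [-0.1, 1.1, -1.2]
opening: 63.1
```

Call:
send_rows(moves=[{"dp": [0,0,0.5],"turn": [0,0,0],"jaw": -0.2},{"dp": [0,0,0.5],"turn": [0,0,0],"jaw": -0.2},{"dp": [0,0,0],"turn": [0,0,0],"jaw": -0.2},{"dp": [0,0,0],"turn": [0,0,0],"jaw": -0.2}])

```text
time_s: 46.58
position: [535.2, 438.8, 156.8]
eef_rot: [-180.0, -0.0, 102.0]
force: [-0.4, -0.0, -0.7]
opening: 63.2
```

Call:
send_rows(moves=[{"dp": [0,0,0.5],"turn": [0,0,0],"jaw": -0.2},{"dp": [0,0,0.4],"turn": [0,0,0],"jaw": -0.2},{"dp": [0,0,0],"turn": [0,0,0],"jaw": -0.2},{"dp": [0,0,0],"turn": [0,0,0],"jaw": -0.2}])

```text
time_s: 46.92
position: [535.4, 439.0, 156.5]
eef_rot: [180.0, -0.0, 102.0]
force: [-2.0, -1.3, 3.0]
opening: 63.1
```

Contact at the expected height of 156.5. Releasing.

Call:
send_rows(moves=[{"dp": [0,0,0],"turn": [0,0,0],"jaw": 0.5},{"dp": [0,0,0],"turn": [0,0,0],"jaw": 0.6},{"dp": [0,0,0],"turn": [0,0,0],"jaw": 0.7},{"dp": [0,0,0],"turn": [0,0,0],"jaw": 0.7},{"dp": [0,0,-5],"turn": [0,0,0],"jaw": 0.7},{"dp": [0,0,-12],"turn": [0,0,0],"jaw": 0.7},{"dp": [0,0,-20],"turn": [0,0,0],"jaw": 0.7},{"dp": [0,0,-24],"turn": [0,0,0],"jaw": 0.8},{"dp": [-10,-5,-16],"turn": [0,0,0],"jaw": 1},{"dp": [-16,-8,-6],"turn": [0,0,0],"jaw": 1},{"dp": [-22,-10,0],"turn": [0,0,0],"jaw": 1}])

```text
time_s: 47.83
position: [523.8, 388.5, 243.5]
eef_rot: [179.7, -0.1, 102.1]
force: [0.8, -0.1, -0.4]
opening: 92.6
```

```bash
python3 - <<'E'
from h import *
im=snapshot('scene'); crop(im,120,150,370,390,2.5,'pics/s21.png')
plan(490,220,235,110,8,dec=0)
E
```

```text
from [523.1 383.8 241.8] [1.7986e+02 5.0000e-02 1.0197e+02] J6 19.8 t 47.88 F [ 3.6  0.5 -0.1] op 92.8
[-19.0, -8.0, 1.0] -1.0
[-19.0, -9.0, 1.0] -1.0
[-19.0, -9.0, 1.0] -1.0
[-19.0, -9.0, 0.0] -1.0
[-18.0, -10.0, 1.0] -1.0
[-19.0, -10.0, 1.0] -1.0
[-18.0, -10.0, 1.0] -1.0
[-18.0, -11.0, 1.0] -1.0
end err [-0.4 -0.2 -0.2]
```

View pics/s21.png

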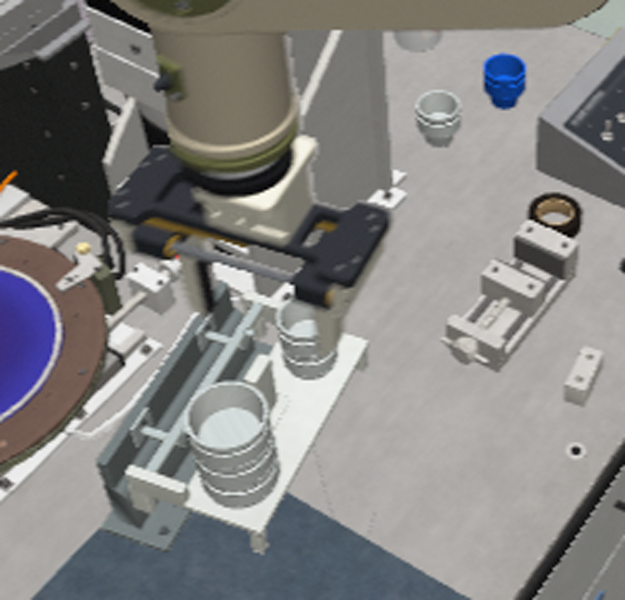

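Call:
send_rows(moves=[{"dp": [-19,-8,0],"turn": [0,0,-1],"jaw": 1},{"dp": [-19,-9,0],"turn": [0,0,-1],"jaw": 1},{"dp": [-19,-9,0],"turn": [0,0,-1],"jaw": 1},{"dp": [-19,-9,0],"turn": [0,0,-1],"jaw": 1},{"dp": [-18,-10,0],"turn": [0,0,-1],"jaw": 1},{"dp": [-19,-10,0],"turn": [0,0,-1],"jaw": 1},{"dp": [-20,-10,0],"turn": [0,0,-1],"jaw": 1},{"dp": [-22,-11,0],"turn": [0,0,0],"jaw": 1}])

```text
time_s: 48.55
position: [491.2, 216.8, 240.2]
eef_rot: [179.9, -0.0, 109.1]
force: [-0.4, -0.1, -0.1]
opening: 93.0
```

```bash
python3 - <<'E'
from h import *
plan(480,-60,235,100,11,dec=0)
E
```

```text
from [491.2 216.8 240.2] [ 1.7992e+02 -1.0000e-02  1.0909e+02] J6 -0.8 t 48.55 F [-0.4 -0.1 -0.1] op 93.0
[-23.0, -9.0, 0.0] 0.83
[-24.0, -9.0, 1.0] 0.83
[-24.0, -9.0, 0.0] 0.83
[-24.0, -8.0, 1.0] 0.83
[-23.0, -8.0, 0.0] 0.83
[-25.0, -7.0, 1.0] 0.83
[-24.0, -7.0, 0.0] 0.83
[-24.0, -7.0, 1.0] 0.83
[-24.0, -6.0, 0.0] 0.83
[-25.0, -6.0, 1.0] 0.83
[-24.0, -6.0, 0.0] 0.83
end err [0.  0.3 0.1]
```

Call:
send_rows(moves=[{"dp": [-23,-9,0],"turn": [0,0,0.8],"jaw": 1},{"dp": [-24,-9,1],"turn": [0,0,0.8],"jaw": 1},{"dp": [-24,-9,0],"turn": [0,0,0.8],"jaw": 1},{"dp": [-24,-8,1],"turn": [0,0,0.8],"jaw": 1},{"dp": [-23,-8,0],"turn": [0,0,0.8],"jaw": 1},{"dp": [-25,-7,1],"turn": [0,0,0.8],"jaw": 1},{"dp": [-24,-7,0],"turn": [0,0,0.8],"jaw": 1},{"dp": [-24,-7,1],"turn": [0,0,0.8],"jaw": 1},{"dp": [-24,-6,0],"turn": [0,0,0.8],"jaw": 1},{"dp": [-25,-6,1],"turn": [0,0,0.8],"jaw": 1},{"dp": [-24,-6,0],"turn": [0,0,0.8],"jaw": 1}])

```text
time_s: 49.47
position: [480.5, -60.5, 235.2]
eef_rot: [179.9, 0.0, 100.2]
force: [0.2, -1.0, -0.2]
opening: 92.8
```

```bash
python3 - <<'E'
from h import *
plan(672,-115,200,90,10,dec=0)
E
```

```text
from [480.5 -60.5 235.2] [1.7992e+02 4.0000e-02 1.0016e+02] J6 -23.4 t 49.47 F [ 0.2 -1.  -0.2] op 92.8
[-9.0, 18.0, 4.0] 1.02
[-8.0, 18.0, 3.0] 1.02
[-8.0, 18.0, 4.0] 1.02
[-8.0, 18.0, 3.0] 1.02
[-7.0, 19.0, 4.0] 1.02
[-8.0, 18.0, 3.0] 1.02
[-6.0, 19.0, 4.0] 1.02
[-7.0, 19.0, 3.0] 1.02
[-6.0, 19.0, 4.0] 1.02
[-6.0, 19.0, 3.0] 1.02
end err [-0.  -0.3  0.5]
```

Call:
send_rows(moves=[{"dp": [-9,18,4],"turn": [0,0,1],"jaw": 1},{"dp": [-8,18,3],"turn": [0,0,1],"jaw": 1},{"dp": [-8,18,4],"turn": [0,0,1],"jaw": 1},{"dp": [-8,18,3],"turn": [0,0,1],"jaw": 1},{"dp": [-7,19,4],"turn": [0,0,1],"jaw": 1},{"dp": [-8,18,3],"turn": [0,0,1],"jaw": 1},{"dp": [-6,19,4],"turn": [0,0,1],"jaw": 1},{"dp": [-7,19,3],"turn": [0,0,1],"jaw": 1},{"dp": [-6,19,4],"turn": [0,0,1],"jaw": 1},{"dp": [-6,14,3],"turn": [0,0,1],"jaw": 1},{"dp": [0,6,0],"turn": [0,0,0],"jaw": 1},{"dp": [0,0,0],"turn": [0,0,0],"jaw": 1}])

```text
time_s: 50.47
position: [673.7, -113.6, 199.2]
eef_rot: [180.0, -0.0, 90.2]
force: [0.4, 0.4, -0.2]
opening: 92.9
```

Call:
send_rows(moves=[{"dp": [0,0,0],"turn": [0,4,0],"jaw": 1},{"dp": [0,0,0],"turn": [0,4,0],"jaw": 1},{"dp": [0,0,0],"turn": [0,4,0],"jaw": 1},{"dp": [0,0,0],"turn": [0,4,0],"jaw": 1},{"dp": [0,0,0],"turn": [0,4,0],"jaw": 1},{"dp": [0,0,0],"turn": [0,0,0],"jaw": 1},{"dp": [0,0,0],"turn": [0,0,0],"jaw": 1},{"dp": [0,0,0],"turn": [0,0,0],"jaw": 1}])

```text
time_s: 51.13
position: [672.9, -113.3, 199.6]
eef_rot: [180.0, -19.9, 90.2]
force: [-0.4, -0.3, 0.7]
opening: 92.9
```

```bash
python3 snap.py w22; python3 - <<'E'
from h import *
print(calibration('wrist')['eye'], read_state()['joint_pos'].round(1))
im=snapshot('scene'); crop(im,220,100,430,260,3.7,'pics/s22.png')
E
```

```text
[ 672.87118358 -113.25557698  199.59906132] [179.96776965 -19.87193209  90.24486979] 51.1333
[672.02925598 -94.67257925 368.16187663] [-23.5  26.6  68.1  18.2  93.4 -24. ]
```

View pics/w22.png

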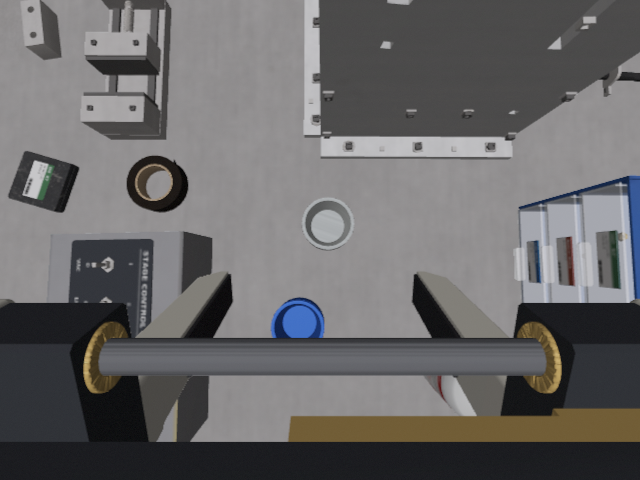

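View pics/s22.png

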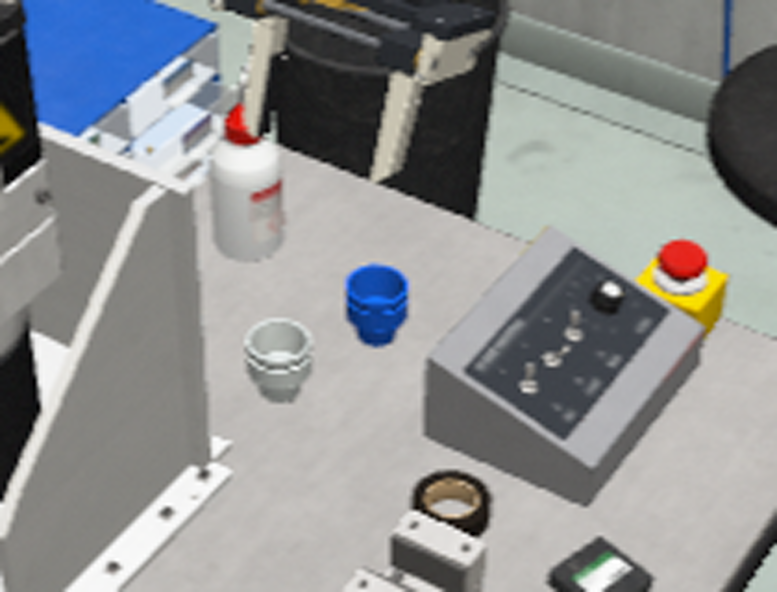

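```bash
python3 rim.py w22 328 223 48 50; python3 - <<'E'
from h import *
import json
c=json.load(open('pics/w22.json'))
for p in [(325,156),(512,156)]: print('foot edge',onz(None,p,0,c).round(1))
E
```

```text
r 24.0 crop extents for guess [66. 67.] [328. 328.]
r 21.0 crop extents for guess [82. 84.] [312. 312.]
guess world [677.4 -58.8  50. ] crop 289 184 5
foot edge [674.9  19.4   0. ]
foot edge [876.   20.1   0. ]
```

View pics/w22_rim_328.png

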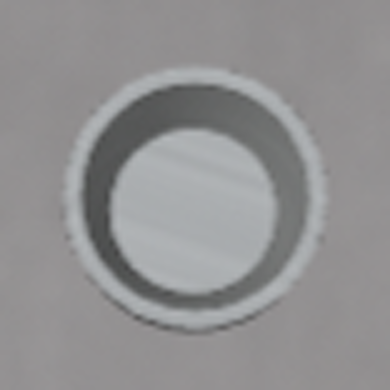

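S2 is at about (677,-59.5). I'm approaching along the 20°-leaned tool axis so the gripper and camera keep clear of the drive.

Call:
send_rows(moves=[{"dp": [-1,1,10],"turn": [0,0,0],"jaw": 1},{"dp": [-1,1,18],"turn": [0,0,0],"jaw": 1},{"dp": [-1,1,22],"turn": [0,0,0],"jaw": 1},{"dp": [-0.3,1,22],"turn": [0,0,0],"jaw": 1},{"dp": [0,0.4,22],"turn": [0,0,0],"jaw": 1},{"dp": [0,0,22],"turn": [0,0,0],"jaw": 1},{"dp": [0,0,18],"turn": [0,0,0],"jaw": 1},{"dp": [0,0,14],"turn": [0,0,0],"jaw": 1},{"dp": [0,0,10],"turn": [0,0,0],"jaw": 1},{"dp": [0,0,6],"turn": [0,0,0],"jaw": 1},{"dp": [0,0,3],"turn": [0,0,0],"jaw": 1},{"dp": [0,0,0],"turn": [0,0,0],"jaw": 1}])

```text
time_s: 52.23
position: [677.2, -59.4, 40.8]
eef_rot: [180.0, -20.0, 90.2]
force: [0.0, -0.7, 0.1]
opening: 93.1
```

Call:
send_rows(moves=[{"dp": [0,0,0],"turn": [0,0,0],"jaw": 0.6},{"dp": [0,0,0],"turn": [0,0,0],"jaw": 0.4},{"dp": [0,0,0],"turn": [0,0,0],"jaw": 0.2}])

```text
time_s: 52.48
position: [677.9, -60.2, 42.0]
eef_rot: [179.9, -20.0, 90.2]
force: [0.1, -0.4, 0.0]
opening: 77.3
```

```bash
python3 snap.py w23
```

```text
[677.88943405 -60.15312536  41.98894466] [179.89616155 -19.96587721  90.21271164] 52.4833
```

View pics/w23.png

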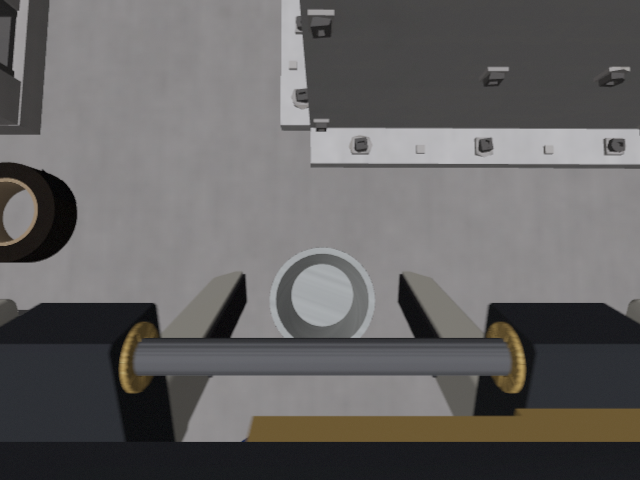

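The pot is centred between the fingers at (322,297). Closing.

Call:
send_rows(moves=[{"dp": [0,0,0],"turn": [0,0,0],"jaw": 0.1},{"dp": [0,0,0],"turn": [0,0,0],"jaw": 0},{"dp": [0,0,0],"turn": [0,0,0],"jaw": -0.2},{"dp": [0,0,0],"turn": [0,0,0],"jaw": -0.5},{"dp": [0,0,0],"turn": [0,0,0],"jaw": -0.5},{"dp": [0,0,0],"turn": [0,0,0],"jaw": -0.5},{"dp": [0,0,0],"turn": [0,0,0],"jaw": -0.5}])

```text
time_s: 53.12
position: [677.3, -59.6, 41.0]
eef_rot: [180.0, -20.0, 90.2]
force: [-0.1, -0.0, 0.9]
opening: 48.7
```

Call:
send_rows(moves=[{"dp": [2,0,-5],"turn": [0,0,0],"jaw": -0.5},{"dp": [2,-2,-6],"turn": [0,0,0],"jaw": -0.5},{"dp": [0,-8,-2],"turn": [0,0,0],"jaw": -0.5},{"dp": [-3,-12,0],"turn": [0,0,0],"jaw": -0.5},{"dp": [-4,-12,0],"turn": [0,0,0],"jaw": -0.5},{"dp": [-4,-12,0],"turn": [0,0,0],"jaw": -0.5},{"dp": [-3,-10,0],"turn": [0,0,0],"jaw": -0.5},{"dp": [-2,-6,0],"turn": [0,0,0],"jaw": -0.5},{"dp": [0,0,0],"turn": [0,0,0],"jaw": -0.5},{"dp": [0,0,0],"turn": [0,0,0],"jaw": -0.5}])

```text
time_s: 53.95
position: [615.2, -75.6, 49.4]
eef_rot: [180.0, -20.0, 90.2]
force: [0.4, -0.1, -0.2]
opening: 48.8
```

Call:
send_rows(moves=[{"dp": [-0.7,0,1.9],"turn": [0,0,0],"jaw": -0.5},{"dp": [-0.7,0,1.9],"turn": [0,0,0],"jaw": -0.5},{"dp": [-0.7,0,1.9],"turn": [0,0,0],"jaw": -0.5},{"dp": [-0.5,0,1.5],"turn": [0,0,0],"jaw": -0.5},{"dp": [0,0,0],"turn": [0,0,0],"jaw": -0.5},{"dp": [0,0,0],"turn": [0,0,0],"jaw": -0.5}])

```text
time_s: 54.45
position: [615.2, -75.3, 41.1]
eef_rot: [-180.0, -20.0, 90.2]
force: [1.0, 0.5, -0.6]
opening: 48.8
```

Call:
send_rows(moves=[{"dp": [-0.1,0,0.4],"turn": [0,0,0],"jaw": -0.5},{"dp": [0,0,0],"turn": [0,0,0],"jaw": 0},{"dp": [0,0,0],"turn": [0,0,0],"jaw": 0.2},{"dp": [0,0,0],"turn": [0,0,0],"jaw": 0.4},{"dp": [0,0,0],"turn": [0,0,0],"jaw": 0.8},{"dp": [0,0,0],"turn": [0,0,0],"jaw": 1},{"dp": [0,0,0],"turn": [0,0,0],"jaw": 1}])

```text
time_s: 55.03
position: [615.6, -75.5, 41.0]
eef_rot: [179.9, -20.0, 90.2]
force: [20.7, 1.9, -5.1]
opening: 77.1
```

```bash
python3 snap.py w24;python3 - <<'E'
from h import *
im=snapshot('scene'); crop(im,220,100,430,260,3.7,'pics/s24.png')
E
```

```text
[615.62293413 -75.48045581  41.04630672] [179.94459752 -19.9924762   90.20519364] 55.0333
```

View pics/w24.png

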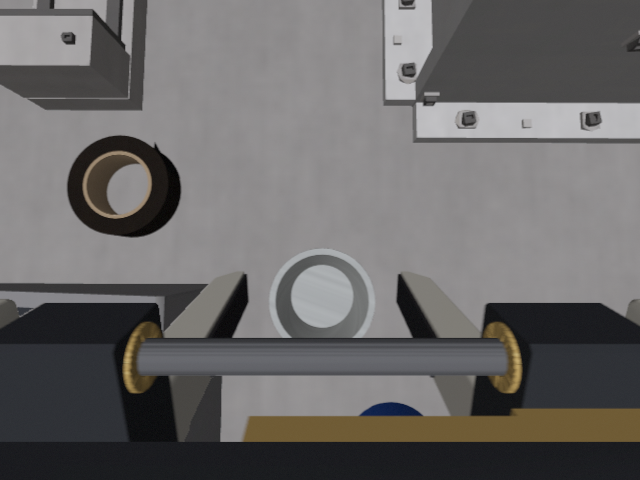

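View pics/s24.png

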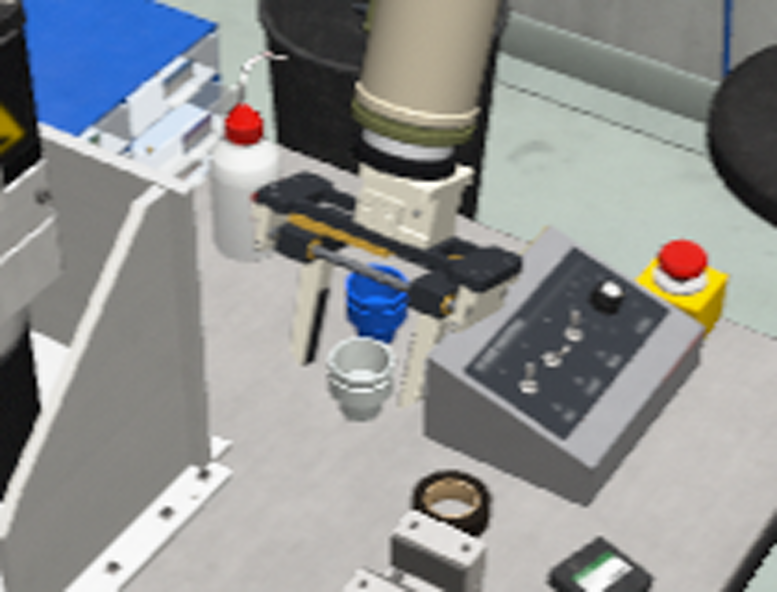

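The finger's back touched the control box while opening (Fx about 21 N). I'll narrow the jaw at once and back out along the tool axis.

Call:
send_rows(moves=[{"dp": [0,0,0],"turn": [0,0,0],"jaw": 0.4},{"dp": [0,0,0],"turn": [0,0,0],"jaw": 0.4},{"dp": [0,0,0],"turn": [0,0,0],"jaw": 0.4},{"dp": [0,0,-4],"turn": [0,0,0],"jaw": 0.4},{"dp": [0,0,-10],"turn": [0,0,0],"jaw": 0.4},{"dp": [0,0,-16],"turn": [0,0,0],"jaw": 0.4},{"dp": [0,0,-20],"turn": [0,0,0],"jaw": 0.4},{"dp": [0,0,-20],"turn": [0,0,0],"jaw": 0.4},{"dp": [0,0,-20],"turn": [0,0,0],"jaw": 0.4},{"dp": [0,0,-16],"turn": [0,0,0],"jaw": 0.4},{"dp": [0,0,-8],"turn": [0,0,0],"jaw": 0.4}])

```text
time_s: 56.05
position: [616.4, -116.0, 151.7]
eef_rot: [179.8, -19.9, 90.2]
force: [0.5, 0.1, -0.4]
opening: 65.0
```

Call:
send_rows(moves=[{"dp": [0,0,-4],"turn": [0,-4,0],"jaw": 0.4},{"dp": [0,0,-8],"turn": [0,-4,0],"jaw": 0.4},{"dp": [0,0,-10],"turn": [0,-4,0],"jaw": 0.4},{"dp": [0,0,-10],"turn": [0,-4,0],"jaw": 0.4},{"dp": [0,0,-10],"turn": [0,-4,0],"jaw": 0.4},{"dp": [0,0,-6],"turn": [0,0,-6],"jaw": 0.4},{"dp": [0,0,-2],"turn": [0,0,-6],"jaw": 0.4},{"dp": [0,0,0],"turn": [0,0,-6],"jaw": 0.4},{"dp": [0,0,0],"turn": [0,0,-6],"jaw": 0.4},{"dp": [0,0,0],"turn": [0,0,-6],"jaw": 0.4},{"dp": [0,0,0],"turn": [0,0,-6],"jaw": 0.4},{"dp": [0,0,0],"turn": [0,0,-6],"jaw": 0.4}])

```text
time_s: 57.05
position: [615.0, -122.1, 197.1]
eef_rot: [-180.0, -0.0, 132.5]
force: [0.2, -0.8, 0.0]
opening: 64.9
```

Call:
send_rows(moves=[{"dp": [0,0,0],"turn": [0,0,-6],"jaw": 0.4},{"dp": [0,0,0],"turn": [0,0,-6],"jaw": 0.4},{"dp": [0,0,0],"turn": [0,0,-6],"jaw": 0.4},{"dp": [0,0,0],"turn": [0,0,-6],"jaw": 0.4},{"dp": [0,0,0],"turn": [0,0,-6],"jaw": 0.4},{"dp": [0,0,0],"turn": [0,0,-6],"jaw": 0.4},{"dp": [0,0,0],"turn": [0,0,-6],"jaw": 0.4},{"dp": [0,0,0],"turn": [0,0,-6],"jaw": 0.4},{"dp": [0,0,0],"turn": [0,0,-6],"jaw": 0.4},{"dp": [0,0,0],"turn": [0,0,-4],"jaw": 0.4}])

```text
time_s: 57.88
position: [615.0, -122.2, 197.1]
eef_rot: [180.0, -0.0, -169.5]
force: [0.9, 0.5, 0.4]
opening: 64.5
```

```bash
python3 - <<'E'
from h import *
plan(613,-75,190,-170,5,dec=0)
E
```

```text
from [ 615.  -122.2  197.1] [ 1.7998e+02 -4.0000e-02 -1.6948e+02] J6 -116.4 t 57.88 F [0.9 0.5 0.4] op 64.5
[-1.0, 9.0, 1.0] 0.1
[-2.0, 10.0, 2.0] 0.1
[-1.0, 9.0, 1.0] 0.1
[-1.0, 9.0, 2.0] 0.1
[-2.0, 10.0, 1.0] 0.1
end err [0.5 0.3 0.1]
```

Call:
send_rows(moves=[{"dp": [-1,9,1],"turn": [0,0,0],"jaw": 0.6},{"dp": [-2,10,2],"turn": [0,0,0],"jaw": 0.6},{"dp": [-1,9,1],"turn": [0,0,0],"jaw": 0.6},{"dp": [-1,9,2],"turn": [0,0,0],"jaw": 0.6},{"dp": [-2,7,1],"turn": [0,0,0],"jaw": 0.6},{"dp": [0,3,0],"turn": [0,0,0],"jaw": 0.6},{"dp": [0,0,0],"turn": [0,0,0],"jaw": 0.6},{"dp": [0,0,0],"turn": [0,0,0],"jaw": 0.6},{"dp": [0,0,0],"turn": [0,0,0],"jaw": 0.6}])

```text
time_s: 58.63
position: [614.0, -74.9, 190.3]
eef_rot: [-180.0, 0.0, -169.8]
force: [-0.2, -0.2, 0.0]
opening: 74.4
```

```bash
python3 snap.py w25;  python3 rim.py w25 322 230 48 50
```

```text
[614.03991967 -74.89054534 190.3109747 ] [-1.79982164e+02  1.04596981e-02 -1.69808217e+02] 58.6333
r 24.0 crop extents for guess [73. 75.] [351. 343.]
r 21.0 crop extents for guess [91. 92.] [333. 327.]
guess world [615.4 -73.8  50. ] crop 280 188 5
```

View pics/w25.png

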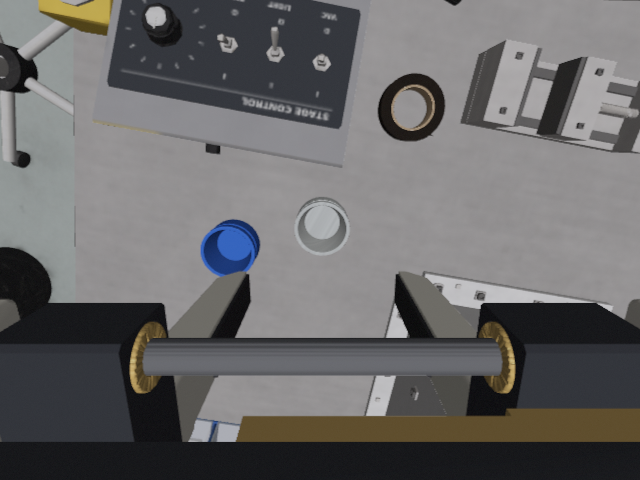

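View pics/w25_rim_322.png

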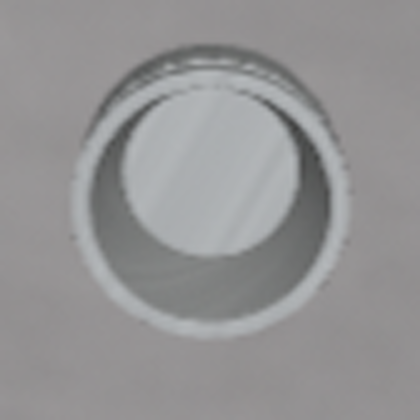

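```bash
python3 - <<'E'
from h import *
import json
c=json.load(open('pics/w25.json'))
P=onz(None,(230,249),50,c); print(P)
S=np.array([615.5,-74.5,0]); y=np.radians(-169.8); tx=np.array([np.cos(y),np.sin(y),0]); ty=np.array([np.sin(y),-np.cos(y),0])
print((P-S)@tx,(P-S)@ty)
E
```

```text
[ 646.60410577 -150.32678924   50.        ]
-17.18475700290903 -80.13645542689184
```

Call:
send_rows(moves=[{"dp": [-0.5,0,8],"turn": [0,0,0],"jaw": 0.33},{"dp": [-0.5,0.1,18],"turn": [0,0,0],"jaw": 0.33},{"dp": [-0.5,0,22],"turn": [0,0,0],"jaw": 0.33},{"dp": [0,0,22],"turn": [0,0,0],"jaw": 0.33},{"dp": [0,0,22],"turn": [0,0,0],"jaw": 0.33},{"dp": [0,0,20],"turn": [0,0,0],"jaw": 0.33},{"dp": [0,0,16],"turn": [0,0,0],"jaw": 0.33},{"dp": [0,0,12],"turn": [0,0,0],"jaw": 0.33},{"dp": [0,0,7],"turn": [0,0,0],"jaw": 0.33},{"dp": [0,0,3],"turn": [0,0,0],"jaw": 0.33},{"dp": [0,0,1],"turn": [0,0,0],"jaw": 0.33},{"dp": [0,0,0],"turn": [0,0,0],"jaw": 0.33}])

```text
time_s: 59.68
position: [616.0, -74.5, 39.9]
eef_rot: [-180.0, 0.1, -169.8]
force: [-0.1, 0.5, -0.4]
opening: 61.7
```

Call:
send_rows(moves=[{"dp": [0,0,0],"turn": [0,0,0],"jaw": 0.2},{"dp": [0,0,0],"turn": [0,0,0],"jaw": 0.1},{"dp": [0,0,0],"turn": [0,0,0],"jaw": 0},{"dp": [0,0,0],"turn": [0,0,0],"jaw": -0.2},{"dp": [0,0,0],"turn": [0,0,0],"jaw": -0.5},{"dp": [0,0,0],"turn": [0,0,0],"jaw": -0.5},{"dp": [0,0,0],"turn": [0,0,0],"jaw": -0.5}])

```text
time_s: 60.27
position: [616.1, -74.5, 40.1]
eef_rot: [-180.0, 0.1, -169.8]
force: [-0.5, -0.6, 5.3]
opening: 48.5
```

Call:
send_rows(moves=[{"dp": [0,0,-4],"turn": [0,0,0],"jaw": -0.5},{"dp": [0,0,-12],"turn": [0,0,0],"jaw": -0.5},{"dp": [0,0,-20],"turn": [0,0,0],"jaw": -0.5},{"dp": [2,0,-26],"turn": [0,0,0],"jaw": -0.5},{"dp": [8,0,-28],"turn": [0,0,0],"jaw": -0.5},{"dp": [14,0,-28],"turn": [0,0,0],"jaw": -0.5},{"dp": [20,4,-28],"turn": [0,0,0],"jaw": -0.5},{"dp": [22,10,-24],"turn": [0,0,0],"jaw": -0.5},{"dp": [22,16,-18],"turn": [0,0,0],"jaw": -0.5},{"dp": [18,22,-10],"turn": [0,0,0],"jaw": -0.5},{"dp": [10,26,-4],"turn": [0,0,0],"jaw": -0.5}])

```text
time_s: 61.18
position: [486.6, -18.5, 244.3]
eef_rot: [-179.9, 0.2, -169.9]
force: [0.2, 0.0, -0.9]
opening: 48.4
```

```bash
python3 - <<'E'
from h import *
im=snapshot('scene'); crop(im,120,100,430,390,2.5,'pics/s26.png')
plan(490,240,245,-230,11,dec=0)
E
```

```text
from [485.1 -14.3 244.3] [ 1.7991e+02  1.5000e-01 -1.6979e+02] J6 -108.1 t 61.23 F [3.4 2.9 0.1] op 48.5
[-5.0, 23.0, -0.0] 5.47
[-2.0, 23.0, -0.0] 5.47
[-0.0, 23.0, -0.0] 5.47
[2.0, 23.0, -0.0] 5.47
[4.0, 23.0, -0.0] 5.47
[7.0, 22.0, -0.0] 5.47
[8.0, 21.0, -0.0] 5.47
[10.0, 21.0, -0.0] 5.47
[13.0, 19.0, -0.0] 5.47
[14.0, 19.0, -0.0] 5.47
[16.0, 16.0, -0.0] 5.47
end err [-0.3 -0.3 -0.2]
```

View pics/s26.png

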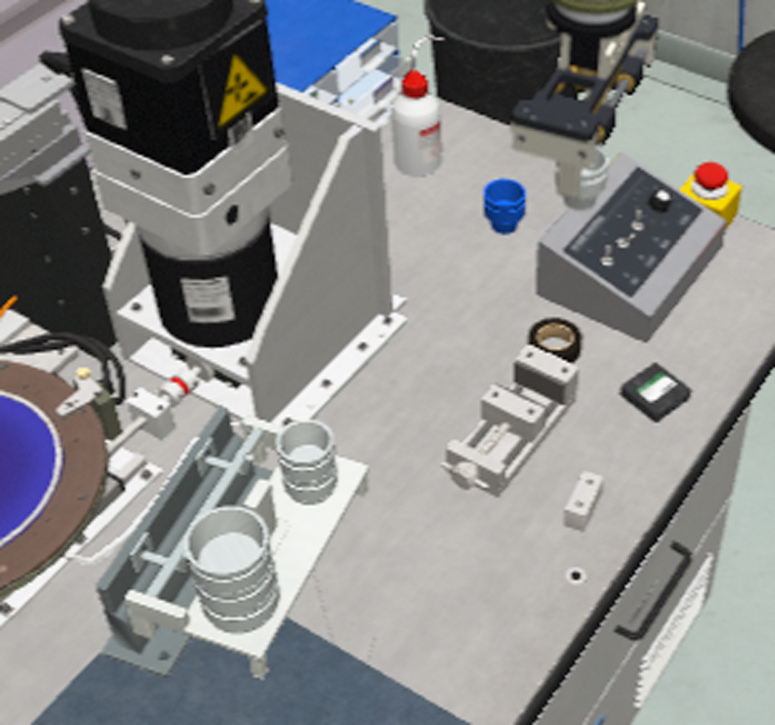

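Call:
send_rows(moves=[{"dp": [-5,23,0],"turn": [0,0,5.5],"jaw": -0.5},{"dp": [-2,23,0],"turn": [0,0,5.5],"jaw": -0.5},{"dp": [0,23,0],"turn": [0,0,5.5],"jaw": -0.5},{"dp": [2,23,0],"turn": [0,0,5.5],"jaw": -0.5},{"dp": [4,23,0],"turn": [0,0,5.5],"jaw": -0.5},{"dp": [7,22,0],"turn": [0,0,5.5],"jaw": -0.5},{"dp": [8,21,0],"turn": [0,0,5.5],"jaw": -0.5},{"dp": [10,21,0],"turn": [0,0,5.5],"jaw": -0.5},{"dp": [13,19,0],"turn": [0,0,5.5],"jaw": -0.5},{"dp": [14,19,0],"turn": [0,0,5.5],"jaw": -0.5},{"dp": [16,16,0],"turn": [0,0,5],"jaw": -0.5}])

```text
time_s: 62.15
position: [492.3, 237.2, 241.6]
eef_rot: [-180.0, -0.0, 129.9]
force: [-0.4, -0.4, -1.2]
opening: 48.4
```

```bash
python3 - <<'E'
from h import *
plan(562.7,310.5,245,110,7,dec=0)
E
```

```text
from [492.3 237.2 241.6] [-1.8000e+02 -1.0000e-02  1.2993e+02] J6 -19.6 t 62.15 F [-0.4 -0.4 -1.2] op 48.4
[2.0, 14.0, -0.0] 2.85
[2.0, 15.0, -1.0] 2.85
[3.0, 14.0, -0.0] 2.85
[4.0, 14.0, -1.0] 2.85
[4.0, 14.0, -0.0] 2.85
[5.0, 14.0, -1.0] 2.85
[6.0, 13.0, -0.0] 2.85
end err [ 0.1  0.2 -0.4]
```

Call:
send_rows(moves=[{"dp": [2,14,0],"turn": [0,0,2.8],"jaw": -0.5},{"dp": [2,15,-1],"turn": [0,0,2.8],"jaw": -0.5},{"dp": [3,14,0],"turn": [0,0,2.8],"jaw": -0.5},{"dp": [4,14,-1],"turn": [0,0,2.9],"jaw": -0.5},{"dp": [4,14,0],"turn": [0,0,2.9],"jaw": -0.5},{"dp": [5,12,-1],"turn": [0,0,2.9],"jaw": -0.5},{"dp": [4,9,0],"turn": [0,0,2.8],"jaw": -0.5},{"dp": [2,5,0],"turn": [0,0,0],"jaw": -0.5},{"dp": [0,0,0],"turn": [0,0,0],"jaw": -0.5},{"dp": [0,0,0],"turn": [0,0,0],"jaw": -0.5},{"dp": [0,0,0],"turn": [0,0,0],"jaw": -0.5},{"dp": [0,0,0],"turn": [0,0,0],"jaw": -0.5}])

```text
time_s: 63.15
position: [561.7, 308.8, 244.3]
eef_rot: [-180.0, 0.0, 110.3]
force: [-0.1, -0.0, -1.2]
opening: 48.5
```

```bash
python3 snap.py w27; python3 - <<'E'
from h import *
t=cv2.imread('pics/w27.png')[:,:,::-1]; crop(t,220,150,430,345,3.5,'pics/w27a.png')
plan(562.7,310.8,240,110,2)
E
python3 rim.py w27 322.5 238 48 139; python3 rim.py w27 322 312 48 252|head -2
```

```text
[561.68879532 308.81995691 244.32409627] [-1.79989631e+02  4.38579995e-03  1.10329408e+02] 63.15
from [561.8 308.9 244.4] [180.     0.   110.32] J6 3.9 t 63.2 F [-0.7  0.6 -1.7] op 48.3
[0.7, 0.8, 2.2] 0.16
[0.8, 0.7, 2.2] 0.16
end err [-0. -0. -0.]
r 24.0 crop extents for guess [83. 83.] [396. 384.]
r 21.0 crop extents for guess [103. 102.] [376. 366.]
guess world [561.  310.1 139. ] crop 275 191 5
r 24.0 crop extents for guess [90. 98.] [405. 384.]
r 21.0 crop extents for guess [109. 118.] [385. 368.]
```

View pics/w27a.png

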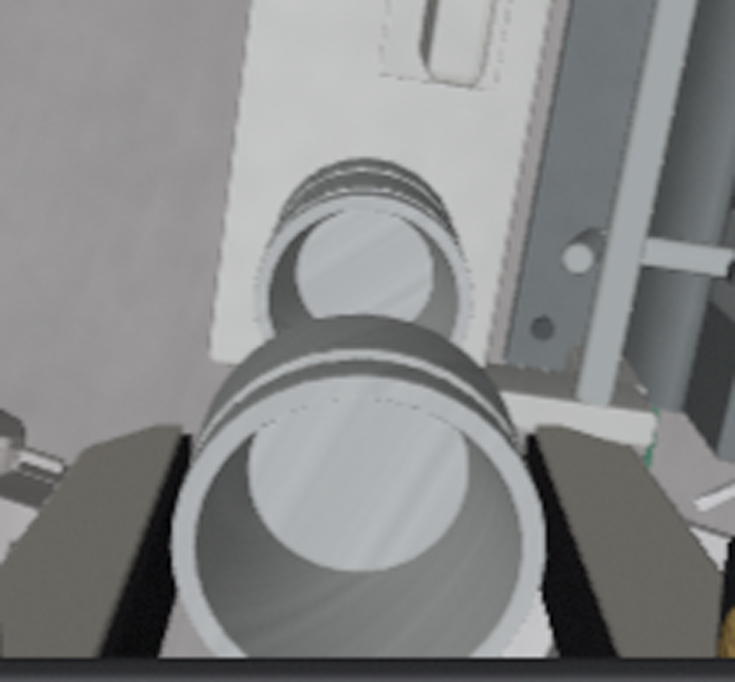

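View pics/w27_rim_322.png

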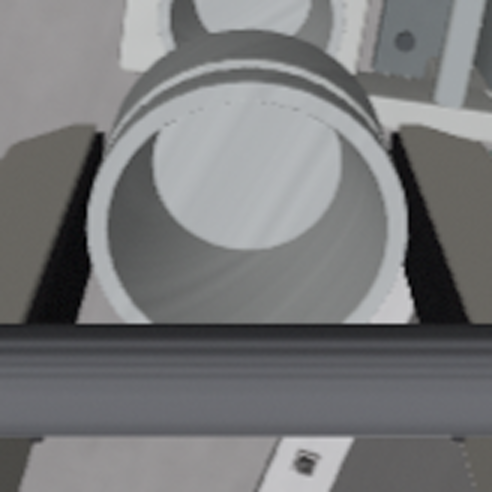

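```bash
python3 rel.py w27 322 306 254.2 323.5 235.8 139
```

```text
pot [560.3 310.9 254.2] seat [561.1 312.  139. ] shift tool x,y 0.77 1.13 [561.8 308.9 244.4]
```

Call:
send_rows(moves=[{"dp": [0.4,0.5,5],"turn": [0,0,0.1],"jaw": -0.5},{"dp": [0.4,0.4,11],"turn": [0,0,0.1],"jaw": -0.5},{"dp": [0.4,0.4,12],"turn": [0,0,0.1],"jaw": -0.5},{"dp": [0,0,11],"turn": [0,0,0],"jaw": -0.5},{"dp": [0,0,8],"turn": [0,0,0],"jaw": -0.5},{"dp": [0,0,6],"turn": [0,0,0],"jaw": -0.5},{"dp": [0,0,5],"turn": [0,0,0],"jaw": -0.5},{"dp": [0,0,5],"turn": [0,0,0],"jaw": -0.5},{"dp": [0,0,5],"turn": [0,0,0],"jaw": -0.5},{"dp": [0,0,5],"turn": [0,0,0],"jaw": -0.5},{"dp": [0,0,4],"turn": [0,0,0],"jaw": -0.5},{"dp": [0,0,0],"turn": [0,0,0],"jaw": -0.5}])

```text
time_s: 64.2
position: [562.4, 310.6, 166.1]
eef_rot: [-179.9, 0.0, 110.0]
force: [0.5, 0.1, -0.9]
opening: 48.2
```

Call:
send_rows(moves=[{"dp": [0,0,2],"turn": [0,0,0],"jaw": -0.5},{"dp": [0,0,2],"turn": [0,0,0],"jaw": -0.5},{"dp": [0,0,1],"turn": [0,0,0],"jaw": -0.5},{"dp": [0,0,0],"turn": [0,0,0],"jaw": -0.5},{"dp": [0,0,0],"turn": [0,0,0],"jaw": -0.5}])

```text
time_s: 64.62
position: [562.8, 310.9, 162.2]
eef_rot: [180.0, -0.0, 110.0]
force: [-0.4, -0.1, -0.7]
opening: 48.2
```

Call:
send_rows(moves=[{"dp": [0,0,1],"turn": [0,0,0],"jaw": -0.5},{"dp": [0,0,1],"turn": [0,0,0],"jaw": -0.5},{"dp": [0,0,1],"turn": [0,0,0],"jaw": -0.5},{"dp": [0,0,1],"turn": [0,0,0],"jaw": -0.5},{"dp": [0,0,0],"turn": [0,0,0],"jaw": -0.5},{"dp": [0,0,0],"turn": [0,0,0],"jaw": -0.5}])

```text
time_s: 65.12
position: [562.8, 310.8, 158.0]
eef_rot: [-180.0, 0.0, 110.0]
force: [0.1, -0.1, -0.3]
opening: 48.2
```

Call:
send_rows(moves=[{"dp": [0,0,0.5],"turn": [0,0,0],"jaw": -0.5},{"dp": [0,0,0.5],"turn": [0,0,0],"jaw": -0.5},{"dp": [0,0,0],"turn": [0,0,0],"jaw": -0.5},{"dp": [0,0,0],"turn": [0,0,0],"jaw": -0.5}])

```text
time_s: 65.45
position: [562.8, 310.8, 157.1]
eef_rot: [-180.0, 0.0, 110.0]
force: [-0.0, 0.4, -1.4]
opening: 48.2
```

Call:
send_rows(moves=[{"dp": [0,0,0.5],"turn": [0,0,0],"jaw": -0.5},{"dp": [0,0,0.5],"turn": [0,0,0],"jaw": -0.5},{"dp": [0,0,0],"turn": [0,0,0],"jaw": -0.5},{"dp": [0,0,0],"turn": [0,0,0],"jaw": -0.5}])

```text
time_s: 65.78
position: [563.0, 310.9, 156.7]
eef_rot: [180.0, -0.0, 110.0]
force: [-1.6, -0.8, 2.6]
opening: 48.3
```

Contact at 156.7 against the expected 156.9. Releasing and backing off.

Call:
send_rows(moves=[{"dp": [0,0,0],"turn": [0,0,0],"jaw": 0.15},{"dp": [0,0,0],"turn": [0,0,0],"jaw": 0.3},{"dp": [0,0,0],"turn": [0,0,0],"jaw": 0.5},{"dp": [0,0,0],"turn": [0,0,0],"jaw": 0.5},{"dp": [0,0,-5],"turn": [0,0,0],"jaw": 0.5},{"dp": [0,0,-12],"turn": [0,0,0],"jaw": 0.5},{"dp": [0,0,-20],"turn": [0,0,0],"jaw": 0.5},{"dp": [0,0,-26],"turn": [0,0,0],"jaw": 0.5},{"dp": [0,-6,-26],"turn": [0,0,0],"jaw": 0.5},{"dp": [0,-10,-24],"turn": [0,0,0],"jaw": 0.5},{"dp": [0,-10,-20],"turn": [0,0,0],"jaw": 0.5},{"dp": [0,-6,-10],"turn": [0,0,0],"jaw": 0.5}])

```text
time_s: 66.78
position: [533.2, 300.2, 304.3]
eef_rot: [179.7, -0.0, 110.0]
force: [-0.1, 0.2, 1.0]
opening: 69.4
```

Call:
send_rows(moves=[{"dp": [0,-4,-4],"turn": [0,0,0],"jaw": 0.5},{"dp": [0,0,0],"turn": [0,0,0],"jaw": 0.5},{"dp": [0,0,0],"turn": [0,0,0],"jaw": 0.5},{"dp": [0,0,0],"turn": [0,0,0],"jaw": 0.5},{"dp": [0,0,0],"turn": [0,0,0],"jaw": 0.5}])

```text
time_s: 67.2
position: [528.6, 298.3, 301.2]
eef_rot: [-179.8, 0.0, 110.0]
force: [-0.2, -0.2, -0.2]
opening: 70.0
```

```bash
python3 snap.py w28; python3 - <<'E'
from h import *
im=snapshot('scene'); cv2.imwrite('pics/scene28.png',im[:,:,::-1]); crop(im,150,220,290,390,3.5,'pics/s28.png')
t=cv2.imread('pics/w28.png')[:,:,::-1]; crop(t,200,0,450,330,1.8,'pics/w28a.png')
E
```

```text
[528.63536198 298.28744913 301.19296974] [-1.79833737e+02  1.27410758e-02  1.09997546e+02] 67.2
```

View pics/s28.png

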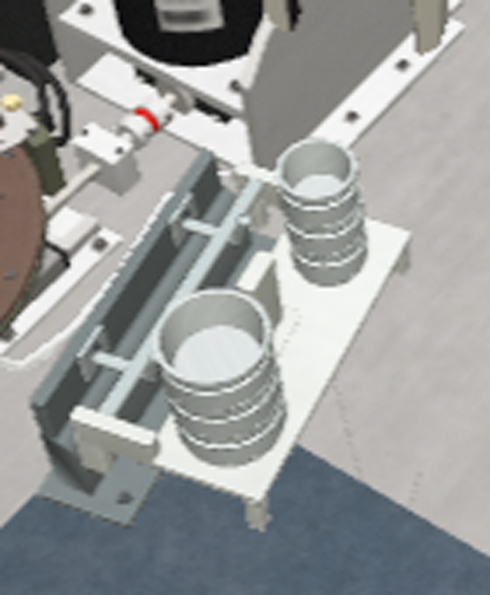

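View pics/w28.png

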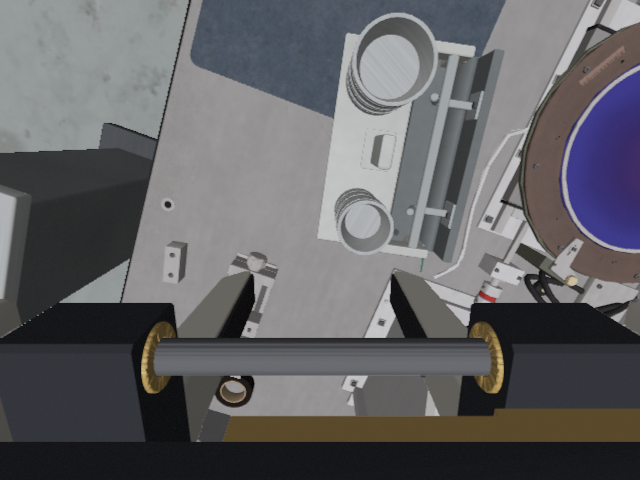

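```bash
python3 rim.py w28 394 59 64 167; cp pics/w28_rim_394.png pics/w28r1.png; python3 rim.py w28 364 226 48 167
```

```text
r 32.0 crop extents for guess [68. 39.] [497. 510.]
r 29.0 crop extents for guess [88. 62.] [477. 489.]
guess world [533.1 440.5 167. ] crop 338 3 5
r 24.0 crop extents for guess [75. 76.] [359. 352.]
r 21.0 crop extents for guess [93. 94.] [342. 335.]
guess world [559.7 313.6 167. ] crop 321 183 5
```

View pics/w28r1.png

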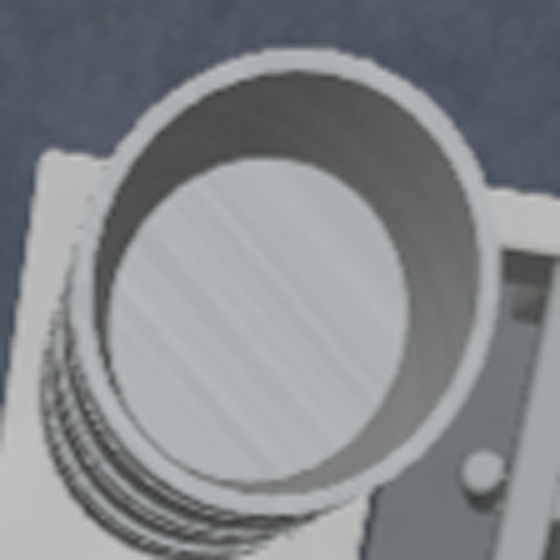

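View pics/w28_rim_364.png

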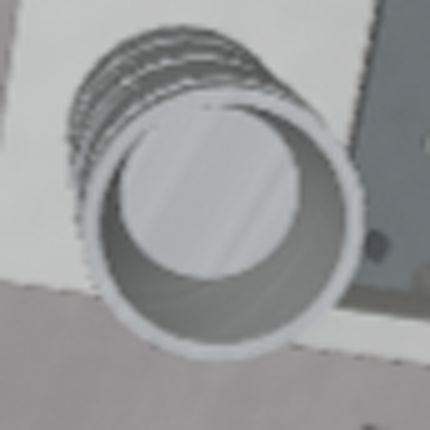

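```bash
python3 - <<'E'
from h import *
im=snapshot('top'); crop(im,130,150,510,340,2.1,'pics/t29.png')
s=read_state(); print(s['time_s'],s['force'].round(1),s['qd'].round(2))
E
```

```text
67.35 [ 0.6 -0.2  0.4] [ 0.02 -0.37 -0.21  0.01  0.1  -0.11]
```

View pics/t29.png

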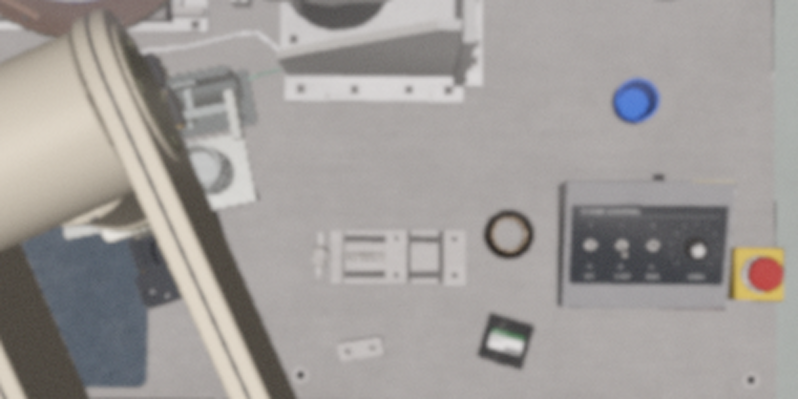

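The bench is clear of loose aluminium pots. The tape, black box, spacer and blue pot are where they were. Handing in.

```bash
python3 -c "
from workcell import *
print(sign_off())"
```

```text
the job is handed in; nothing more can be done
None
```

I hung the empty rack level on both hooks, then nested the four aluminium pots that were out: two wide on the wide seat, two slim on the slim seat. The job was handed in at about 67 s of the 210 s; it reports no verdict.

**Last checks**
- **Stacks:** each pot touched down within about 0.3 mm of the height I expected. The wrist view put the two stack rims 130.2 mm apart at 12.0°, which matches the seats (130 mm) and the stand's 12°, and both stacks look upright and flush.
- **Bystanders:** the tape roll, black box and spacer look unmoved from above. The blue pot was left alone.
- **Robot:** the gripper stands clear above the rack with no contact force.

**What went wrong or disagreed**
- **Pot knocked aside:** the second wide pot was knocked to the bench edge during the run. I found it again and picked it up from there.
- **Contact with the control box:** one finger pressed the box with about 21 N while letting go of a slim pot. I narrowed the jaws at once.
- **Slim pot by the drive:** I took it with the tool leaned 20°, set it down and gripped it again upright, to keep clear of the drive.
- **Camera offset:** the wrist camera reads about 1.3 mm off along one tool axis, which I corrected for. After that, the rack appears to hang about 1–2 mm forward of nominal, inside the allowed range.

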